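# Set up the drying rack and load two soundboards

## Robot

A 6-joint arm with a two-finger parallel gripper is mounted at the origin on the work surface. World frame = base frame: x ahead of the robot, y to its left, z up, the work surface at z = 0. Lengths are in m, angles in rad, forces in N, time in s.
With the tool pointing down it reaches from about 0.4 to 0.825 m from the base axis. Payload 7 kg.
Tool frame: the origin (TCP) lies at the very end of the fingers, on their centre line; the grasp point (between the pads) lies r.grasp_offset behind it (r.grasp_offset is the distance from the TCP to the grasp point, in m); y points along the fingers, z is the direction in which the jaws open and shut, and the axes are right-handed (so a half turn about y gives the same grasp; the last joint's range is limited). The gripper opens to 88 mm and grips with 3 to 60 N. Pads are 19 mm wide; open, the fingers measure 130 mm over their backs; the gripper's body (78 mm by 193 mm) begins 47 mm behind the grasp point.
Start: joints at [1.554, 0.359, 0.012, 0, -1.224, -0.288], TCP at [0.203, 0.644, 0.227] pointing down, gripper open.
Joint ranges: [-3.07, 3.07], [-1.43, 2.12], [-1.02, 1.25], [-3.03, 1.67], [-3.05, -0], [-3.03, 3.03]. Speed limits (rad/s): [2.39, 2.39, 3.01, 3.14, 3.14, 3.14].

## Interface

Orientations are given as a unit quaternion [w, x, y, z].
In Python, from rig import r gives the robot as it stands.
- The arm moves only by the tool jog_arm, never from a script. Its argument "targets" is a list of rows, each a list of 3 entries, a list of its own where there are three numbers: the shift along the tool's x, y, z in m, then the turn about the tool's y in rad, then the finger opening in m, from 0 to 0.0876. A call has 1 to 20 rows; each row shifts and turns the pose as measured when the row begins, along the tool's axes as they then stand; what a row does not reach is not made up. A row lasts 1/10 s, in which the tool goes at most 50 mm and 8.59 degrees, less where a joint would pass 70% of its speed; a pose out of reach is approached as far as the arm can. A call is refused whole if a number of a shift passes 0.05 or a number of a turn 0.15, either way. A call with a gripper value outside its range is refused whole. The fingers move at their own pace and stop on an object; the grip force is fixed at half the most. Time passes only in rows, so rows that do not move let the fingers close. It gives the time, the measured TCP pose, the force and the opening at its end, in the units of the state.
- r.get_obs(): the state, without advancing time (a new reading comes with each control period).
- r.snapshot(name): name is "scene" or "top" or "wrist"; returns the picture (400x640x3 uint8, red, green, blue); there is no depth.
- r.calibration(name): a dict with "fovy" (degrees; the focal length in pixels is half the picture's height over the tangent of half this angle, whatever the lens; pixels are square), "cx", "cy" (the principal point, pixels), "pose" (4x4, takes a point from camera to world coordinates). Camera axes: x right, y up, looking along -z (the intrinsics and any distortion apply to the point x, -y, -z); pixel columns grow to the right and rows downward; lengths in m; the calibration is good to about 2 mm. A picture is of the moment at which its call begins: read the wrist's pose just before it. calibration takes no time and is no camera call; for the wrist camera it gives the pose at the moment of the call.
- r.close_job(): hands the job in, once; it reports no verdict.
The state is a dict: "time": time; "joint_pos": joint angles; "qvel": joint speeds; "tau": joint torques, N m; "eef_pos": TCP position; "eef_rot": TCP orientation; "force": force on the tool from outside, world axes, zero at the start; "torque": the same for the moment, N m; "grip_width": finger opening in m.
Only numpy, scipy, OpenCV 4.12 (cv2) and the standard library are available. Lean on these libraries where they do the work, as an engineer would, in place of code of your own. Each camera call takes 0.05 s, during which the arm holds its last target.

## Task

Make up the drying rack: plug each of the two loose wooden posts, tenon down, fully home into the hole of its own shape in the rack's base. Then take the two thin soundboards out of the sanding stand and stand one, on its edge, upright and centred in each of the two slots between a post and a fixed fence (either board in either slot). Do not let a board fall over on the way, and leave the other things on the bench where they are.

Things in the scene. Friction and masses are not known exactly. Their poses are not given: they have to be found in the camera images.
- rack: Drying rack, fixed: pale wooden base 130 x 230 x 35 mm (x, y, z); origin at the centre of its underside, on the bench; y is the long side, z up. Two fixed fences on the base, each 70 mm long (x), 16 mm thick (y), 45 mm high (tops 80 mm above the bench), centred at rack y = +70 and -70 mm; the two holes lie between them.
- oblong_hole (a point): Centre of the mouth of the oblong hole, at the base's top face (35 mm above the bench); hole 34 mm (rack x) by 18 mm (rack y), 25 mm deep. Axes as the rack's.
- square_hole (a point): Centre of the mouth of the square hole, at the base's top face; hole 24 x 24 mm, sides along rack x and y, 25 mm deep. Axes as the rack's.
- slot_a (a point): Middle of the slot between the oblong post (once home) and the nearer fence, on the base's top face: where the middle of a board's lower edge belongs. The slot is 12 to 14 mm wide (the post has 1 mm play each way) and runs along rack x. Axes as the rack's.
- slot_b (a point): The same for the slot between the square post (once home) and the other fence.
- oblong_post: Loose pale wooden post, 60 g, standing on its tenon on the bench. Body 48 x 24 mm (x, y), 55 mm high, on a tenon 32 x 16 mm, 20 mm long (lowest 5 mm tapered 2 mm a side): 75 mm tall. Origin at the centre of the tenon's underside, z up. Home: body rests on the rack's base, tenon 20 mm deep, its length along rack x, either way round. A fence is 13 mm off its side: hold it by its length (x).
- square_post: As the oblong post, but the body is 36 x 36 mm and the tenon 22 x 22 mm; same heights; any of its four turns fits. Its sides are parallel to its x and y axes.
- round_board: Soundboard: wooden board 120 mm wide (x), 9 mm thick (y), 140 mm high (z), rounded upper corners, dark disc inlay; 90 g. Origin at the middle of its lower edge, z up. Starts upright in the sanding stand, lower edge 20 mm above the bench. Take it from above by the middle of its top edge, fingers on its two faces.
- square_board: Soundboard of the same size and mass with square corners and two small dark dots; origin, axes and start as the round_board. The two boards start in the stand 72 mm apart (centre to centre); which one is nearer the rack varies.
- stand: Sanding stand, fixed: plywood base 100 x 130 x 20 mm (x, y, z), origin at the centre of its underside, with four low walls, tops 50 mm above the bench, forming two 13 mm slots along its x axis, 36 mm either side of its centre.
- mallet: Bystander, to be left alone: wooden mallet lying flat, about 280 mm long.
- screwdriver: Bystander, to be left alone: black-handled screwdriver lying flat near the robot, about 200 mm long.
- glue: Bystander, to be left alone: white glue bottle, 60 mm across, 160 mm tall, standing.
- peg_jar: Bystander, to be left alone: glass jar, 76 mm across, with dark tuning pegs sticking out to 125 mm height.
- sanding_block: Bystander, to be left alone: cork block 100 x 60 x 22 mm lying flat.
- pencil: Bystander, to be left alone: thin flat carpenter's pencil 180 mm long, 8 mm high, lying on the bench.
- offcut: Bystander, to be left alone: plain piece of pale wood 90 x 45 x 20 mm lying flat.
Things that resemble listed ones, but are neither listed nor needed, are in the scene too. What is shaped like the square_post but orange is not meant.

How it is judged:
By the outcome, as a careful person would: the job done as asked, in the order asked, and still so for the second after the job is handed in, with the robot touching nothing.
It also fails if it takes over 72 s, if anything falls off the work surface, if the arm or the gripper's body presses on something with over 40 N, if the wrist force passes 120 N, or if a joint passes its speed limit or range.

## Working session

There is one attempt and no reset: what is moved stays moved. The work goes in short steps, Python scripts to look and compute and a tool call to move; the robot and the scene stay as the last step left them, time stands still between calls to the robot, and variables do not carry over. Pictures are saved under pics/ and viewed, and the job is handed in when it is done.

Besides the shell and the picture viewer there is one more tool, called after "Request:" as name(argument=value, ...) on one line, values as JSON. jog_arm: Moves the arm, as the interface text tells. Its arguments: {"type":"object","properties":{"targets":{"type":"array"}},"required":["targets"]}

```bash
ls; mkdir -p pics; python3 - <<'E'
from rig import r
import cv2,numpy as np
o=r.get_obs()
print({k:np.round(v,4).tolist() for k,v in o.items()}, r.grasp_offset)
for n in ["scene","top","wrist"]:
    c=r.calibration(n); print(n,{k:(np.round(v,4).tolist()) for k,v in c.items() if not isinstance(v,str)},c.keys())
    im=r.snapshot(n); cv2.imwrite(f"pics/{n}0.png",im[:,:,::-1])
E
```

```text
pics
{'time': 0.0, 'joint_pos': [1.5541, 0.3594, 0.0111, -0.0004, -1.2241, -0.2881], 'qvel': [0.0021, -0.0001, -0.0001, 0.0007, -0.0011, -0.0009], 'tau': [0.0019, -58.2718, 29.3037, 6.9967, 0.0068, -0.0002], 'eef_pos': [0.2024, 0.6434, 0.2256], 'eef_rot': [0.1074, -0.1073, -0.6983, 0.6995], 'force': [0.8824, 0.2114, -0.8508], 'torque': [-0.0165, 0.0203, 0.084], 'grip_width': 0.0874} 0.0188
scene {'fovy': 48.6021, 'cx': 315.805, 'cy': 198.165, 'pose': [[-0.6534, -0.507, 0.5621, 1.3206], [0.7568, -0.4228, 0.4985, 0.7581], [-0.0151, 0.7511, 0.66, 0.9768], [0.0, 0.0, 0.0, 1.0]]} dict_keys(['fovy', 'cx', 'cy', 'pose'])
top {'fovy': 52.7729, 'cx': 315.1964, 'cy': 195.9121, 'pose': [[-0.0026, 0.997, -0.0778, 0.4692], [-0.9999, -0.0016, 0.0125, 0.074], [0.0124, 0.0778, 0.9969, 1.2776], [0.0, 0.0, 0.0, 1.0]]} dict_keys(['fovy', 'cx', 'cy', 'pose'])
wrist {'fovy': 63.8622, 'cx': 313.7781, 'cy': 204.8713, 'pose': [[-0.3004, 0.9092, 0.2883, 0.2794], [-0.9538, -0.2868, -0.0894, 0.6185], [0.0014, -0.3018, 0.9534, 0.3837], [0.0, 0.0, 0.0, 1.0]]} dict_keys(['fovy', 'cx', 'cy', 'pose'])
```

View pics/scene0.png

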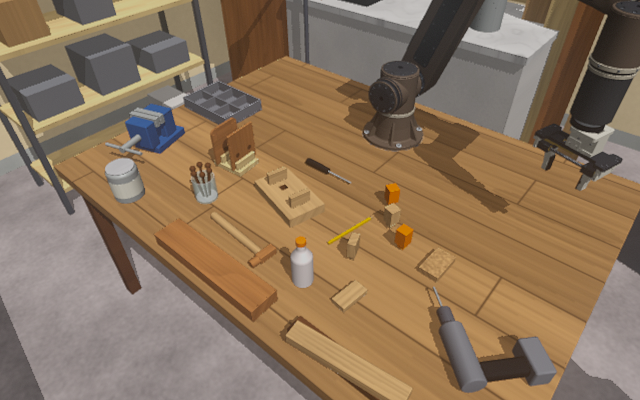

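View pics/top0.png

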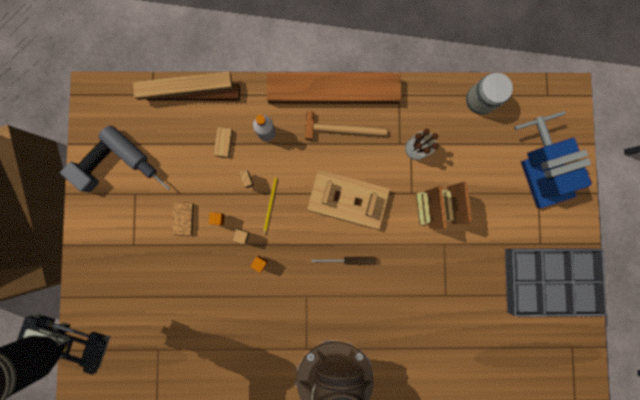

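View pics/wrist0.png

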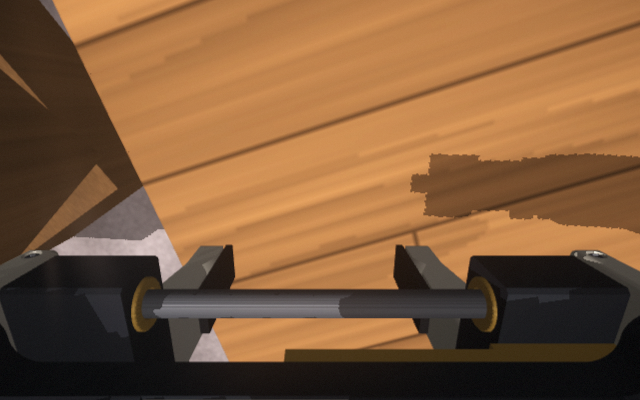

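```bash
python3 - <<'E'
import cv2
a=cv2.imread("pics/top0.png"); s=cv2.imread("pics/scene0.png")
cv2.imwrite("pics/c1.png",cv2.resize(a[160:285,160:290],None,fx=4.6,fy=4.6,interpolation=2))
cv2.imwrite("pics/c2.png",cv2.resize(a[160:240,300:480],None,fx=4.4,fy=4.4,interpolation=2))
cv2.imwrite("pics/c3.png",cv2.resize(s[170:270,330:460],None,fx=5.5,fy=5.5,interpolation=2))
cv2.imwrite("pics/c4.png",cv2.resize(s[110:230,190:340],None,fx=5,fy=5,interpolation=2))
E
```

```text
(no output)
```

View pics/c1.png

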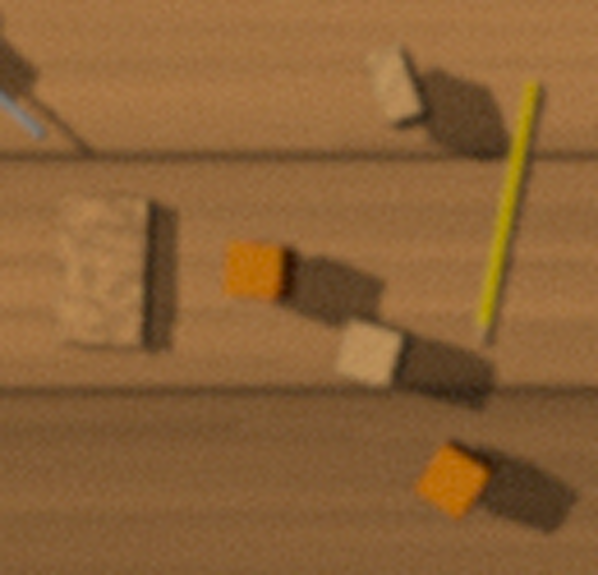

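View pics/c2.png

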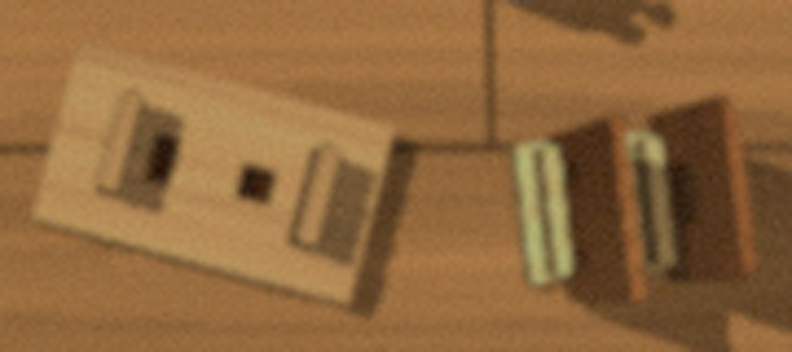

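View pics/c3.png

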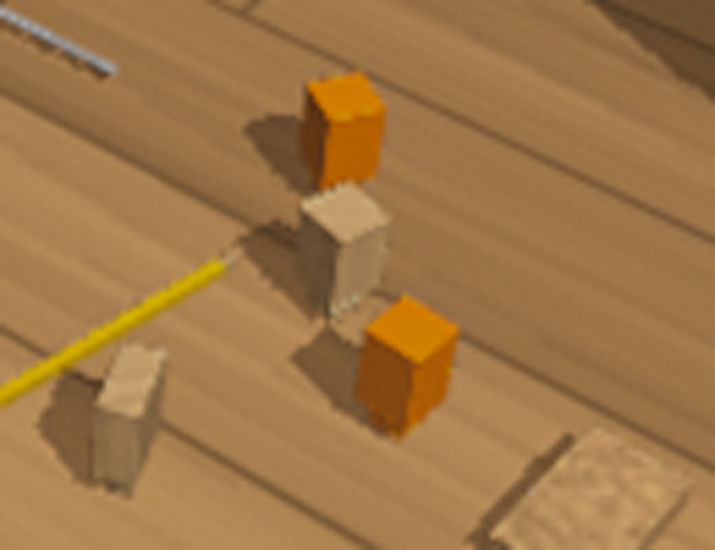

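View pics/c4.png

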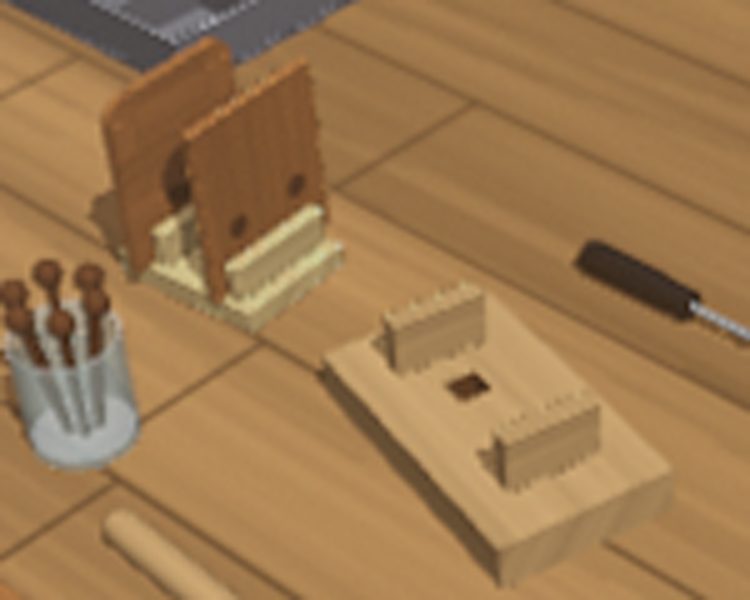

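```bash
cat > h.py <<'E'
import numpy as np, cv2, json
from scipy.spatial.transform import Rotation as R
from scipy.optimize import least_squares
def K(c): 
    f=200/np.tan(np.radians(c["fovy"])/2); return f
def proj(c,P):
    P=np.atleast_2d(np.asarray(P,float)); T=np.array(c["pose"]); q=(P-T[:3,3])@T[:3,:3]
    f=K(c); return np.c_[c["cx"]+f*q[:,0]/-q[:,2], c["cy"]-f*q[:,1]/-q[:,2]]
def back(c,uv,z):
    uv=np.atleast_2d(np.asarray(uv,float)); T=np.array(c["pose"]); f=K(c)
    d=np.c_[(uv[:,0]-c["cx"])/f,-(uv[:,1]-c["cy"])/f,-np.ones(len(uv))]@T[:3,:3].T
    z=np.broadcast_to(z,len(uv)); s=(z-T[2,3])/d[:,2]; return T[:3,3]+d*s[:,None]
def box(x,y,z0,z1): return np.array([[sx*x/2,sy*y/2,z] for z in(z0,z1) for sx,sy in((1,1),(1,-1),(-1,-1),(-1,1))])
def place(p,P): # p=x,y,yaw
    c,s=np.cos(p[2]),np.sin(p[2]); P=np.asarray(P); return np.c_[p[0]+c*P[:,0]-s*P[:,1],p[1]+s*P[:,0]+c*P[:,1],P[:,2]]
def fit(obs,p0):
    """obs: list of (cal, modelpts(N,3), uv(N,2))"""
    f=lambda p: np.concatenate([(proj(c,place(p,M))-uv).ravel() for c,M,uv in obs])
    s=least_squares(f,p0,loss='soft_l1',f_scale=1.5); return s.x, np.round(f(s.x).reshape(-1,2),1)
def tool(o):
    q=o["eef_rot"]; M=R.from_quat(list(q[1:])+[q[0]]).as_matrix(); return np.array(o["eef_pos"]),M
def wire(im,c,P,col=(0,255,0),sc=1,off=(0,0)):
    uv=(proj(c,P)-off+0.5)*sc-0.5
    E=[(0,1),(1,2),(2,3),(3,0),(4,5),(5,6),(6,7),(7,4),(0,4),(1,5),(2,6),(3,7)]
    for a,b in E: cv2.line(im,tuple(int(v) for v in np.round(uv[a])),tuple(int(v) for v in np.round(uv[b])),col,1,cv2.LINE_AA)
def snap(r,n,name):
    c=r.calibration(n); o=r.get_obs(); im=r.snapshot(n)[:,:,::-1].copy()
    cv2.imwrite(f"pics/{name}.png",im); json.dump({k:np.array(v).tolist() for k,v in c.items()},open(f"pics/{name}.json","w")); return c,o,im
def cal(name): return json.load(open(f"pics/{name}.json"))
E
python3 - <<'E'
from h import *
from rig import r
for n in("top","scene"):
    c=r.calibration(n); json.dump({k:np.array(v).tolist() for k,v in c.items()},open(f"pics/{n}0.json","w"))
c=cal("top0")
def cr(l,ox,oy,f): return [(ox+(x+.5)/f-.5,oy+(y+.5)/f-.5) for x,y in l]
print("square top",back(c,cr([(365,318),(407,333),(391,387),(337,370)],160,160,4.6),.075).round(3))
print("obl top",back(c,cr([(400,45),(424,113),(396,127),(370,65)],160,160,4.6),.075).round(3))
print("rack base top",back(c,cr([(80,48),(397,130),(352,303),(33,215)],300,160,4.4),.035).round(3))
print("sq hole",back(c,cr([(256,184)],300,160,4.4),.035).round(3))
print("fences",back(c,cr([(133,94),(110,190),(325,150),(302,245)],300,160,4.4),.08).round(3))
print("boards",back(c,cr([(616,120),(640,300),(722,98),(748,275)],300,160,4.4),.16).round(3))
E
```

```text
square top [[0.466 0.285 0.075]
 [0.456 0.258 0.075]
 [0.421 0.268 0.075]
 [0.432 0.303 0.075]]
obl top [[0.643 0.265 0.075]
 [0.599 0.249 0.075]
 [0.589 0.267 0.075]
 [0.63  0.284 0.075]]
rack base top [[ 0.645  0.05   0.035]
 [ 0.587 -0.173  0.035]
 [ 0.465 -0.14   0.035]
 [ 0.527  0.083  0.035]]
sq hole [[ 0.549 -0.073  0.035]]
fences [[ 0.607  0.015  0.08 ]
 [ 0.542  0.031  0.08 ]
 [ 0.569 -0.115  0.08 ]
 [ 0.505 -0.099  0.08 ]]
boards [[ 0.581 -0.288  0.16 ]
 [ 0.467 -0.3    0.16 ]
 [ 0.595 -0.356  0.16 ]
 [ 0.483 -0.369  0.16 ]]
```

```bash
python3 - <<'E'
from h import *
from rig import r
o=r.get_obs(); p,M=tool(o); print(M.round(3))
c=cal("top0")
print("glue",back(c,[(262,120),(264,130)],[.16,.08]).round(3), "jar",back(c,[(416,150)],[.0]).round(3),"orange",back(c,[(216,218),(259,264)],.075).round(3))
print("driver",back(c,[(312,261),(376,261)],.01).round(3),"mallet head",back(c,[(309,126),(387,131)],.02).round(3))
E
```

```text
[[-0.954 -0.    -0.3  ]
 [ 0.3   -0.001 -0.954]
 [-0.    -1.     0.001]]
glue [[0.771 0.209 0.16 ]
 [0.762 0.213 0.08 ]] jar [[ 0.717 -0.267  0.   ]] orange [[0.498 0.354 0.075]
 [0.362 0.225 0.075]]
driver [[ 0.365  0.069  0.01 ]
 [ 0.364 -0.131  0.01 ]] mallet head [[ 0.79   0.077  0.02 ]
 [ 0.774 -0.17   0.02 ]]
```

Request:
jog_arm(targets=[[[-0.043,0,0.023],0,0.08],[[-0.043,0,0.023],0,0.08],[[-0.043,0,0.023],0,0.08],[[-0.043,0,0.023],0,0.08],[[-0.043,0,0.023],0,0.08],[[-0.043,0,0.023],0,0.08],[[-0.043,0,0.023],0,0.08],[[-0.043,0,0.023],0,0.08],[[-0.043,0,0.023],0,0.08],[[-0.043,0,0.023],0,0.08],[[0,0,0],0.15,0.08],[[0,0,0],0.15,0.08],[[0,0,0],0.15,0.08],[[0,0,0],0.15,0.08],[[0,0,0],0.15,0.08],[[0,0,0],0.15,0.08]])

```text
time: 1.75
eef_pos: [0.5526, 0.2807, 0.2206]
eef_rot: [0.399, -0.4, -0.58, 0.587]
force: [0.4, -0.2, -0.1]
grip_width: 0.0798
```

```bash
cat >> h.py <<'E'
def state(r):
    o=r.get_obs(); p,M=tool(o); psi=np.degrees(np.arctan2(M[1,2],M[0,2]))
    print("t",round(o["time"],2),"tcp",p.round(4),"psi",round(psi,2),"tilt",(M[:2,1]).round(4),"F",np.round(o["force"],1),"w",round(o["grip_width"],4),"q6",np.round(o["joint_pos"],2))
    return o,p,M,psi
E
python3 - <<'E'
from h import *
from rig import r
state(r)
E
```

```text
t 1.75 tcp [0.5526 0.2807 0.2206] psi -158.8 tilt [-0.0053 -0.0081] F [ 0.4 -0.2 -0.1] w 0.0798 q6 [ 0.79  0.28 -0.12  0.   -1.18 -0.42]
```

Request:
jog_arm(targets=[[[-0.04,-0.007,-0.018],0,0.08],[[-0.04,-0.007,-0.018],0,0.08],[[-0.04,-0.007,-0.018],0,0.08],[[0,0,0],0,0.08]])

```text
time: 2.15
eef_pos: [0.6477, 0.1864, 0.2412]
eef_rot: [0.401, -0.4, -0.579, 0.587]
force: [0.4, -0.4, -0.6]
grip_width: 0.0799
```

```bash
python3 - <<'E'
from h import *
from rig import r
state(r); c,o,im=snap(r,"wrist","w1"); p,M=tool(o)
print(proj(c,[p,p-M[:,1]*r.grasp_offset]), np.array(c["pose"]).round(3))
E
```

```text
t 2.15 tcp [0.6477 0.1864 0.2412] psi -159.02 tilt [-0.0073 -0.0092] F [ 0.4 -0.4 -0.6] w 0.0799 q6 [ 0.57  0.35  0.04  0.   -1.27 -0.21]
[[311.03622438 260.72452799]
 [310.72254579 278.65578061]] [[-0.934  0.339  0.115  0.677]
 [-0.358 -0.893 -0.273  0.111]
 [ 0.01  -0.296  0.955  0.4  ]
 [ 0.     0.     0.     1.   ]]
```

View pics/w1.png

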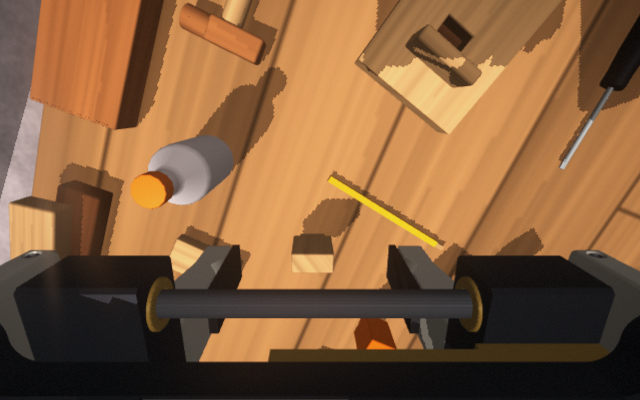

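```bash
python3 - <<'E'
from h import *
im=cv2.imread("pics/w1.png"); c=cal("w1")
ox,oy,s=280,215,10
cr=cv2.resize(im[oy:oy+60,ox:ox+70],None,fx=s,fy=s,interpolation=2)
wire(cr,c,place([.615,.266,.35],box(.048,.024,.02,.075)),sc=s,off=(ox,oy))
cv2.imwrite("pics/w1c.png",cr)
E
```

```text
(no output)
```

View pics/w1c.png

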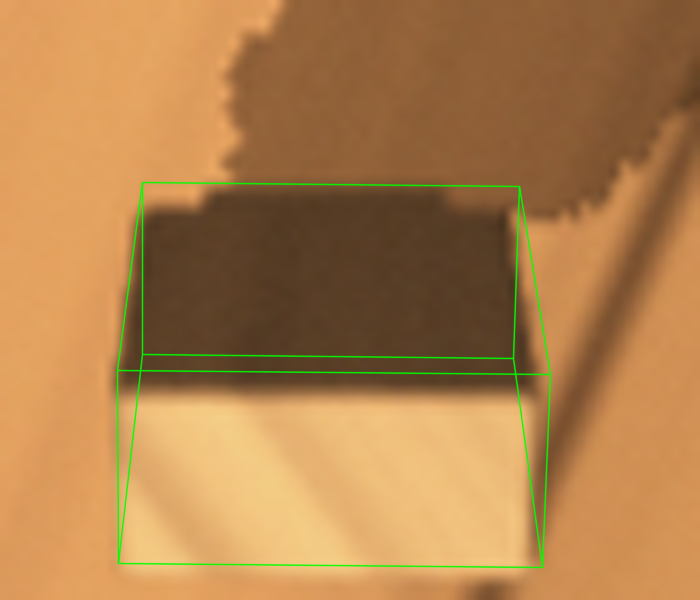

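```bash
python3 - <<'E'
from h import *
im=cv2.imread("pics/w1.png"); c=cal("w1")
ox,oy,s=280,215,10
B=box(.048,.024,.02,.075) # 0:+-? order (1,1),(1,-1),(-1,-1),(-1,1) low then high
M=B[[5,6,4,7,1,2]]
uv=np.array([(118,391),(537,394),(118,572),(526,572),(133,212),(510,212)],float)
uv=(uv+.5)/s-.5+[ox,oy]
p,res=fit([(c,M,uv)],[.615,.266,.35]); print(p.round(4),np.degrees(p[2]),res.tolist())
cr=cv2.resize(im[oy:oy+60,ox:ox+70],None,fx=s,fy=s,interpolation=2)
wire(cr,c,place(p,B),sc=s,off=(ox,oy))
wire(cr,c,place(p,box(.032,.016,.0,.02)),sc=s,off=(ox,oy))
cv2.imwrite("pics/w1d.png",cr)
E
```

```text
[0.615  0.2686 0.3544] 20.303907490462542 [[-0.9, -0.1], [0.4, -0.1], [-0.7, 1.1], [0.9, 1.3], [0.2, -1.2], [0.1, -1.0]]
```

View pics/w1d.png

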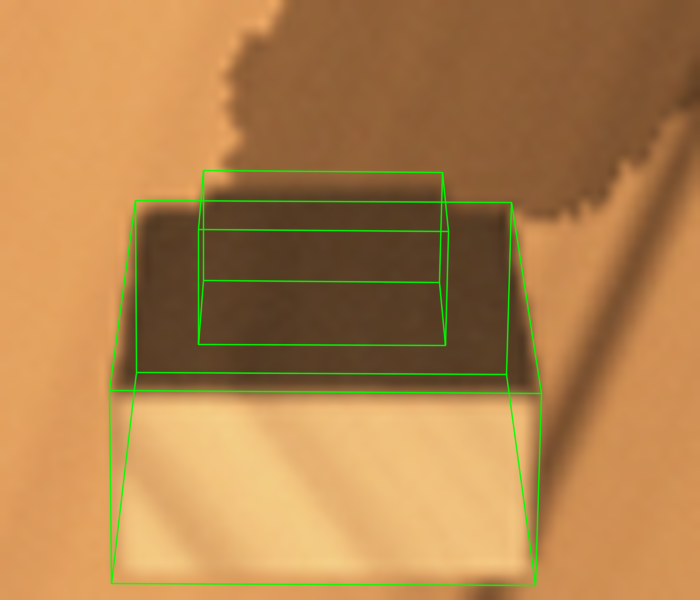

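```bash
python3 - <<'E'
from h import *
from rig import r
im=cv2.imread("pics/w1.png"); c=cal("w1"); o=r.get_obs(); p,M=tool(o)
for s in(1,-1):
  for x in (-.0095,.0095):
    for y in (0,-.0188): print(s,x,y,proj(c,p+M@[x,y,s*.04]).round(1))
cv2.imwrite("pics/w1f.png",cv2.resize(im[220:345,150:470],None,fx=2.4,fy=2.4,interpolation=2))
E
```

```text
1 -0.0095 0 [[386.6 247.3]]
1 -0.0095 -0.0188 [[395.  263.8]]
1 0.0095 0 [[384.3 278.3]]
1 0.0095 -0.0188 [[392.1 297.8]]
-1 -0.0095 0 [[238.8 247.3]]
-1 -0.0095 -0.0188 [[230.1 263.8]]
-1 0.0095 0 [[241.2 278.3]]
-1 0.0095 -0.0188 [[233.1 297.7]]
```

View pics/w1f.png

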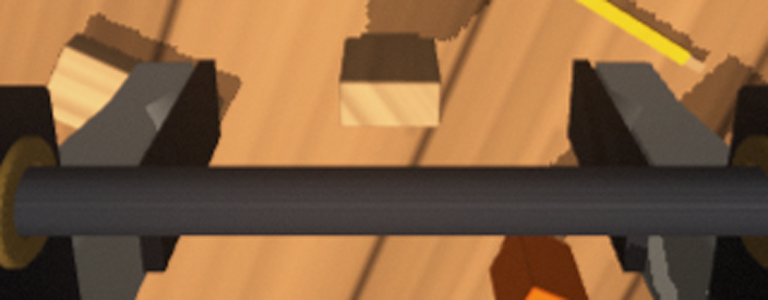

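Request:
jog_arm(targets=[[[0.044,0,0],0.012,0.08],[[0.044,0.02,0],0,0.08],[[0,0.04,0],0,0.08],[[0,0.04,0],0,0.08],[[0,0.03,0],0,0.08],[[0,0,0],0,0.08]])

```text
time: 2.8
eef_pos: [0.61, 0.2742, 0.1059]
eef_rot: [0.405, -0.403, -0.576, 0.584]
force: [-0.1, -0.8, 0.5]
grip_width: 0.0804
```

```bash
python3 - <<'E'
from h import *
from rig import r
state(r); c,o,im=snap(r,"wrist","w2"); p,M=tool(o)
print(p+M@[0,.05,0])
E
```

```text
t 2.8 tcp [0.61   0.2742 0.1059] psi -159.74 tilt [-0.0083 -0.0071] F [-0.1 -0.8  0.5] w 0.0804 q6 [ 0.71  0.45 -0.14 -0.   -0.99 -0.36]
[0.60959651 0.27382772 0.05592368]
```

View pics/w2.png

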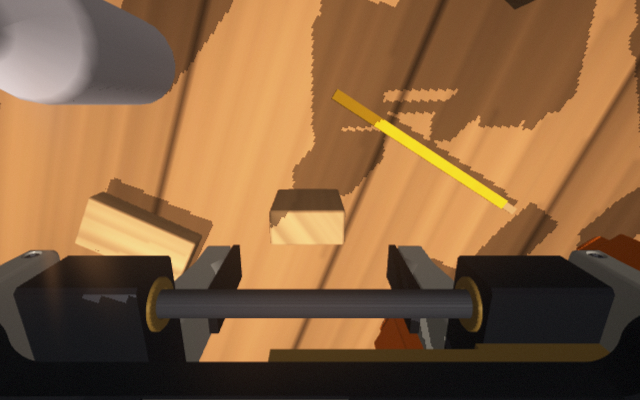

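```bash
python3 - <<'E'
from h import *
im=cv2.imread("pics/w2.png"); c=cal("w2")
ox,oy,s=255,180,7
cr=cv2.resize(im[oy:oy+75,ox:ox+105],None,fx=s,fy=s,interpolation=2)
wire(cr,c,place([.6155,.269,.3544],box(.048,.024,.02,.075)),sc=s,off=(ox,oy))
cv2.imwrite("pics/w2c.png",cr)
E
```

```text
(no output)
```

View pics/w2c.png

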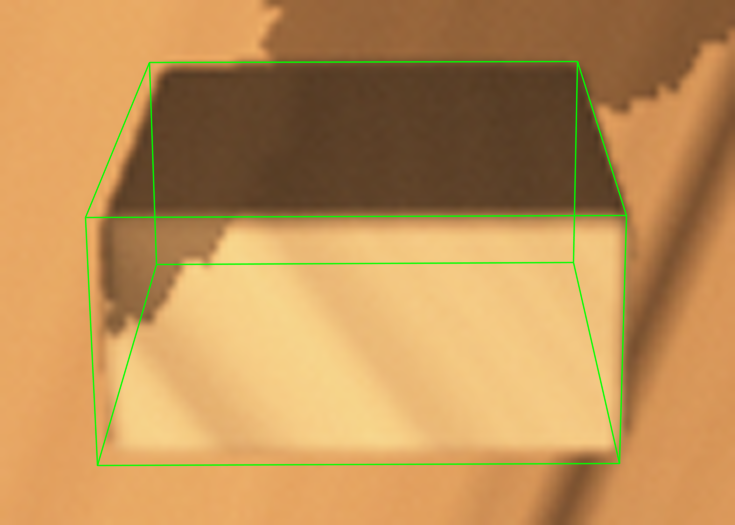

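```bash
python3 - <<'E'
from h import *
c=cal("w2"); ox,oy,s=255,180,7
B=box(.048,.024,.02,.075); M=B[[5,6,4,7,1,2]]
uv=np.array([(104,218),(625,215),(113,450),(616,452),(165,67),(577,64)],float); uv=(uv+.5)/s-.5+[ox,oy]
for sc in (1,.98,.97):
    S=M.copy(); S[:,:2]*=sc
    f=lambda p:(proj(c,place(p[:3],S)+[0,0,p[3]])-uv).ravel()
    q=least_squares(f,[.615,.269,.35,0]); print(sc,q.x.round(4),q.cost,f(q.x).reshape(-1,2).round(1).tolist())
    f2=lambda p:f(list(p)+[0]); q=least_squares(f2,[.615,.269,.35]); print("   z0",q.x.round(4),q.cost)
E
```

```text
1 [ 0.614   0.2712  0.3509 -0.0083] 0.36184646686305755 [[0.2, -0.4], [-0.2, -0.1], [0.3, 0.5], [0.0, 0.0], [-0.3, -0.2], [-0.0, 0.2]]
   z0 [0.6149 0.2685 0.351 ] 8.787233724008649
0.98 [ 0.6144  0.2699  0.3509 -0.0045] 0.40937628392567776 [[0.2, -0.3], [-0.2, 0.0], [0.3, 0.5], [-0.0, 0.1], [-0.2, -0.4], [-0.2, -0.0]]
   z0 [0.6149 0.2684 0.351 ] 2.9330552489544637
0.97 [ 0.6147  0.2692  0.3509 -0.0027] 0.5104728708593633 [[0.2, -0.3], [-0.3, 0.1], [0.3, 0.6], [-0.0, 0.1], [-0.1, -0.5], [-0.2, -0.1]]
   z0 [0.615  0.2684 0.351 ] 1.3799874797466514
```

```bash
python3 - <<'E'
from h import *
from rig import r
o=r.get_obs();p,M=tool(o)
c,_,im=snap(r,"scene","s1")
tips=proj(c,[p+M@[x,0,s*(.040+t)] for s in(1,-1) for x in(-.0095,.0095) for t in (0,.02)])
print(tips.round(1).tolist())
u=tips.mean(0); ox,oy=int(u[0])-45,int(u[1])-40; s=8
cr=cv2.resize(im[oy:oy+75,ox:ox+90],None,fx=s,fy=s,interpolation=2)
for t in tips: cv2.circle(cr,tuple(int(v) for v in ((t-[ox,oy]+.5)*s-.5)),3,(0,0,255),-1)
wire(cr,c,place([.6145,.2700,.351],box(.048,.024,.02,.075)),sc=s,off=(ox,oy))
cv2.imwrite("pics/s1c.png",cr)
E
```

```text
[[357.1, 219.9], [359.1, 215.3], [363.6, 221.5], [365.6, 216.8], [348.6, 239.7], [346.3, 244.9], [355.4, 241.4], [353.2, 246.7]]
```

View pics/s1c.png

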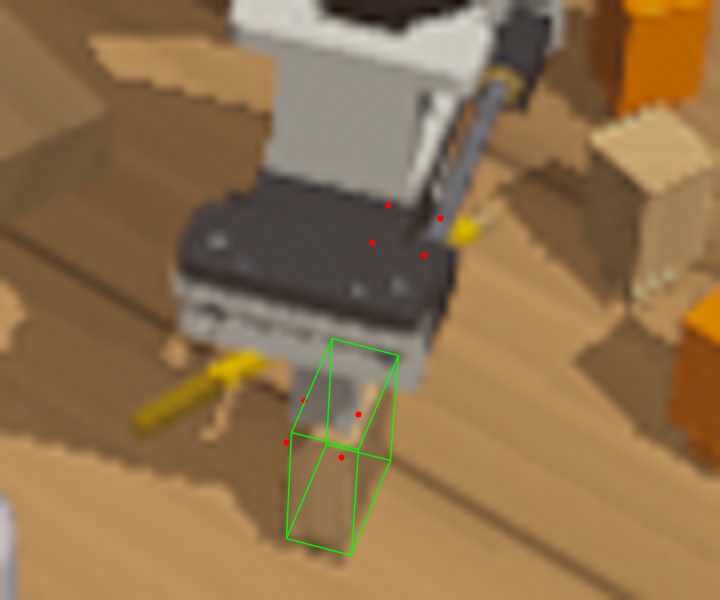

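```bash
python3 - <<'E'
from h import *
from rig import r
c=cal("w2"); o=r.get_obs();p,M=tool(o)
for t in (0,.039,.06): print(proj(c,p+M@[0,t,0]).round(1))
for xy in ((.614,.2712),(.6146,.2723)):
  for z in (.067,): print(proj(c,[*xy,z]).round(1))
E
```

```text
[[305.2 265.1]]
[[306.3 236.2]]
[[306.8 224.6]]
[[306.8 227.6]]
[[305.4 228.8]]
```

```bash
python3 - <<'E'
from h import *
from rig import r
for i in range(4):
    o=r.get_obs();p,M=tool(o);c=r.calibration("wrist");T=np.array(c["pose"])
    print(o["time"],p.round(4),np.round(o["qvel"],3).tolist(),T[:3,3].round(4),(M.T@(T[:3,3]-p)).round(4),(M.T@T[:3,:3]).round(3).tolist())
    r.snapshot("wrist")
E
```

```text
2.9 [0.6129 0.2753 0.1107] [-0.008, -0.031, 0.04, 0.013, -0.007, 0.003] [0.6403 0.1984 0.269 ] [-0.0821 -0.158   0.0015] [[0.0, -0.953, -0.302], [0.0, 0.302, -0.953], [1.0, 0.0, 0.0]]
2.95 [0.614  0.2757 0.1122] [-0.008, -0.021, 0.021, 0.004, 0.003, 0.002] [0.641  0.1985 0.2704] [-0.0821 -0.158   0.0015] [[0.0, -0.953, -0.302], [-0.0, 0.302, -0.953], [1.0, 0.0, 0.0]]
3.0 [0.6144 0.2758 0.1129] [-0.006, -0.011, 0.005, -0.0, 0.007, 0.002] [0.6413 0.1985 0.2711] [-0.0821 -0.158   0.0015] [[0.0, -0.953, -0.302], [0.0, 0.302, -0.953], [1.0, 0.0, 0.0]]
3.05 [0.6146 0.2757 0.1131] [-0.005, -0.004, -0.001, -0.005, 0.003, 0.003] [0.6413 0.1984 0.2713] [-0.0821 -0.158   0.0015] [[0.0, -0.953, -0.302], [0.0, 0.302, -0.953], [1.0, 0.0, 0.0]]
```

```bash
python3 - <<'E'
from h import *
from rig import r
r.snapshot("wrist")
state(r);c,o,im=snap(r,"wrist","w3"); p,M=tool(o)
ox,oy,s=255,180,7
cr=cv2.resize(im[oy:oy+75,ox:ox+105],None,fx=s,fy=s,interpolation=2)
wire(cr,c,place([.6155,.269,.3544],box(.048,.024,.02,.075)),sc=s,off=(ox,oy))
cv2.imwrite("pics/w3c.png",cr)
print([proj(c,p+M@[-.0095,0,q*.0402]).round(1).tolist() for q in (1,-1)])
cv2.imwrite("pics/w3f.png",cv2.resize(im[230:290,200:420],None,fx=3.5,fy=3.5,interpolation=2))
E
```

```text
t 3.15 tcp [0.6144 0.2754 0.1128] psi -159.77 tilt [ 0.0012 -0.0009] F [ 0.3 -0.6  0.6] w 0.08 q6 [ 0.71  0.44 -0.14  0.   -0.99 -0.36]
[[[385.7, 244.8]], [[236.2, 244.8]]]
```

View pics/w3c.png

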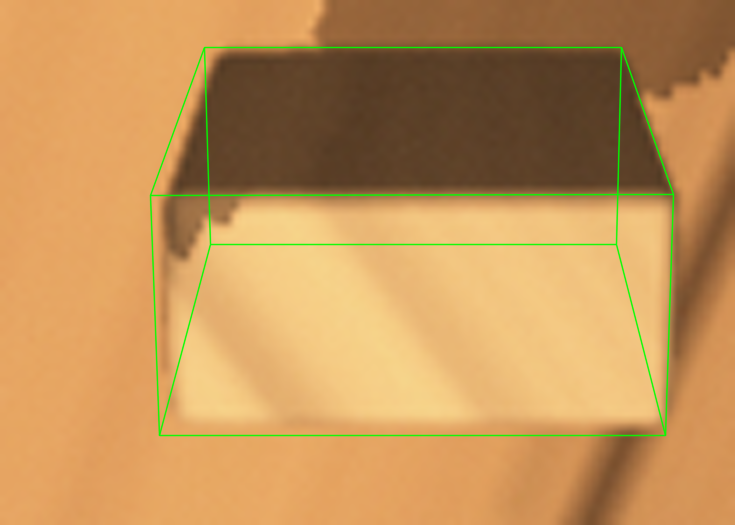

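View pics/w3f.png

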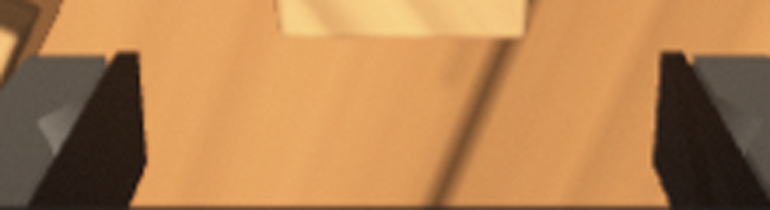

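```bash
cat >> h.py <<'E'
def wcal(c,o=None,name=None):
    """wrist calibration with 1.5 mm lateral correction (camera right axis = tool z)"""
    T=np.array(c["pose"]).copy(); T[:3,3]-=0.0015*T[:3,0]; d=dict(c); d["pose"]=T; return d
E
python3 - <<'E'
from h import *
from rig import r
c=wcal(cal("w3")); ox,oy,s=255,180,7
o=r.get_obs();p,Mt=tool(o)
B=box(.048,.024,.02,.075); M=B[[5,6,4,7,1,2]]
uv=np.array([(165,197),(672,197),(175,422),(664,423),(218,53),(619,50)],float); uv=(uv+.5)/s-.5+[ox,oy]
for sc in (1,.98,.97):
    S=M.copy(); S[:,:2]*=sc
    f=lambda p:(proj(c,place(p[:3],S)+[0,0,p[3]])-uv).ravel()
    q=least_squares(f,[.615,.269,.35,0]); print(sc,q.x.round(4),q.cost,f(q.x).reshape(-1,2).round(1).tolist())
    f2=lambda p:f(list(p)+[0]); q=least_squares(f2,[.615,.269,.35]); print("   z0",q.x.round(4),q.cost)
    d=np.r_[q.x[:2],0]-p; print("tool shift",(Mt.T@d).round(4))
E
```

```text
1 [ 0.6154  0.2717  0.3549 -0.0082] 0.5736940702946804 [[0.4, -0.4], [-0.3, -0.5], [0.2, 0.5], [-0.2, 0.3], [-0.2, -0.2], [0.2, 0.2]]
   z0 [0.6163 0.2691 0.3549] 7.866911950798934
tool shift [-0.0063  0.1125  0.0002]
0.98 [ 0.6158  0.2704  0.3549 -0.0043] 0.6108357460410735 [[0.4, -0.2], [-0.3, -0.4], [0.2, 0.6], [-0.3, 0.4], [-0.1, -0.4], [0.0, -0.1]]
   z0 [0.6164 0.269  0.3549] 2.641573527410251
tool shift [-0.0064  0.1125  0.0002]
0.97 [ 0.6161  0.2697  0.3549 -0.0024] 0.7004738514245569 [[0.4, -0.2], [-0.3, -0.3], [0.2, 0.6], [-0.3, 0.4], [-0.0, -0.5], [-0.0, -0.2]]
   z0 [0.6164 0.269  0.3549] 1.3215902868530547
tool shift [-0.0065  0.1125  0.0002]
```

Request:
jog_arm(targets=[[[-0.005,0.02,0],0,0.08],[[0,0.025,0],0,0.08],[[0,0.02,0],0,0.08],[[0,0.006,0],0,0.08],[[0,0,0],0,0.08],[[0,0,0],0,0.08],[[0,0,0],0,0.08]])

```text
time: 3.9
eef_pos: [0.6205, 0.2721, 0.0477]
eef_rot: [-0.403, 0.407, 0.584, -0.576]
force: [0.3, 0.3, 0.1]
grip_width: 0.0801
```

```bash
python3 - <<'E'
from h import *
from rig import r
state(r);c,o,im=snap(r,"wrist","w4")
E
```

```text
t 3.9 tcp [0.6205 0.2721 0.0477] psi -159.83 tilt [0.0108 0.0058] F [0.3 0.3 0.1] w 0.0801 q6 [ 0.7   0.51 -0.2   0.   -0.85 -0.35]
```

View pics/w4.png

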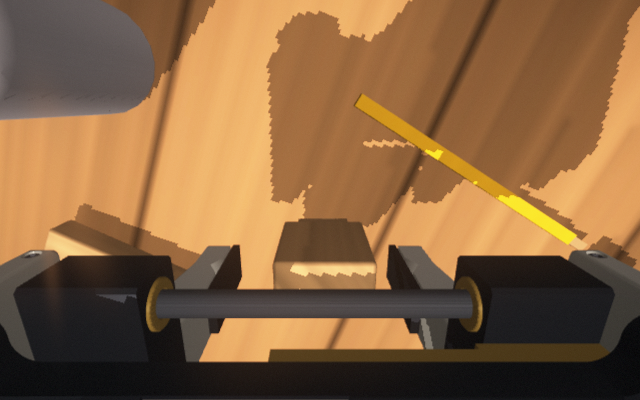

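Request:
jog_arm(targets=[[[0,0.006,0.003],0,0.08],[[0,0.006,0.002],0,0.08],[[0,0,0],0,0.08],[[0,0,0],0,0.08]])

```text
time: 4.35
eef_pos: [0.6162, 0.271, 0.0365]
eef_rot: [-0.402, 0.407, 0.585, -0.575]
force: [-0.8, -0.0, 0.4]
grip_width: 0.0799
```

```bash
python3 - <<'E'
from h import *
from rig import r
state(r);c,o,im=snap(r,"wrist","w5")
state(r)
ox,oy,s=230,190,4
c=wcal(c); p,M=tool(o)
cr=cv2.resize(im[oy:oy+120,ox:ox+170],None,fx=s,fy=s,interpolation=2)
wire(cr,c,place([.6157,.270,.3549],box(.048,.024,.02,.075)),sc=s,off=(ox,oy))
cv2.imwrite("pics/w5c.png",cr)
E
```

```text
t 4.35 tcp [0.6162 0.271  0.0365] psi -159.82 tilt [0.0133 0.0077] F [-0.8 -0.   0.4] w 0.0799 q6 [ 0.7   0.51 -0.22  0.   -0.82 -0.36]
t 4.4 tcp [0.6161 0.271  0.0364] psi -159.82 tilt [0.013  0.0077] F [-1.4  0.2  0. ] w 0.0801 q6 [ 0.7   0.51 -0.22  0.   -0.82 -0.36]
```

View pics/w5c.png

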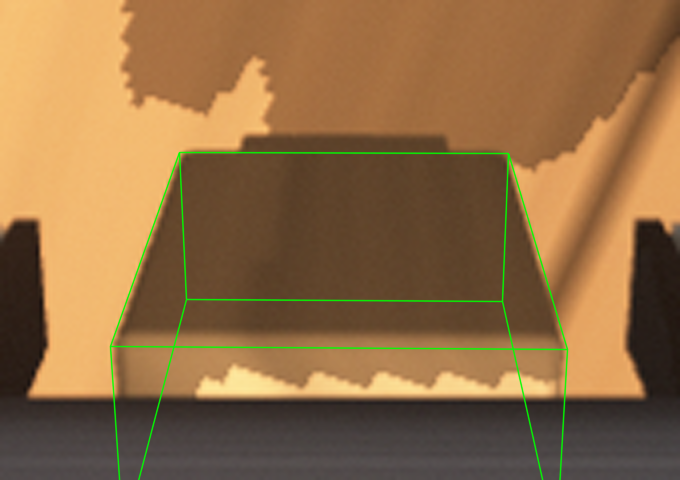

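Request:
jog_arm(targets=[[[0,0,0],0,0.02],[[0,0,0],0,0.02],[[0,0,0],0,0.02],[[0,0,0],0,0.02],[[0,0,0],0,0.02],[[0,0,0],0,0.02]])

```text
time: 5.0
eef_pos: [0.6163, 0.2711, 0.0366]
eef_rot: [-0.402, 0.407, 0.585, -0.575]
force: [1.1, -0.3, 0.1]
grip_width: 0.0479
```

```bash
python3 - <<'E'
from h import *
from rig import r
state(r)
E
```

```text
t 5.0 tcp [0.6163 0.2711 0.0366] psi -159.81 tilt [0.0133 0.0078] F [ 1.1 -0.3  0.1] w 0.0479 q6 [ 0.7   0.51 -0.22  0.   -0.82 -0.35]
```

Request:
jog_arm(targets=[[[0,-0.03,0],0,0.02],[[0,-0.04,0],0,0.02],[[0,-0.04,0],0,0.02],[[0,-0.02,0],0,0.02],[[-0.034,0,0.023],0,0.02],[[-0.034,0,0.023],0,0.02],[[-0.034,0,0.023],0,0.02],[[-0.034,0,0.023],0,0.02],[[-0.03,0,0.02],0,0.02],[[0,0,0],0.15,0.02],[[0,0,0],0.15,0.02],[[0,0,0],0.15,0.02],[[0,0,0],0.13,0.02],[[0,0,0],0,0.02],[[0,0,0],0,0.02],[[0,0,0],0,0.02]])

```text
time: 6.6
eef_pos: [0.5629, 0.0673, 0.1699]
eef_rot: [-0.553, 0.555, 0.444, -0.434]
force: [0.2, 0.0, -0.7]
grip_width: 0.048
```

```bash
python3 - <<'E'
from h import *
from rig import r
state(r); r.snapshot("wrist"); r.snapshot("wrist"); c,o,im=snap(r,"wrist","w6"); state(r)
E
```

```text
t 6.6 tcp [0.5629 0.0673 0.1699] psi 166.73 tilt [0.0134 0.0074] F [ 0.2  0.  -0.7] w 0.048 q6 [ 0.46  0.22 -0.32 -0.   -1.02 -0.69]
t 6.75 tcp [0.5629 0.0674 0.1699] psi 166.65 tilt [0.0133 0.0074] F [-0.2 -0.   0.1] w 0.0482 q6 [ 0.46  0.22 -0.32 -0.   -1.02 -0.7 ]
```

View pics/w6.png

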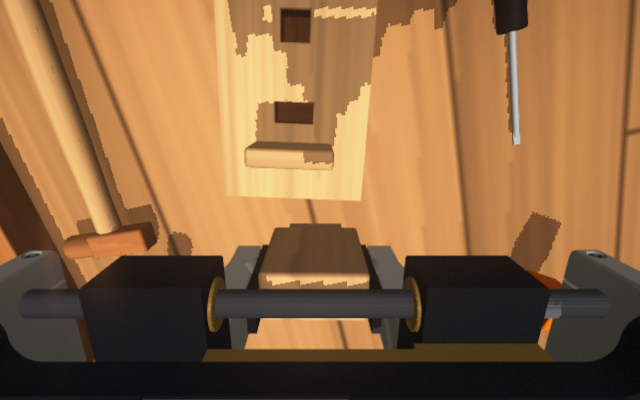

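```bash
python3 - <<'E'
from h import *
im=cv2.imread("pics/w6.png"); c=wcal(cal("w6"))
ox,oy,s=210,0,4
cr=cv2.resize(im[oy:oy+150,ox:ox+190],None,fx=s,fy=s,interpolation=2)
cr2=cv2.resize(im[90:240,200:390],None,fx=s,fy=s,interpolation=2)
cv2.imwrite("pics/w6a.png",cr);cv2.imwrite("pics/w6b.png",cr2)
E
```

```text
(no output)
```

View pics/w6a.png

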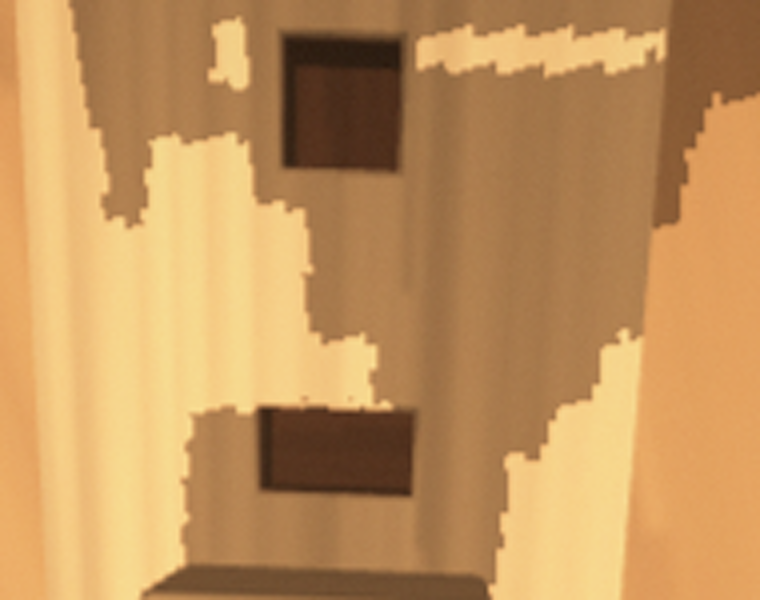

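View pics/w6b.png

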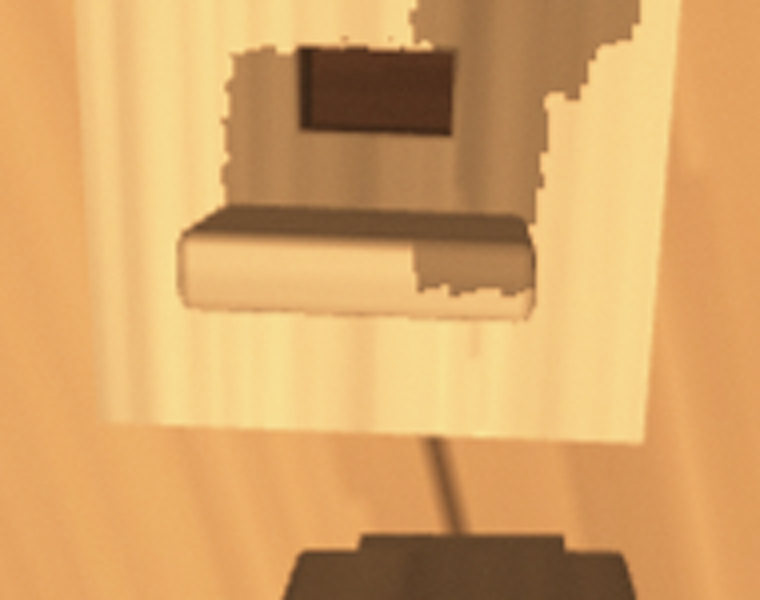

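```bash
python3 - <<'E'
from h import *
from rig import r
c0=cal("w6"); o=r.get_obs(); p,Mt=tool(o)
m=1e-3
Mo=np.array([(12,-43,35),(-12,-43,35),(12,-19,35),(-12,-19,35),(17,28,35),(-17,28,35),(17,46,35),(-17,46,35),(65,115,35),(-65,115,35)])*m
a=np.array([(283,33),(405,37),(282,167),(400,171),(260,407),(415,410),(260,488),(411,495)],float); a=(a+.5)/4-.5+[210,0]
b=np.array([(104,424),(643,442)],float); b=(b+.5)/4-.5+[200,90]
uv=np.r_[a,b]
for c in (c0,wcal(c0)):
    f=lambda q:(proj(c,place(q[:3],Mo)+[0,0,q[3]])-uv).ravel()
    q=least_squares(f,[.556,-.045,-.26,0]); print("freez",q.x.round(4),q.cost,f(q.x).reshape(-1,2).round(1).tolist())
    q=least_squares(lambda v:f([*v,0]),[.556,-.045,-.26]); print("z0",q.x.round(4),np.degrees(q.x[2]).round(2),q.cost,f([*q.x,0]).reshape(-1,2).round(1).tolist())
    H=place(q.x,np.array([[0,37,35],[0,-31,35]])*m); print(H.round(4), (Mt.T@(H[0]-p)).round(4))
E
```

```text
freez [ 0.5533 -0.0442 -0.2659 -0.0009] 1.588271571121846 [[-0.0, 0.2], [-0.5, 0.2], [0.2, -0.1], [-0.2, -0.1], [-0.1, -0.4], [0.3, 0.2], [0.0, 0.7], [0.6, 0.3], [-0.9, -0.6], [0.5, -0.4]]
z0 [ 0.5533 -0.0442 -0.2659] -15.23 1.8472954148472065 [[-0.0, -0.1], [-0.5, -0.0], [0.2, -0.2], [-0.1, -0.2], [-0.1, -0.3], [0.3, 0.3], [-0.0, 0.8], [0.7, 0.4], [-1.1, -0.3], [0.7, -0.0]]
[[ 0.563  -0.0085  0.035 ]
 [ 0.5451 -0.0741  0.035 ]] [-0.0752  0.1343 -0.0161]
freez [ 0.5548 -0.0446 -0.2659 -0.0009] 1.5882715711219255 [[-0.0, 0.2], [-0.5, 0.2], [0.2, -0.1], [-0.2, -0.1], [-0.1, -0.4], [0.3, 0.2], [0.0, 0.7], [0.6, 0.3], [-0.9, -0.6], [0.5, -0.4]]
z0 [ 0.5548 -0.0445 -0.2659] -15.23 1.837953538514341 [[-0.0, -0.1], [-0.5, -0.0], [0.2, -0.2], [-0.1, -0.2], [-0.1, -0.3], [0.3, 0.3], [-0.0, 0.8], [0.7, 0.4], [-1.1, -0.3], [0.7, -0.0]]
[[ 0.5645 -0.0088  0.035 ]
 [ 0.5466 -0.0744  0.035 ]] [-0.0752  0.1343 -0.0176]
```

```bash
cat >> h.py <<'E'
RACK=[.5548,-.0445,-.2659]
def inhand(p,M,P,off):  # P in object frame (z up), off = object origin in tool frame; object x along +tool z, y along tool x... z along -tool y
    P=np.asarray(P); Q=np.c_[P[:,1],-P[:,2],P[:,0]]+off; return p+Q@M.T
E
python3 - <<'E'
from h import *
from rig import r
im=cv2.imread("pics/w6.png"); c=wcal(cal("w6"))
o=r.get_obs(); p,M=tool(o)
ox,oy,s=240,215,5
cr=cv2.resize(im[oy:oy+90,ox:ox+150],None,fx=s,fy=s,interpolation=2)
for B in (box(.048,.024,.02,.075),box(.032,.016,.005,.02),box(.028,.012,0,.005)):
    wire(cr,c,inhand(p,M,B,[-.0008,.0366,0]),sc=s,off=(ox,oy))
cv2.imwrite("pics/w6d.png",cr)
E
```

```text
(no output)
```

View pics/w6d.png

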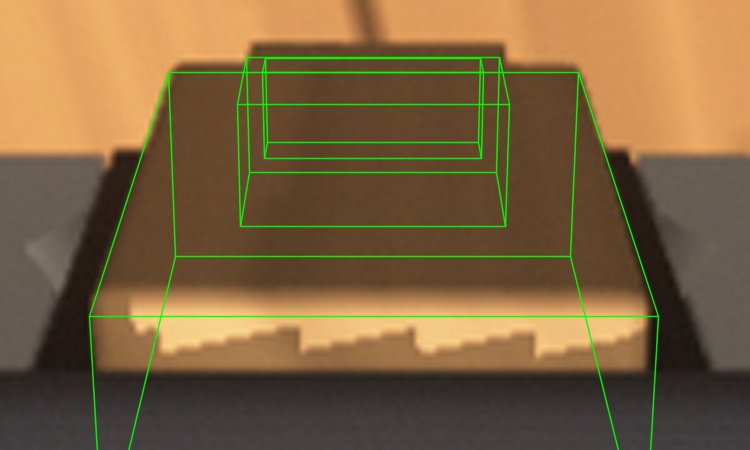

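Request:
jog_arm(targets=[[[-0.037,0,-0.009],0,0.02],[[-0.036,0,-0.009],0,0.02],[[0,0.03,0],0.033,0.02],[[0,0.01,0],0,0.02],[[0,0,0],0,0.02],[[0,0,0],0,0.02]])

```text
time: 7.35
eef_pos: [0.5657, -0.0086, 0.1296]
eef_rot: [-0.559, 0.561, 0.438, -0.426]
force: [0.7, -1.0, -0.5]
grip_width: 0.0485
```

```bash
cat >> h.py <<'E'
def goto(r,xyz,off):
    """tool-frame shift to bring tool-frame point off onto world xyz"""
    o,p,M,psi=state(r); d=M.T@(np.asarray(xyz)-p)-np.asarray(off); print("shift",d.round(4)); return d
E
python3 - <<'E'
from h import *
from rig import r
state(r); r.snapshot("wrist");c,o,im=snap(r,"wrist","w7")
H=place(RACK,np.array([[0,.037,.035]]))[0]
goto(r,H,[-.0017,.0366,.0002])
E
```

```text
t 7.35 tcp [ 0.5657 -0.0086  0.1296] psi 165.28 tilt [0.0154 0.0072] F [ 0.7 -1.  -0.5] w 0.0485 q6 [ 0.33  0.25 -0.37 -0.   -0.92 -0.58]
t 7.45 tcp [ 0.566  -0.0083  0.13  ] psi 165.28 tilt [0.0166 0.0076] F [-0.1  0.2  0.1] w 0.048 q6 [ 0.33  0.25 -0.37 -0.   -0.92 -0.59]
shift [-0.0003  0.0584  0.0025]
```

View pics/w7.png

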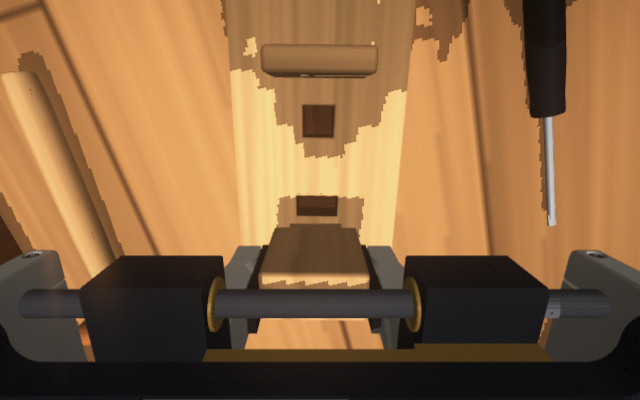

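Request:
jog_arm(targets=[[[0,0.02,0.0025],0.009,0.02],[[0,0.02,0],0,0.02],[[0,0.008,0],0,0.02],[[0,0,0],0,0.02],[[0,0,0],0,0.02]])

```text
time: 7.95
eef_pos: [0.5681, -0.0043, 0.0859]
eef_rot: [-0.558, 0.563, 0.44, -0.422]
force: [-0.9, 0.5, -0.3]
grip_width: 0.0482
```

```bash
python3 - <<'E'
from h import *
from rig import r
state(r); r.snapshot("wrist");c,o,im=snap(r,"wrist","w8")
H=place(RACK,np.array([[0,.037,.035]]))[0]
goto(r,H,[-.0017,.0366,.0002])
cv2.imwrite("pics/w8c.png",cv2.resize(im[100:290,215:415],None,fx=3,fy=3,interpolation=2))
E
```

```text
t 7.95 tcp [ 0.5681 -0.0043  0.0859] psi 165.08 tilt [0.0245 0.0092] F [-0.9  0.5 -0.3] w 0.0482 q6 [ 0.34  0.3  -0.43 -0.   -0.81 -0.6 ]
t 8.05 tcp [ 0.5682 -0.0044  0.0861] psi 165.06 tilt [0.0251 0.0095] F [ 0.6  0.2 -0.3] w 0.0478 q6 [ 0.34  0.3  -0.43 -0.   -0.81 -0.6 ]
shift [-0.0043  0.0143  0.0033]
```

View pics/w8c.png

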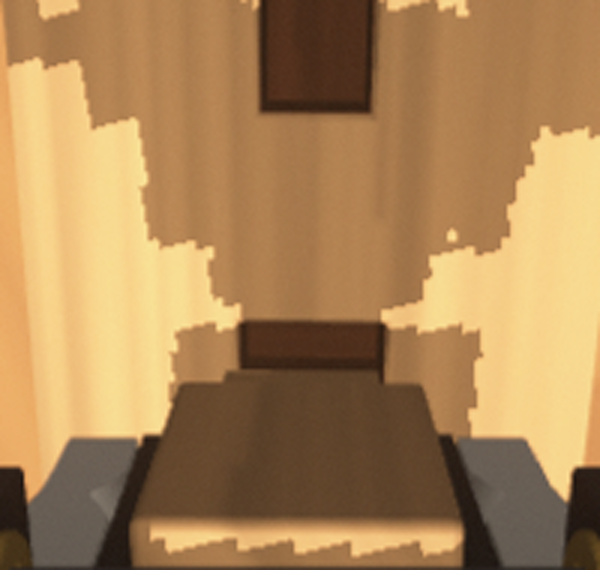

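Request:
jog_arm(targets=[[[-0.004,-0.02,0.003],0,0.02],[[0,-0.02,0],0,0.02],[[0,-0.005,0],0,0.02],[[0,0,0],0,0.02],[[0,0,0],0,0.02]])

```text
time: 8.55
eef_pos: [0.5638, -0.0078, 0.1343]
eef_rot: [-0.558, 0.564, 0.441, -0.421]
force: [0.3, 0.5, -1.1]
grip_width: 0.048
```

```bash
python3 - <<'E'
from h import *
from rig import r
H=place(RACK,np.array([[0,.037,.035]]))[0]
goto(r,H,[-.0017,.0366,.0002])
E
```

```text
t 8.55 tcp [ 0.5638 -0.0078  0.1343] psi 165.07 tilt [0.0281 0.0105] F [ 0.3  0.5 -1.1] w 0.048 q6 [ 0.33  0.24 -0.38 -0.   -0.92 -0.59]
shift [-0.0009  0.0626  0.0013]
```

Request:
jog_arm(targets=[[[0,0,-0.03],0,0.02]])

```text
time: 8.65
eef_pos: [0.5905, -0.0151, 0.1348]
eef_rot: [-0.558, 0.563, 0.441, -0.421]
force: [0.6, 0.3, 0.4]
grip_width: 0.0483
```

Request:
jog_arm(targets=[[[0,0,0],0,0.02]])

```text
time: 8.75
eef_pos: [0.5928, -0.0154, 0.1341]
eef_rot: [-0.558, 0.563, 0.441, -0.421]
force: [0.0, 0.8, -0.9]
grip_width: 0.0481
```

Request:
jog_arm(targets=[[[0,0,0],0,0.02]])

```text
time: 8.85
eef_pos: [0.5924, -0.0156, 0.1328]
eef_rot: [-0.558, 0.563, 0.44, -0.421]
force: [-0.8, 0.5, -0.6]
grip_width: 0.0478
```

Request:
jog_arm(targets=[[[0,0,0.03],0,0.02]])

```text
time: 8.95
eef_pos: [0.5651, -0.0082, 0.131]
eef_rot: [-0.558, 0.564, 0.44, -0.421]
force: [-0.8, 0.7, -1.3]
grip_width: 0.0481
```

Request:
jog_arm(targets=[[[0,0,0],0,0.02]])

```text
time: 9.05
eef_pos: [0.5615, -0.0081, 0.1298]
eef_rot: [-0.559, 0.563, 0.439, -0.422]
force: [0.6, 0.1, -0.3]
grip_width: 0.0482
```

Request:
jog_arm(targets=[[[0,0,0],0,0.02]])

```text
time: 9.15
eef_pos: [0.561, -0.008, 0.1295]
eef_rot: [-0.559, 0.563, 0.439, -0.423]
force: [0.3, 0.2, 0.1]
grip_width: 0.0482
```

```bash
python3 - <<'E'
from h import *
from rig import r
H=place(RACK,np.array([[0,.037,.035]]))[0]
goto(r,H,[-.0017,.0366,.0002])
E
```

```text
t 9.15 tcp [ 0.561  -0.008   0.1295] psi 165.03 tilt [0.0214 0.0093] F [0.3 0.2 0.1] w 0.0482 q6 [ 0.33  0.24 -0.39 -0.   -0.91 -0.59]
shift [ 0.0004  0.0579 -0.0021]
```

Request:
jog_arm(targets=[[[0,0,-0.01],0,0.02],[[0,0,-0.01],0,0.02],[[0,0,-0.01],0,0.02],[[0,0,-0.01],0,0.02],[[0,0,-0.006],0,0.02],[[0,0,-0.002],0,0.02],[[0,0,0],0,0.02]])

```text
time: 9.85
eef_pos: [0.6127, -0.022, 0.1292]
eef_rot: [-0.559, 0.563, 0.438, -0.423]
force: [-0.4, -0.8, -0.5]
grip_width: 0.0481
```

```bash
python3 - <<'E'
from h import *
from rig import r
state(r)
E
```

```text
t 9.85 tcp [ 0.6127 -0.022   0.1292] psi 165.0 tilt [0.0205 0.0088] F [-0.4 -0.8 -0.5] w 0.0481 q6 [ 0.28  0.32 -0.27 -0.   -0.95 -0.54]
```

Request:
jog_arm(targets=[[[0,0,0.05],0,0.02],[[0,0,0],0,0.02],[[0,0,0],0,0.02],[[0,0,0],0,0.02]])

```text
time: 10.25
eef_pos: [0.5599, -0.0094, 0.1259]
eef_rot: [-0.56, 0.562, 0.436, -0.424]
force: [-0.2, 0.7, -0.8]
grip_width: 0.0481
```

```bash
python3 - <<'E'
from h import *
from rig import r
H=place(RACK,np.array([[0,.037,.035]]))[0]
goto(r,H,[-.0017,.0366,.0002])
E
```

```text
t 10.25 tcp [ 0.5599 -0.0094  0.1259] psi 164.94 tilt [0.015  0.0077] F [-0.2  0.7 -0.8] w 0.0481 q6 [ 0.33  0.25 -0.39 -0.   -0.91 -0.59]
shift [ 0.0025  0.0543 -0.0034]
```

Request:
jog_arm(targets=[[[0.0025,0.004,-0.0034],0,0.02],[[0,0.008,0],0,0.02],[[0,0.01,0],0,0.02],[[0,0.01,0],0,0.02],[[0,0.008,0],0,0.02],[[0,0.004,0],0,0.02],[[0,0.001,0],0,0.02],[[0,0,0],0,0.02]])

```text
time: 11.05
eef_pos: [0.5659, -0.0077, 0.0757]
eef_rot: [-0.56, 0.562, 0.435, -0.424]
force: [-0.2, 0.2, -1.6]
grip_width: 0.0482
```

```bash
python3 - <<'E'
from h import *
from rig import r
c,o,im=snap(r,"wrist","w9")
H=place(RACK,np.array([[0,.037,.035]]))[0]
goto(r,H,[-.0017,.0366,.0002])
ox,oy,s=215,150,4
p,M=tool(o);c=wcal(c)
cr=cv2.resize(im[oy:oy+145,ox:ox+200],None,fx=s,fy=s,interpolation=2)
B=box(.034,.018,.035,.035)+[0,.037,0]; wire(cr,c,place(RACK,B),sc=s,off=(ox,oy))
for B in (box(.048,.024,.02,.075),box(.032,.016,.005,.02)):
    wire(cr,c,inhand(p,M,B,[-.0017,.0366,0.0002]),(255,255,0),sc=s,off=(ox,oy))
cv2.imwrite("pics/w9c.png",cr)
E
```

```text
t 11.1 tcp [ 0.5659 -0.0076  0.0758] psi 164.88 tilt [0.014  0.0074] F [-0.  -1.1 -0.8] w 0.0484 q6 [ 0.33  0.32 -0.43 -0.   -0.81 -0.59]
shift [-0.0002  0.0042  0.0013]
```

View pics/w9c.png

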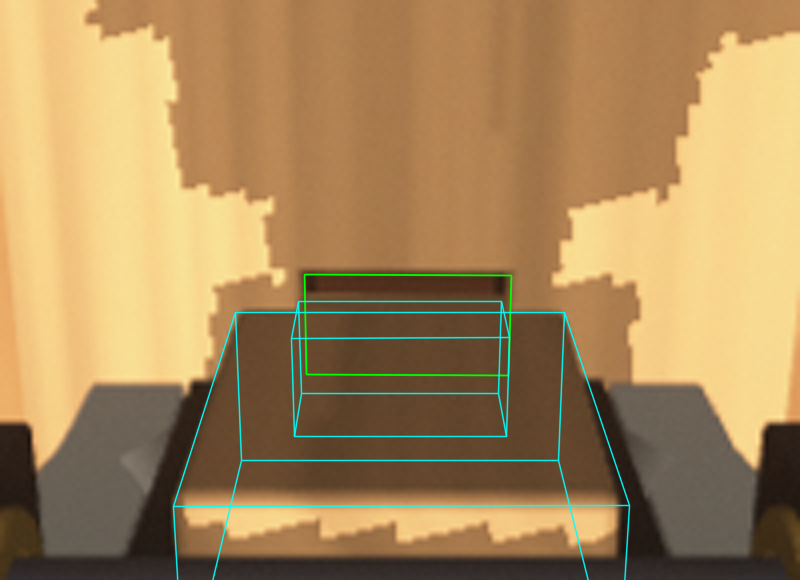

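Request:
jog_arm(targets=[[[0.0005,0.002,0.0013],0,0.02],[[0,0.003,0],0,0.02],[[0,0.003,0],0,0.02],[[0,0.003,0],0,0.02]])

```text
time: 11.5
eef_pos: [0.5659, -0.0063, 0.0656]
eef_rot: [-0.56, 0.563, 0.436, -0.423]
force: [-0.2, 1.3, -0.2]
grip_width: 0.0481
```

```bash
python3 - <<'E'
from h import *
from rig import r
H=place(RACK,np.array([[0,.037,.035]]))[0]
goto(r,H,[-.0019,.0366,.0002])
E
```

```text
t 11.5 tcp [ 0.5659 -0.0063  0.0656] psi 164.9 tilt [0.017  0.0082] F [-0.2  1.3 -0.2] w 0.0481 q6 [ 0.33  0.33 -0.44 -0.   -0.78 -0.59]
shift [-0.0012 -0.006   0.0009]
```

Request:
jog_arm(targets=[[[-0.0008,0.003,0.0008],0,0.02],[[0,0.003,0],0,0.02],[[0,0.003,0],0,0.02],[[0,0.002,0],0,0.02]])

```text
time: 11.9
eef_pos: [0.5649, -0.0069, 0.0535]
eef_rot: [-0.56, 0.563, 0.436, -0.423]
force: [0.0, 0.4, -0.5]
grip_width: 0.0483
```

```bash
python3 - <<'E'
from h import *
from rig import r
H=place(RACK,np.array([[0,.037,.035]]))[0]
goto(r,H,[-.0019,.0366,.0002])
E
```

```text
t 11.9 tcp [ 0.5649 -0.0069  0.0535] psi 164.9 tilt [0.0168 0.0082] F [ 0.   0.4 -0.5] w 0.0483 q6 [ 0.33  0.34 -0.46 -0.   -0.75 -0.59]
shift [-0.0003 -0.0182 -0.0001]
```

Request:
jog_arm(targets=[[[0,0.0015,0],0,0.02],[[0,0.0015,0],0,0.02],[[0,0.0015,0],0,0.02]])

```text
time: 12.2
eef_pos: [0.565, -0.0067, 0.0514]
eef_rot: [-0.56, 0.563, 0.437, -0.424]
force: [-7.3, 1.9, 20.4]
grip_width: 0.0479
```

```bash
python3 - <<'E'
from h import *
from rig import r
H=place(RACK,np.array([[0,.037,.035]]))[0]
goto(r,H,[-.0019,.0366,.0002])
E
```

```text
t 12.2 tcp [ 0.565  -0.0067  0.0514] psi 164.98 tilt [0.0167 0.0075] F [-7.3  1.9 20.4] w 0.0479 q6 [ 0.33  0.35 -0.46 -0.   -0.75 -0.59]
shift [-0.0004 -0.0202 -0.0001]
```

Request:
jog_arm(targets=[[[0,0,0],0,0.07],[[0,0,0],0,0.07],[[0,-0.005,0],0,0.07],[[0,-0.015,0],0,0.07],[[0,-0.03,0],0,0.07],[[0,-0.04,0],0,0.07],[[0,-0.04,0],0,0.07],[[0.02,-0.02,0.02],0,0.07],[[0.04,0,0.038],0,0.07],[[0.04,0,0.038],0,0.07],[[0.04,0,0.038],0,0.07],[[0.04,0,0.038],0,0.07],[[0.02,0,0.02],0.04,0.07],[[0,0,0],0.04,0.07],[[0,0,0],0,0.07],[[0,0,0],0,0.07]])

```text
time: 13.8
eef_pos: [0.4352, 0.2253, 0.2106]
eef_rot: [-0.578, 0.579, 0.415, -0.398]
force: [-1.0, 0.1, 0.1]
grip_width: 0.07
```

```bash
python3 - <<'E'
from h import *
from rig import r
state(r); r.snapshot("wrist"); r.snapshot("wrist");c,o,im=snap(r,"wrist","w10"); state(r)
E
```

```text
t 13.8 tcp [0.4352 0.2253 0.2106] psi 160.18 tilt [0.0206 0.0116] F [-1.   0.1  0.1] w 0.07 q6 [ 0.89  0.05 -0.43  0.01 -1.07 -1.24]
t 13.95 tcp [0.4354 0.2246 0.2104] psi 160.08 tilt [0.0203 0.0112] F [ 0.5 -0.8  0. ] w 0.07 q6 [ 0.89  0.05 -0.43  0.01 -1.07 -1.24]
```

View pics/w10.png

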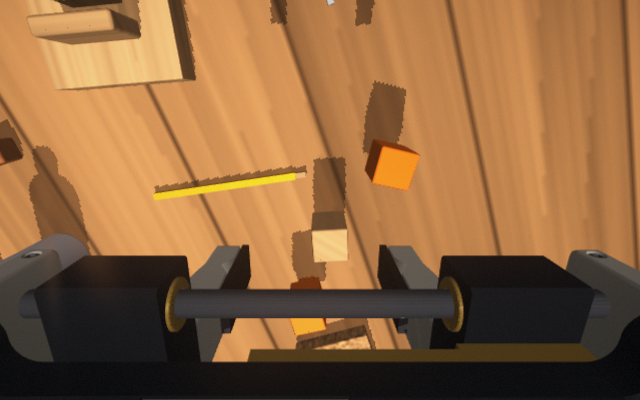

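```bash
python3 - <<'E'
from h import *
im=cv2.imread("pics/w10.png"); c=wcal(cal("w10"))
ox,oy,s=295,200,9
cr=cv2.resize(im[oy:oy+65,ox:ox+70],None,fx=s,fy=s,interpolation=2)
wire(cr,c,place([.444,.279,-.35],box(.036,.036,.02,.075)),sc=s,off=(ox,oy))
cv2.imwrite("pics/w10c.png",cr)
E
```

```text
(no output)
```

View pics/w10c.png

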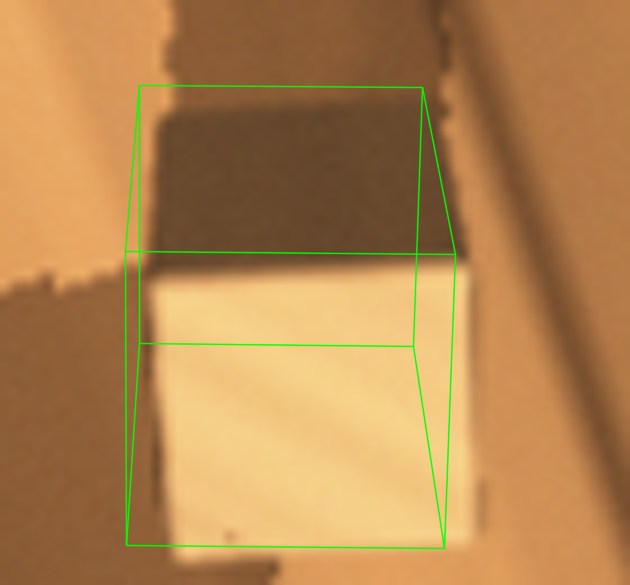

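```bash
python3 - <<'E'
from h import *
from rig import r
im=cv2.imread("pics/w10.png"); c=wcal(cal("w10"))
ox,oy,s=295,200,9
B=box(.036,.036,.02,.075); M=B[[5,6,4,7,1]].copy(); M[:,:2]*=.97; M[:4,2]-=.0005
uv=(np.array([(153,280),(470,263),(177,557),(472,541),(160,113)],float)+.5)/s-.5+[ox,oy]
q,res=fit([(c,M,uv)],[.444,.279,-.35]); print(q.round(4),np.degrees(q[2]),res.tolist())
cr=cv2.resize(im[oy:oy+65,ox:ox+70],None,fx=s,fy=s,interpolation=2)
wire(cr,c,place(q,B),sc=s,off=(ox,oy)); wire(cr,c,place(q,box(.022,.022,0.005,.02)),sc=s,off=(ox,oy))
cv2.imwrite("pics/w10d.png",cr)
goto(r,[*q[:2],.0],[0,0,0])
E
```

```text
[ 0.4413  0.2817 -0.2817] -16.139989345542556 [[-0.2, -0.2], [-0.1, -0.3], [-0.6, 0.4], [0.9, 0.5], [0.1, -0.4]]
t 13.95 tcp [0.4354 0.2246 0.2104] psi 160.08 tilt [0.0203 0.0112] F [ 0.5 -0.8  0. ] w 0.07 q6 [ 0.89  0.05 -0.43  0.01 -1.07 -1.24]
shift [0.052  0.2111 0.0171]
```

View pics/w10d.png

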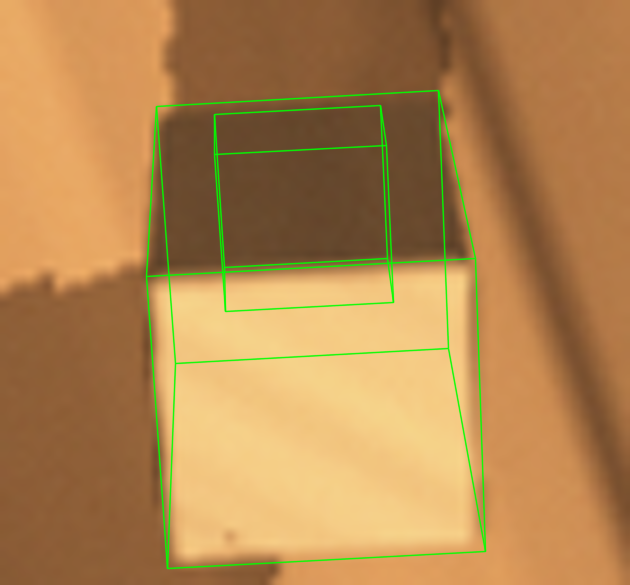

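Request:
jog_arm(targets=[[[0.026,0.01,0.008],0,0.06],[[0.026,0.02,0.009],-0.066,0.06],[[0,0.02,0],0,0.06],[[0,0.02,0],0,0.06],[[0,0.015,0],0,0.06],[[0,0.01,0],0,0.06],[[0,0.005,0],0,0.06],[[0,0,0],0,0.06]])

```text
time: 14.75
eef_pos: [0.4437, 0.2785, 0.108]
eef_rot: [-0.565, 0.567, 0.433, -0.415]
force: [-0.4, 0.4, -0.6]
grip_width: 0.06
```

```bash
python3 - <<'E'
from h import *
from rig import r
q=[.4413,.2817,-.2817]
state(r); r.snapshot("wrist");c,o,im=snap(r,"wrist","w11"); c=wcal(c)
ox,oy,s=240,170,4
cr=cv2.resize(im[oy:oy+125,ox:ox+150],None,fx=s,fy=s,interpolation=2)
wire(cr,c,place(q,box(.036,.036,.02,.075)),sc=s,off=(ox,oy)); 
cv2.imwrite("pics/w11c.png",cr)
goto(r,[*q[:2],.0],[0,0,0])
E
```

```text
t 14.75 tcp [0.4437 0.2785 0.108 ] psi 163.65 tilt [0.0221 0.0117] F [-0.4  0.4 -0.6] w 0.06 q6 [ 0.94  0.21 -0.5   0.01 -0.83 -1.24]
t 14.85 tcp [0.444  0.2791 0.109 ] psi 163.67 tilt [0.0232 0.0129] F [ 0.3 -1.   0.3] w 0.0599 q6 [ 0.94  0.21 -0.5   0.02 -0.84 -1.24]
shift [-0.0003  0.1089  0.0053]
```

View pics/w11c.png

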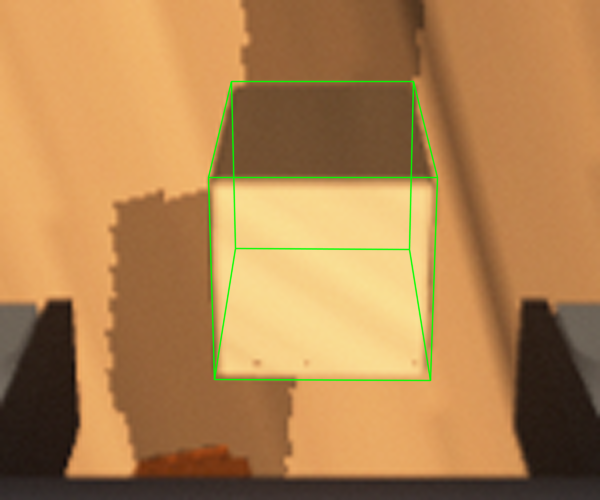

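Request:
jog_arm(targets=[[[0.008,0,-0.008],0,0.06],[[0.01,0,-0.01],0,0.06],[[0.01,0,-0.01],0,0.06],[[0.006,0,-0.006],0,0.06],[[0.002,0,-0.002],0,0.06],[[-0.035,0,0.035],0,0.06],[[0,0,0],0,0.06],[[0,0,0],0,0.06],[[0,0,0],0,0.06]])

```text
time: 15.75
eef_pos: [0.4481, 0.2811, 0.1116]
eef_rot: [-0.565, 0.567, 0.435, -0.413]
force: [0.3, -0.2, -0.5]
grip_width: 0.06
```

```bash
python3 - <<'E'
from h import *
from rig import r
q=[.4413,.2817,-.2817]
goto(r,[*q[:2],.0],[0,0,0])
E
```

```text
t 15.75 tcp [0.4481 0.2811 0.1116] psi 163.68 tilt [0.0259 0.0155] F [ 0.3 -0.2 -0.5] w 0.06 q6 [ 0.94  0.21 -0.49  0.02 -0.84 -1.24]
shift [-0.0039  0.1114  0.009 ]
```

Request:
jog_arm(targets=[[[0,0,0.03],0,0.06]])

```text
time: 15.85
eef_pos: [0.4212, 0.2901, 0.1114]
eef_rot: [-0.565, 0.567, 0.435, -0.412]
force: [-1.3, 0.9, -0.4]
grip_width: 0.0602
```

```bash
cat > st.py <<'E'
from h import *
from rig import r
state(r)
E
python3 st.py
```

```text
t 15.85 tcp [0.4212 0.2901 0.1114] psi 163.57 tilt [0.0272 0.0162] F [-1.3  0.9 -0.4] w 0.0602 q6 [ 1.    0.18 -0.53  0.02 -0.83 -1.3 ]
```

Request:
jog_arm(targets=[[[0,0,0],0,0.06]])

```text
time: 15.95
eef_pos: [0.4197, 0.2904, 0.1115]
eef_rot: [-0.565, 0.567, 0.435, -0.412]
force: [0.0, -0.4, 0.6]
grip_width: 0.06
```

```bash
python3 st.py
```

```text
t 15.95 tcp [0.4197 0.2904 0.1115] psi 163.58 tilt [0.0267 0.0166] F [ 0.  -0.4  0.6] w 0.06 q6 [ 1.    0.18 -0.53  0.02 -0.83 -1.3 ]
```

Request:
jog_arm(targets=[[[0,0,0],0,0.06]])

```text
time: 16.05
eef_pos: [0.42, 0.2911, 0.112]
eef_rot: [-0.565, 0.567, 0.435, -0.412]
force: [0.9, 0.1, 0.4]
grip_width: 0.06
```

```bash
python3 st.py
```

```text
t 16.05 tcp [0.42   0.2911 0.112 ] psi 163.64 tilt [0.0274 0.0175] F [0.9 0.1 0.4] w 0.06 q6 [ 1.    0.18 -0.53  0.02 -0.83 -1.3 ]
```

Request:
jog_arm(targets=[[[0,0,-0.03],0,0.06]])

```text
time: 16.15
eef_pos: [0.4479, 0.2834, 0.1131]
eef_rot: [-0.565, 0.566, 0.436, -0.413]
force: [0.4, 1.6, 0.5]
grip_width: 0.06
```

```bash
python3 st.py
```

```text
t 16.15 tcp [0.4479 0.2834 0.1131] psi 163.78 tilt [0.0274 0.0184] F [0.4 1.6 0.5] w 0.06 q6 [ 0.94  0.21 -0.49  0.02 -0.84 -1.24]
```

Request:
jog_arm(targets=[[[0,0,0],0,0.06]])

```text
time: 16.25
eef_pos: [0.4505, 0.2838, 0.1135]
eef_rot: [-0.565, 0.566, 0.437, -0.412]
force: [-0.6, -0.6, 0.2]
grip_width: 0.0599
```

```bash
python3 st.py
```

```text
t 16.25 tcp [0.4505 0.2838 0.1135] psi 163.76 tilt [0.0288 0.019 ] F [-0.6 -0.6  0.2] w 0.0599 q6 [ 0.94  0.21 -0.49  0.02 -0.84 -1.23]
```

Request:
jog_arm(targets=[[[0,0,0],0,0.06]])

```text
time: 16.35
eef_pos: [0.4512, 0.2836, 0.1134]
eef_rot: [-0.565, 0.566, 0.436, -0.412]
force: [0.2, 0.0, -1.1]
grip_width: 0.0598
```

```bash
python3 st.py
```

```text
t 16.35 tcp [0.4512 0.2836 0.1134] psi 163.69 tilt [0.0286 0.0189] F [ 0.2  0.  -1.1] w 0.0598 q6 [ 0.94  0.21 -0.49  0.02 -0.84 -1.23]
```

Request:
jog_arm(targets=[[[0,-0.006,0],0,0.06],[[0,-0.012,0],0,0.06],[[0,-0.016,0],0,0.06],[[0,-0.016,0],0,0.06],[[0,-0.016,0],0,0.06],[[0,-0.012,0],0,0.06],[[0,-0.006,0],0,0.06],[[0,-0.002,0],0,0.06]])

```text
time: 17.15
eef_pos: [0.4476, 0.2823, 0.2085]
eef_rot: [-0.565, 0.566, 0.437, -0.411]
force: [0.3, 0.1, 0.7]
grip_width: 0.0599
```

```bash
python3 st.py
```

```text
t 17.15 tcp [0.4476 0.2823 0.2085] psi 163.76 tilt [0.0304 0.0208] F [0.3 0.1 0.7] w 0.0599 q6 [ 0.94  0.11 -0.37  0.01 -1.06 -1.23]
```

Request:
jog_arm(targets=[[[0,0.04,0],0,0.06],[[0,0.04,0],0,0.06],[[0,0,0],0,0.06]])

```text
time: 17.45
eef_pos: [0.4507, 0.2853, 0.1293]
eef_rot: [-0.565, 0.565, 0.44, -0.41]
force: [-0.6, -0.3, -0.5]
grip_width: 0.0599
```

```bash
python3 st.py
```

```text
t 17.45 tcp [0.4507 0.2853 0.1293] psi 163.79 tilt [0.0341 0.0254] F [-0.6 -0.3 -0.5] w 0.0599 q6 [ 0.94  0.19 -0.47  0.02 -0.87 -1.23]
```

Request:
jog_arm(targets=[[[0,0,0],0,0.06]])

```text
time: 17.55
eef_pos: [0.4508, 0.2853, 0.1298]
eef_rot: [-0.565, 0.566, 0.439, -0.41]
force: [0.2, 0.4, 0.1]
grip_width: 0.06
```

```bash
python3 st.py
```

```text
t 17.55 tcp [0.4508 0.2853 0.1298] psi 163.83 tilt [0.0339 0.0242] F [0.2 0.4 0.1] w 0.06 q6 [ 0.94  0.19 -0.47  0.02 -0.87 -1.23]
```

Request:
jog_arm(targets=[[[0,0,0],0,0.06]])

```text
time: 17.65
eef_pos: [0.451, 0.2855, 0.1308]
eef_rot: [-0.565, 0.566, 0.44, -0.41]
force: [0.0, 0.1, 0.9]
grip_width: 0.0598
```

```bash
python3 st.py
```

```text
t 17.65 tcp [0.451  0.2855 0.1308] psi 163.84 tilt [0.0341 0.0242] F [0.  0.1 0.9] w 0.0598 q6 [ 0.94  0.19 -0.47  0.02 -0.87 -1.23]
```

```bash
cat > st2.py <<'E'
from h import *
from rig import r
import sys
def pr():
    o=r.get_obs(); p,M=tool(o); print(round(o["time"],2),p.round(4),"tilt",M[:2,1].round(4),"q235",np.round([o["joint_pos"][i] for i in(1,2,4)],4),"v",np.round([o["qvel"][i] for i in(1,2,4)],2),"phi",round(o["joint_pos"][1]-o["joint_pos"][2]-o["joint_pos"][4],4))
pr()
for i in range(int(sys.argv[1]) if len(sys.argv)>1 else 0):
    r.snapshot("wrist"); pr()
E
python3 st2.py
```

```text
17.65 [0.451  0.2855 0.1308] tilt [0.0341 0.0242] q235 [ 0.1883 -0.4709 -0.8721] v [-0.01  0.02 -0.02] phi 1.5312
```

Request:
jog_arm(targets=[[[0,-0.05,0],0,0.06]])

```text
time: 17.75
eef_pos: [0.447, 0.2821, 0.1761]
eef_rot: [-0.564, 0.566, 0.436, -0.413]
force: [0.7, 0.6, -0.3]
grip_width: 0.0598
```

```bash
python3 st2.py
```

```text
17.75 [0.447  0.2821 0.1761] tilt [0.0272 0.0172] q235 [ 0.1387 -0.4129 -0.9893] v [-0.61  0.73 -1.26] phi 1.541
```

Request:
jog_arm(targets=[[[0,-0.05,0],0,0.06]])

```text
time: 17.85
eef_pos: [0.4456, 0.2809, 0.2286]
eef_rot: [-0.564, 0.566, 0.436, -0.413]
force: [1.6, 1.5, 0.4]
grip_width: 0.06
```

```bash
python3 st2.py 8
```

```text
17.85 [0.4456 0.2809 0.2286] tilt [0.0273 0.0163] q235 [ 0.0922 -0.3392 -1.1102] v [-0.42  0.7  -1.18] phi 1.5416
17.9 [0.4485 0.2831 0.2379] tilt [0.0365 0.0238] q235 [ 0.0844 -0.3279 -1.1179] v [ 0.   -0.04  0.2 ] phi 1.5301
17.95 [0.4486 0.2837 0.235 ] tilt [0.0367 0.0259] q235 [ 0.0862 -0.3322 -1.1099] v [ 0.05 -0.1   0.1 ] phi 1.5283
18.0 [0.4473 0.2829 0.2317] tilt [0.0334 0.0241] q235 [ 0.0884 -0.3366 -1.1067] v [ 0.04 -0.08  0.04] phi 1.5317
18.05 [0.4463 0.2821 0.2293] tilt [0.0305 0.0216] q235 [ 0.0903 -0.3398 -1.1054] v [ 0.03 -0.05  0.02] phi 1.5355
18.1 [0.4457 0.2814 0.2276] tilt [0.0286 0.0194] q235 [ 0.0918 -0.3417 -1.1048] v [ 0.03 -0.03  0.01] phi 1.5383
18.15 [0.4454 0.2811 0.2266] tilt [0.0274 0.0179] q235 [ 0.093  -0.3428 -1.1045] v [ 0.02 -0.02  0.  ] phi 1.5403
18.2 [0.4453 0.2809 0.2259] tilt [0.0268 0.0169] q235 [ 0.0939 -0.3433 -1.1043] v [ 0.01 -0.01  0.  ] phi 1.5415
18.25 [0.4453 0.2808 0.2256] tilt [0.0264 0.0163] q235 [ 0.0944 -0.3435 -1.1043] v [ 0.01 -0.    0.  ] phi 1.5421
```

Request:
jog_arm(targets=[[[0,0.05,0],0,0.06]])

```text
time: 18.35
eef_pos: [0.4497, 0.2845, 0.1808]
eef_rot: [-0.564, 0.566, 0.44, -0.41]
force: [0.6, 0.9, -0.8]
grip_width: 0.0599
```

```bash
python3 st2.py 1
```

```text
18.35 [0.4497 0.2845 0.1808] tilt [0.0343 0.0234] q235 [ 0.1345 -0.4075 -0.9897] v [ 0.51 -0.81  1.24] phi 1.5317
18.4 [0.4443 0.2799 0.1688] tilt [0.021  0.0129] q235 [ 0.1446 -0.423  -0.9803] v [ 0.02 -0.02 -0.2 ] phi 1.548
```

Request:
jog_arm(targets=[[[0,0,0],0,0.06]])

```text
time: 18.5
eef_pos: [0.4431, 0.2784, 0.1667]
eef_rot: [-0.564, 0.567, 0.431, -0.417]
force: [-0.3, -0.1, 1.0]
grip_width: 0.0604
```

```bash
python3 st2.py 6
```

```text
18.5 [0.4431 0.2784 0.1667] tilt [0.0174 0.0083] q235 [ 0.1472 -0.4251 -0.9816] v [ 0.04 -0.05  0.08] phi 1.5539
18.55 [0.4432 0.2786 0.1668] tilt [0.0177 0.0088] q235 [ 0.1471 -0.4247 -0.9816] v [-0.02  0.04 -0.02] phi 1.5534
18.6 [0.444  0.2794 0.1683] tilt [0.0196 0.0106] q235 [ 0.1458 -0.4228 -0.9822] v [-0.02  0.03 -0.  ] phi 1.5508
18.65 [0.4446 0.28   0.1694] tilt [0.0212 0.0122] q235 [ 0.1448 -0.4215 -0.9822] v [-0.02  0.02  0.  ] phi 1.5485
18.7 [0.4449 0.2804 0.17  ] tilt [0.0221 0.0135] q235 [ 0.1441 -0.4209 -0.9819] v [-0.01  0.01  0.01] phi 1.5469
18.75 [0.445  0.2805 0.1702] tilt [0.0225 0.0141] q235 [ 0.1437 -0.4209 -0.9816] v [-0.   -0.    0.01] phi 1.5462
18.8 [0.4449 0.2806 0.1702] tilt [0.0226 0.0144] q235 [ 0.1435 -0.4211 -0.9813] v [-0.   -0.01  0.  ] phi 1.5459
```

Request:
jog_arm(targets=[[[0,-0.05,0],0,0.06],[[0,-0.002,0],0,0.06]])

```text
time: 19.0
eef_pos: [0.4442, 0.28, 0.2237]
eef_rot: [-0.565, 0.566, 0.434, -0.415]
force: [0.9, 0.7, 0.8]
grip_width: 0.0599
```

```bash
python3 st2.py 6
```

```text
19.0 [0.4442 0.28   0.2237] tilt [0.0237 0.0146] q235 [ 0.0956 -0.346  -1.1035] v [ 0.06 -0.09  0.02] phi 1.5451
19.05 [0.4427 0.2791 0.2206] tilt [0.0198 0.0125] q235 [ 0.0977 -0.3501 -1.1014] v [ 0.03 -0.06  0.04] phi 1.5491
19.1 [0.4419 0.2784 0.2187] tilt [0.0177 0.0109] q235 [ 0.099  -0.3526 -1.1   ] v [ 0.02 -0.04  0.02] phi 1.5516
19.15 [0.4414 0.278  0.2176] tilt [0.0165 0.0095] q235 [ 0.0999 -0.3541 -1.0994] v [ 0.02 -0.02  0.01] phi 1.5534
19.2 [0.4412 0.2777 0.2169] tilt [0.0157 0.0084] q235 [ 0.1007 -0.3549 -1.0992] v [ 0.01 -0.01  0.  ] phi 1.5548
19.25 [0.4411 0.2775 0.2165] tilt [0.0152 0.0076] q235 [ 0.1013 -0.3552 -1.0992] v [ 0.01 -0.    0.  ] phi 1.5557
19.3 [0.4411 0.2774 0.2162] tilt [0.0149 0.0072] q235 [ 0.1017 -0.3554 -1.0992] v [ 0.01  0.   -0.  ] phi 1.5562
```

Request:
jog_arm(targets=[[[0,0.05,0],0,0.06]])

```text
time: 19.4
eef_pos: [0.4451, 0.2809, 0.1715]
eef_rot: [-0.565, 0.566, 0.434, -0.415]
force: [1.4, 1.4, -1.3]
grip_width: 0.0599
```

```bash
python3 st2.py 1
```

```text
19.4 [0.4451 0.2809 0.1715] tilt [0.0233 0.0151] q235 [ 0.1422 -0.4195 -0.9832] v [ 0.52 -0.81  1.25] phi 1.5449
19.45 [0.4396 0.2762 0.1596] tilt [0.0102 0.0047] q235 [ 0.1523 -0.4349 -0.9737] v [ 0.02 -0.02 -0.2 ] phi 1.561
```

Request:
jog_arm(targets=[[[0,0,0],0,0.06],[[0,0,0],0,0.06]])

```text
time: 19.65
eef_pos: [0.4385, 0.2745, 0.1578]
eef_rot: [-0.565, 0.568, 0.425, -0.422]
force: [-0.2, -1.0, 0.5]
grip_width: 0.0602
```

```bash
python3 st2.py 5; python3 - <<'E'
from h import *
from rig import r
goto(r,[.4413,.2817,0],[0,0,0])
E
```

```text
19.65 [0.4385 0.2745 0.1578] tilt [ 0.0062 -0.0011] q235 [ 0.1552 -0.4362 -0.9766] v [ 0.    0.01 -0.02] phi 1.568
19.7 [0.4388 0.2748 0.1583] tilt [ 0.0069 -0.0004] q235 [ 0.1547 -0.4356 -0.9768] v [-0.01  0.01  0.01] phi 1.567
19.75 [0.4391 0.2752 0.1588] tilt [0.0078 0.0008] q235 [ 0.1541 -0.4351 -0.9764] v [-0.01  0.01  0.01] phi 1.5656
19.8 [0.4392 0.2754 0.1591] tilt [0.0084 0.0015] q235 [ 0.1536 -0.4349 -0.9761] v [-0.01 -0.    0.01] phi 1.5647
19.85 [0.4392 0.2755 0.1591] tilt [0.0086 0.002 ] q235 [ 0.1534 -0.435  -0.9758] v [-0. -0.  0.] phi 1.5641
19.9 [0.4391 0.2754 0.159 ] tilt [0.0085 0.0021] q235 [ 0.1533 -0.4353 -0.9755] v [ 0.   -0.01  0.  ] phi 1.5641
t 19.9 tcp [0.4391 0.2754 0.159 ] psi 163.6 tilt [0.0085 0.0021] F [ 0.3 -0.   0.1] w 0.06 q6 [ 0.94  0.15 -0.44  0.01 -0.98 -1.23]
shift [0.0059 0.159  0.0009]
```

Request:
jog_arm(targets=[[[0.0055,0.05,0.001],0,0.06]])

```text
time: 20.0
eef_pos: [0.444, 0.285, 0.1151]
eef_rot: [-0.565, 0.566, 0.432, -0.416]
force: [1.4, 1.8, -0.7]
grip_width: 0.0599
```

```bash
python3 st2.py 6|tail -1; python3 - <<'E'
from h import *
from rig import r
goto(r,[.4413,.2817,0],[0,0,0])
E
```

```text
20.3 [0.441  0.2818 0.1109] tilt [0.0102 0.0034] q235 [ 0.2134 -0.4878 -0.861 ] v [-0.01  0.    0.01] phi 1.5621
t 20.3 tcp [0.441  0.2818 0.1109] psi 163.63 tilt [0.0102 0.0034] F [0.  0.8 1. ] w 0.0601 q6 [ 0.95  0.21 -0.49  0.01 -0.86 -1.24]
shift [-0.0006  0.1109  0.0006]
```

Request:
jog_arm(targets=[[[-0.0006,0.05,0.0006],0,0.06]])

```text
time: 20.4
eef_pos: [0.4452, 0.2865, 0.0676]
eef_rot: [-0.565, 0.566, 0.433, -0.416]
force: [1.3, 1.8, -0.8]
grip_width: 0.0602
```

```bash
python3 st2.py 5|tail -1
```

```text
20.65 [0.4416 0.2822 0.0628] tilt [0.0116 0.0043] q235 [ 0.2763 -0.5408 -0.7435] v [-0.02  0.01  0.01] phi 1.5606
```

Request:
jog_arm(targets=[[[0,0.024,0],0,0.06]])

```text
time: 20.75
eef_pos: [0.4444, 0.2852, 0.0434]
eef_rot: [-0.565, 0.566, 0.431, -0.417]
force: [1.4, 0.9, 0.2]
grip_width: 0.06
```

```bash
python3 st2.py 5|tail -1; python3 - <<'E'
from h import *
from rig import r
goto(r,[.4413,.2817,0],[0,0,0])
E
```

```text
21.0 [0.4425 0.283  0.0405] tilt [0.0129 0.0055] q235 [ 0.3094 -0.5618 -0.6876] v [ 0.   -0.    0.01] phi 1.5588
t 21.0 tcp [0.4425 0.283  0.0405] psi 163.69 tilt [0.0129 0.0055] F [ 0.3 -0.3 -0.4] w 0.0601 q6 [ 0.95  0.31 -0.56  0.01 -0.69 -1.24]
shift [-0.0019  0.0405  0.0012]
```

Request:
jog_arm(targets=[[[-0.0018,0.003,0.0012],0,0.06],[[0,0,0],0,0.02],[[0,0,0],0,0.02],[[0,0,0],0,0.02],[[0,0,0],0,0.02],[[0,0,0],0,0.02]])

```text
time: 21.6
eef_pos: [0.4419, 0.283, 0.0409]
eef_rot: [-0.565, 0.567, 0.431, -0.418]
force: [0.2, -0.3, -0.6]
grip_width: 0.0361
```

```bash
python3 st2.py; python3 - <<'E'
from h import *
from rig import r
goto(r,[.4413,.2817,0],[0,0,0])
E
```

```text
21.6 [0.4419 0.283  0.0409] tilt [0.0161 0.0093] q235 [ 0.3058 -0.5668 -0.6814] v [-0.  0. -0.] phi 1.5539
t 21.6 tcp [0.4419 0.283  0.0409] psi 163.72 tilt [0.0161 0.0093] F [ 0.2 -0.3 -0.6] w 0.0361 q6 [ 0.95  0.31 -0.57  0.01 -0.68 -1.24]
shift [-0.0019  0.0409  0.0008]
```

Request:
jog_arm(targets=[[[0,-0.02,0],0,0.02],[[0,-0.04,0],0,0.02],[[0,-0.04,0],0,0.02],[[0,-0.03,0],0,0.02],[[-0.02,0,-0.013],0,0.02],[[-0.039,0,-0.025],0,0.02],[[-0.039,0,-0.025],0,0.02],[[-0.039,0,-0.025],0,0.02],[[-0.039,0,-0.025],0,0.02],[[-0.039,0,-0.025],0,0.02],[[-0.039,0,-0.025],0,0.02],[[-0.02,0,-0.013],0,0.02]])

```text
time: 22.8
eef_pos: [0.5342, -0.0389, 0.1752]
eef_rot: [-0.563, 0.565, 0.433, -0.42]
force: [0.0, 0.1, -2.0]
grip_width: 0.0357
```

```bash
python3 st2.py 5; python3 - <<'E'
from h import *
from rig import r
H=place(RACK,np.array([[0,-.031,.035]]))[0]
goto(r,H,[-.0017,.0409,.0])
E
```

```text
22.8 [ 0.5342 -0.0389  0.1752] tilt [0.016  0.0075] q235 [ 0.1617 -0.3796 -1.012 ] v [ 0.14  0.17 -0.03] phi 1.5534
22.85 [ 0.5347 -0.0405  0.175 ] tilt [0.0156 0.0068] q235 [ 0.1631 -0.3786 -1.0122] v [-0.02 -0.03  0.01] phi 1.5539
22.9 [ 0.5342 -0.0388  0.1749] tilt [0.0155 0.0073] q235 [ 0.1623 -0.3797 -1.0119] v [-0.01 -0.02  0.  ] phi 1.5539
22.95 [ 0.5339 -0.0376  0.1748] tilt [0.0154 0.0076] q235 [ 0.1617 -0.3804 -1.0117] v [-0.01 -0.01  0.  ] phi 1.5538
23.0 [ 0.5338 -0.0366  0.175 ] tilt [0.0157 0.0078] q235 [ 0.1611 -0.3807 -1.0117] v [-0.01 -0.01  0.  ] phi 1.5535
23.05 [ 0.5337 -0.0359  0.1751] tilt [0.0159 0.0079] q235 [ 0.1607 -0.3809 -1.0117] v [-0.01 -0.   -0.  ] phi 1.5533
t 23.05 tcp [ 0.5337 -0.0359  0.1751] psi 164.25 tilt [0.0159 0.0079] F [ 0.2  0.1 -1.3] w 0.0358 q6 [ 0.3   0.16 -0.38 -0.   -1.01 -0.57]
shift [-0.0335  0.0991 -0.0211]
```

Request:
jog_arm(targets=[[[-0.0335,0.02,-0.021],-0.009,0.02]])

```text
time: 23.15
eef_pos: [0.5469, -0.0706, 0.1576]
eef_rot: [-0.559, 0.563, 0.439, -0.423]
force: [1.7, -0.2, -0.6]
grip_width: 0.036
```

```bash
python3 st2.py 6|tail -1; python3 - <<'E'
from h import *
from rig import r
H=place(RACK,np.array([[0,-.031,.035]]))[0]
c,o,im=snap(r,"wrist","w12"); p,M=tool(o)
goto(r,H,[-.0017,.0409,.0])
ox,oy,s=215,150,4; c=wcal(c)
cr=cv2.resize(im[oy:oy+145,ox:ox+200],None,fx=s,fy=s,interpolation=2)
wire(cr,c,place(RACK,box(.024,.024,.035,.035)+[0,-.031,0]),sc=s,off=(ox,oy))
for B in (box(.036,.036,.02,.075),box(.022,.022,.005,.02)):
    wire(cr,c,inhand(p,M,B,[-.0017,.0409,0]),(255,255,0),sc=s,off=(ox,oy))
cv2.imwrite("pics/w12c.png",cr)
E
```

```text
23.45 [ 0.5453 -0.0727  0.1553] tilt [0.0163 0.008 ] q235 [ 0.2043 -0.3749 -0.9739] v [-0.01  0.    0.  ] phi 1.5531
t 23.5 tcp [ 0.5454 -0.0726  0.1555] psi 164.84 tilt [0.0167 0.0081] F [-0.2 -1.5 -0.6] w 0.0359 q6 [ 0.22  0.2  -0.37 -0.01 -0.97 -0.48]
shift [-0.0011  0.0796 -0.    ]
```

View pics/w12c.png

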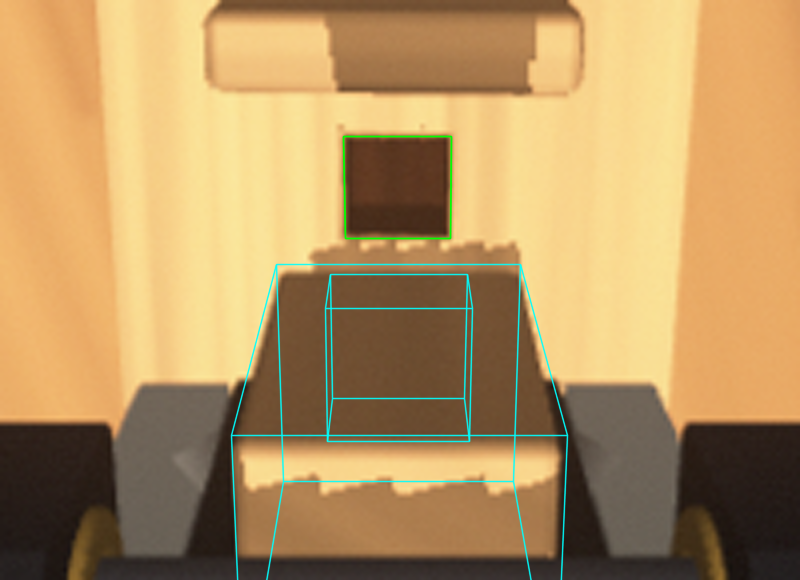

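View pics/w12.png

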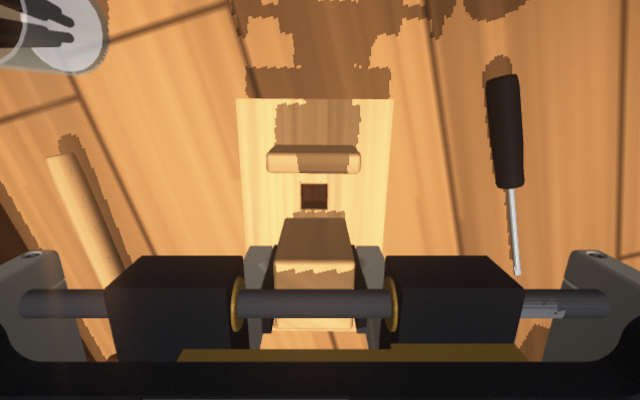

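Request:
jog_arm(targets=[[[-0.001,0.05,0],0,0.02]])

```text
time: 23.6
eef_pos: [0.5515, -0.0717, 0.1116]
eef_rot: [-0.557, 0.565, 0.441, -0.42]
force: [2.2, 0.6, -1.2]
grip_width: 0.0358
```

```bash
python3 st2.py 6|tail -1; python3 - <<'E'
from h import *
from rig import r
H=place(RACK,np.array([[0,-.031,.035]]))[0]
goto(r,H,[-.0014,.0409,.0])
E
```

```text
23.9 [ 0.5472 -0.0727  0.1074] tilt [0.0191 0.008 ] q235 [ 0.2571 -0.4314 -0.8619] v [-0.01  0.    0.01] phi 1.5504
t 23.9 tcp [ 0.5472 -0.0727  0.1074] psi 164.91 tilt [0.0191 0.008 ] F [ 0.1 -0.  -0.6] w 0.0357 q6 [ 0.22  0.26 -0.43 -0.   -0.86 -0.48]
shift [-0.0013  0.0315  0.0012]
```

Request:
jog_arm(targets=[[[-0.0013,0.024,0.0012],0,0.02]])

```text
time: 24.0
eef_pos: [0.5499, -0.0729, 0.0878]
eef_rot: [-0.557, 0.564, 0.44, -0.421]
force: [-0.1, -0.5, -0.7]
grip_width: 0.0361
```

```bash
python3 st2.py 5|tail -1; python3 - <<'E'
from h import *
from rig import r
H=place(RACK,np.array([[0,-.031,.035]]))[0]
c,o,im=snap(r,"wrist","w13"); p,M=tool(o)
goto(r,H,[-.0014,.0409,.0])
ox,oy,s=215,150,4; c=wcal(c)
cr=cv2.resize(im[oy:oy+145,ox:ox+200],None,fx=s,fy=s,interpolation=2)
wire(cr,c,place(RACK,box(.024,.024,.035,.035)+[0,-.031,0]),sc=s,off=(ox,oy))
for B in (box(.036,.036,.02,.075),box(.022,.022,.005,.02)):
    wire(cr,c,inhand(p,M,B,[-.0014,.0409,0]),(255,255,0),sc=s,off=(ox,oy))
cv2.imwrite("pics/w13c.png",cr)
E
```

```text
24.25 [ 0.547  -0.0734  0.0849] tilt [0.0207 0.0079] q235 [ 0.2833 -0.4577 -0.8078] v [-0.    0.    0.01] phi 1.5489
t 24.3 tcp [ 0.547  -0.0734  0.0849] psi 164.93 tilt [0.021 0.008] F [-0.9  0.3 -0.4] w 0.0361 q6 [ 0.22  0.28 -0.46 -0.   -0.81 -0.48]
shift [-0.0003  0.0089  0.001 ]
```

View pics/w13c.png

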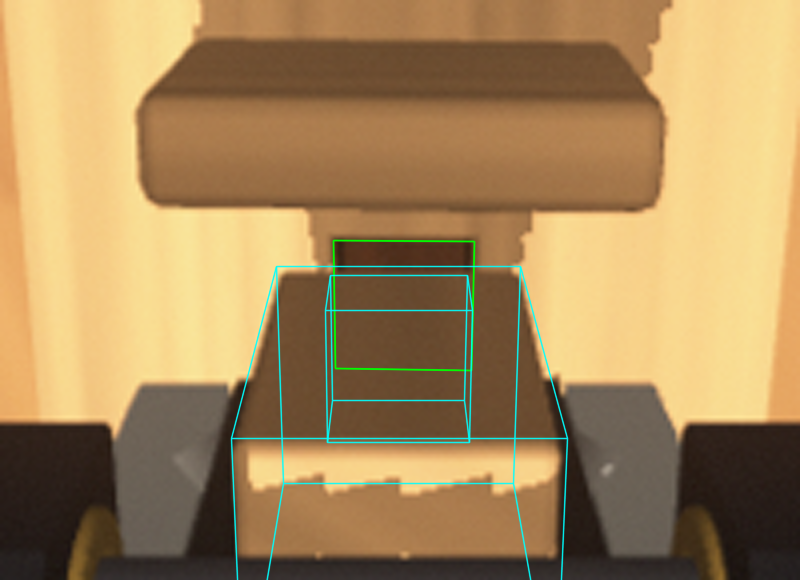

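Request:
jog_arm(targets=[[[-0.0003,0.003,0.001],0,0.02],[[0,0.003,0],0,0.02],[[0,0.003,0],0,0.02],[[0,0.003,0],0,0.02],[[0,0.003,0],0,0.02]])

```text
time: 24.8
eef_pos: [0.5479, -0.0731, 0.0716]
eef_rot: [-0.558, 0.564, 0.439, -0.421]
force: [1.1, 0.8, -0.6]
grip_width: 0.0362
```

```bash
python3 - <<'E'
from h import *
from rig import r
H=place(RACK,np.array([[0,-.031,.035]]))[0]
goto(r,H,[-.0014,.0409,.0])
E
```

```text
t 24.8 tcp [ 0.5479 -0.0731  0.0716] psi 164.94 tilt [0.0253 0.0086] F [ 1.1  0.8 -0.6] w 0.0362 q6 [ 0.22  0.3  -0.47 -0.   -0.77 -0.48]
shift [-0.0007 -0.0044  0.0017]
```

Request:
jog_arm(targets=[[[-0.0006,0.007,0.0015],0,0.02]])

```text
time: 24.9
eef_pos: [0.5469, -0.0732, 0.0646]
eef_rot: [-0.558, 0.564, 0.439, -0.421]
force: [-1.0, -0.8, -1.1]
grip_width: 0.036
```

```bash
python3 st2.py 3|tail -1; python3 - <<'E'
from h import *
from rig import r
H=place(RACK,np.array([[0,-.031,.035]]))[0]
goto(r,H,[-.0014,.0409,.0])
E
```

```text
25.05 [ 0.5461 -0.0734  0.0639] tilt [0.0242 0.0083] q235 [ 0.3075 -0.4841 -0.7538] v [-0.01  0.01 -0.01] phi 1.5454
t 25.05 tcp [ 0.5461 -0.0734  0.0639] psi 164.94 tilt [0.0242 0.0083] F [ 0.  -0.2 -0.4] w 0.0358 q6 [ 0.22  0.31 -0.48 -0.   -0.75 -0.48]
shift [ 0.0001 -0.012  -0.0002]
```

Request:
jog_arm(targets=[[[0,0.006,0],0,0.02],[[0,0.002,0],0,0.02],[[0,0.002,0],0,0.02]])

```text
time: 25.35
eef_pos: [0.5465, -0.0734, 0.0557]
eef_rot: [-0.558, 0.564, 0.439, -0.422]
force: [-11.9, 4.7, 39.5]
grip_width: 0.0357
```

```bash
python3 - <<'E'
from h import *
from rig import r
H=place(RACK,np.array([[0,-.031,.035]]))[0]
goto(r,H,[-.0014,.0409,.0])
E
```

```text
t 25.35 tcp [ 0.5465 -0.0734  0.0557] psi 165.01 tilt [0.0242 0.0075] F [-11.9   4.7  39.5] w 0.0357 q6 [ 0.22  0.32 -0.49 -0.   -0.73 -0.48]
shift [ 0.0001 -0.0203  0.    ]
```

Request:
jog_arm(targets=[[[0,0,0],0,0.06],[[0,0,0],0,0.06],[[0,-0.01,0],0,0.06],[[0,-0.03,0],0,0.06],[[0,-0.05,0],0,0.06],[[0,-0.05,0],0,0.06],[[0,-0.05,0],0,0.06]])

```text
time: 26.05
eef_pos: [0.5378, -0.0754, 0.2452]
eef_rot: [-0.56, 0.562, 0.434, -0.427]
force: [2.1, 0.5, -0.1]
grip_width: 0.06
```

```bash
python3 st2.py 4; python3 - <<'E'
from h import *
from rig import r
snap(r,"wrist","w14")
E
```

```text
26.05 [ 0.5378 -0.0754  0.2452] tilt [0.0098 0.0052] q235 [ 0.1236 -0.2567 -1.1799] v [-0.38  0.75 -1.13] phi 1.5601
26.1 [ 0.5417 -0.076   0.2547] tilt [0.0223 0.0042] q235 [ 0.1164 -0.2448 -1.1868] v [ 0.01 -0.04  0.2 ] phi 1.5481
26.15 [ 0.5419 -0.0755  0.2512] tilt [0.0228 0.0055] q235 [ 0.1186 -0.2498 -1.179 ] v [ 0.06 -0.11  0.1 ] phi 1.5474
26.2 [ 0.5403 -0.0752  0.2475] tilt [0.0181 0.0063] q235 [ 0.1212 -0.2546 -1.176 ] v [ 0.05 -0.08  0.03] phi 1.5517
26.25 [ 0.539  -0.0751  0.2449] tilt [0.0139 0.0063] q235 [ 0.1232 -0.2577 -1.1749] v [ 0.04 -0.05  0.01] phi 1.5559
```

View pics/w14.png

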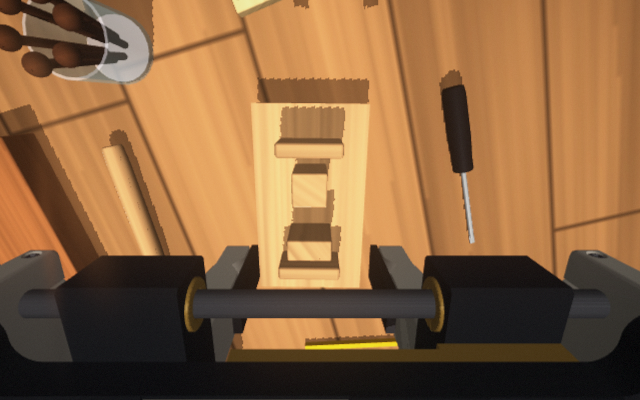

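Request:
jog_arm(targets=[[[0,0.05,0],0,0.06]])

```text
time: 26.4
eef_pos: [0.5425, -0.0748, 0.1978]
eef_rot: [-0.558, 0.564, 0.438, -0.423]
force: [0.9, 1.9, -1.5]
grip_width: 0.0596
```

```bash
python3 st2.py 1
```

```text
26.4 [ 0.5425 -0.0748  0.1978] tilt [0.0213 0.0061] q235 [ 0.1587 -0.3279 -1.062 ] v [ 0.44 -0.85  1.21] phi 1.5486
26.45 [ 0.5353 -0.0745  0.1854] tilt [0.0039 0.0072] q235 [ 0.1682 -0.3443 -1.0529] v [ 0.03 -0.02 -0.19] phi 1.5654
```

Request:
jog_arm(targets=[[[0,0,0],0,0.06]])

```text
time: 26.55
eef_pos: [0.5331, -0.0749, 0.1829]
eef_rot: [0.564, -0.559, -0.43, 0.429]
force: [-0.0, -0.6, 0.2]
grip_width: 0.0599
```

```bash
python3 st2.py 4
```

```text
26.55 [ 0.5331 -0.0749  0.1829] tilt [-0.0025  0.0062] q235 [ 0.1708 -0.347  -1.054 ] v [ 0.03 -0.06  0.08] phi 1.5719
26.6 [ 0.5333 -0.0748  0.183 ] tilt [-0.0022  0.0064] q235 [ 0.1708 -0.3466 -1.0541] v [-0.02  0.04 -0.02] phi 1.5716
26.65 [ 0.5344 -0.0748  0.1845] tilt [0.0004 0.0064] q235 [ 0.1697 -0.3445 -1.0548] v [-0.02  0.04 -0.  ] phi 1.569
26.7 [ 0.5354 -0.0747  0.1857] tilt [0.003  0.0065] q235 [ 0.1687 -0.343  -1.0547] v [-0.01  0.02  0.01] phi 1.5664
26.75 [ 0.536  -0.0746  0.1864] tilt [0.0047 0.0068] q235 [ 0.168  -0.3423 -1.0544] v [-0.01  0.01  0.01] phi 1.5647
```

Request:
jog_arm(targets=[[[0,-0.04,0],0,0.06],[[-0.02,-0.02,-0.002],0,0.06],[[-0.043,0,-0.0036],0,0.06],[[-0.043,0,-0.0036],0,0.06],[[-0.043,0,-0.0036],0,0.06],[[-0.043,0,-0.0036],0,0.06],[[-0.043,0,-0.0036],0.15,0.06],[[-0.015,0,-0.0016],0.15,0.06],[[0,0,0],0.15,0.06],[[0,0,0],0.15,0.06],[[0,0,0],0.15,0.06],[[0,0,0],0.15,0.06],[[0,0,0],0.15,0.06],[[0,0,0],0.15,0.06]])

```text
time: 28.15
eef_pos: [0.4962, -0.3363, 0.272]
eef_rot: [-0.703, 0.709, 0.052, -0.027]
force: [0.7, 0.6, -0.2]
grip_width: 0.0602
```

```bash
python3 st2.py 4|tail -1; python3 st.py; python3 - <<'E'
from h import *
from rig import r
snap(r,"wrist","w15")
E
```

```text
28.35 [ 0.4961 -0.336   0.2712] tilt [ 0.0339 -0.005 ] q235 [ 0.1899 -0.1163 -1.2306] v [ 0.01 -0.01  0.  ] phi 1.5368
t 28.35 tcp [ 0.4961 -0.336   0.2712] psi 97.0 tilt [ 0.0339 -0.005 ] F [ 0.5 -0.1 -0.5] w 0.06 q6 [-0.27  0.19 -0.12 -0.   -1.23 -1.17]
```

View pics/w15.png

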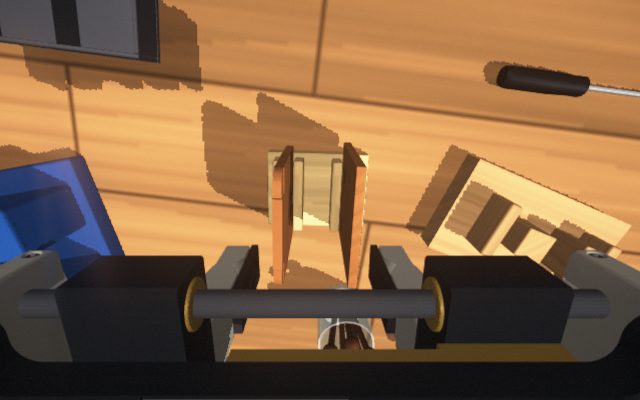

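Request:
jog_arm(targets=[[[0,0.05,0],0,0.06]])

```text
time: 28.5
eef_pos: [0.5015, -0.3383, 0.2275]
eef_rot: [-0.701, 0.71, 0.06, -0.029]
force: [1.8, -0.9, -0.3]
grip_width: 0.0601
```

```bash
python3 st2.py 1
```

```text
28.5 [ 0.5015 -0.3383  0.2275] tilt [ 0.0451 -0.0108] q235 [ 0.2173 -0.1833 -1.1238] v [ 0.37 -0.84  1.15] phi 1.5244
28.55 [ 0.4961 -0.3347  0.2143] tilt [ 0.0305 -0.0013] q235 [ 0.2263 -0.1997 -1.115 ] v [ 0.04 -0.03 -0.18] phi 1.5411
```

Request:
jog_arm(targets=[[[0,0,0],0,0.06]])

```text
time: 28.65
eef_pos: [0.4948, -0.3342, 0.2127]
eef_rot: [-0.705, 0.706, 0.054, -0.036]
force: [0.5, 0.7, 1.8]
grip_width: 0.06
```

```bash
python3 st2.py 5|tail -1
```

```text
28.9 [ 0.497  -0.3352  0.2161] tilt [ 0.0326 -0.0026] q235 [ 0.2252 -0.1972 -1.1163] v [-0.   -0.    0.01] phi 1.5387
```

Request:
jog_arm(targets=[[[0,-0.05,0],0,0.06],[[0,-0.002,0],0,0.06]])

```text
time: 29.1
eef_pos: [0.4958, -0.3356, 0.2698]
eef_rot: [-0.703, 0.708, 0.057, -0.033]
force: [0.1, -1.3, 0.3]
grip_width: 0.0602
```

```bash
python3 st2.py 5|tail -1
```

```text
29.35 [ 0.4927 -0.3334  0.2616] tilt [0.0237 0.0023] q235 [ 0.1957 -0.1286 -1.2242] v [ 0.01 -0.01  0.  ] phi 1.5486
```

Request:
jog_arm(targets=[[[0,0.05,0],0,0.06]])

```text
time: 29.45
eef_pos: [0.4976, -0.3353, 0.2173]
eef_rot: [-0.704, 0.708, 0.057, -0.033]
force: [1.9, -0.8, -0.4]
grip_width: 0.0601
```

```bash
python3 st2.py 1|tail -1
```

```text
29.5 [ 0.4918 -0.3316  0.204 ] tilt [0.0193 0.0063] q235 [ 0.2333 -0.2125 -1.1081] v [ 0.04 -0.03 -0.19] phi 1.5539
```

Request:
jog_arm(targets=[[[0,0,0],0,0.06]])

```text
time: 29.6
eef_pos: [0.4903, -0.3311, 0.2019]
eef_rot: [0.708, -0.703, -0.049, 0.039]
force: [-0.3, 0.4, 0.6]
grip_width: 0.0601
```

```bash
python3 st2.py 5|tail -1; python3 st.py; python3 - <<'E'
from h import *
from rig import r
snap(r,"wrist","w16")
E
```

```text
29.85 [ 0.4927 -0.3321  0.2057] tilt [0.0213 0.0051] q235 [ 0.2323 -0.2101 -1.1092] v [-0.   -0.    0.01] phi 1.5516
t 29.85 tcp [ 0.4927 -0.3321  0.2057] psi 97.12 tilt [0.0213 0.0051] F [ 0.5  0.4 -0. ] w 0.06 q6 [-0.27  0.23 -0.21 -0.01 -1.11 -1.17]
```

View pics/w16.png

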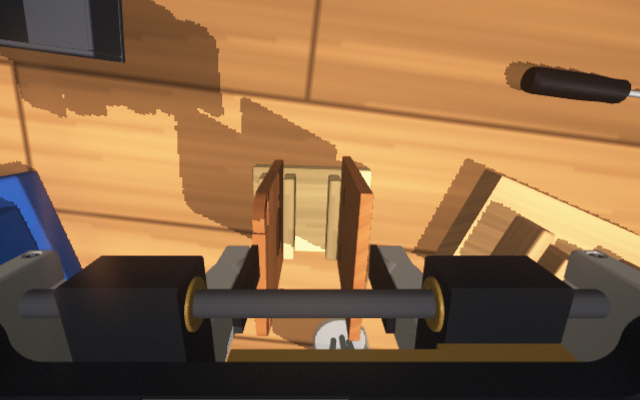

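```bash
cat > ov.py <<'E'
from h import *
import sys
name=sys.argv[1]; S=eval(sys.argv[2]); ox,oy,w,h,s=eval(sys.argv[3])
im=cv2.imread(f"pics/{name}.png"); c=wcal(cal(name))
cr=cv2.resize(im[oy:oy+h,ox:ox+w],None,fx=s,fy=s,interpolation=2)
# stand pose S: boards at y=+36,-36, lower edge 20mm
wire(cr,c,place(S,box(.12,.009,.02,.16)+[0,.036,0]),sc=s,off=(ox,oy))
wire(cr,c,place(S,box(.12,.009,.02,.16)-[0,.036,0]),sc=s,off=(ox,oy))
wire(cr,c,place(S,box(.1,.13,0,.02)),(255,0,0),sc=s,off=(ox,oy))
cv2.imwrite(f"pics/{name}o.png",cr)
E
python3 ov.py w16 '[.5315,-.328,.105]' '(235,145,155,140,5)'
```

```text
(no output)
```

View pics/w16o.png

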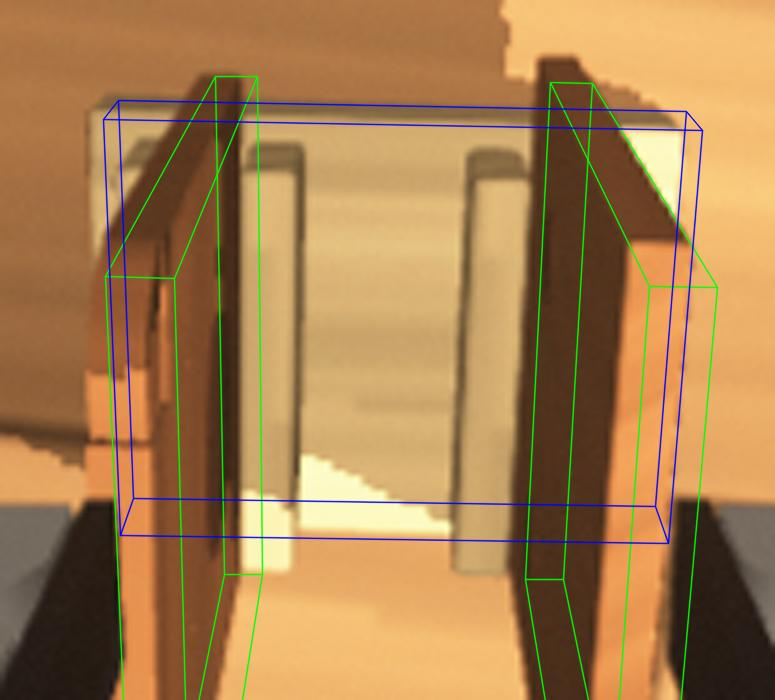

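```bash
cat > fs.py <<'E'
from h import *
c=wcal(cal("w16")); off=np.array([235,145]); s=5
m=1e-3
def U(l): return (np.array(l,float)+.5)/s-.5+off
pts=[(-60,31.5,20,537,60),(-60,40.5,20,580,60),(-60,31.5,160,628,241),(-60,40.5,160,690,243),(-60,-40.5,20,200,75),(-60,-31.5,20,238,76)]
walls=[(-1,-29.5,248,170),(1,-29.5,240,572),(-1,29.5,530,178),(1,29.5,508,575)]
uv=np.r_[U([p[3:] for p in pts]),U([w[2:] for w in walls])]
def f(q):
    P=np.array([p[:3] for p in pts]+[(w[0]*q[3],w[1],50) for w in walls])*m
    return (proj(c,place(q[:3],P))-uv).ravel()
q=least_squares(f,[.5315,-.328,.105,50],x_scale=[.01,.01,.1,10],loss='soft_l1',f_scale=1.5)
print(q.x.round(4),np.degrees(q.x[2]),f(q.x).reshape(-1,2).round(1).tolist())
B=place(q.x[:3],np.array([[0,36,0],[0,-36,0]])*m); print(B.round(4))
E
python3 fs.py
```

```text
[ 0.5286 -0.3309  0.1235 44.6094] 7.076346832735694 [[-0.6, 0.8], [-0.8, 0.8], [-1.0, 3.5], [0.3, 3.1], [-0.4, -2.2], [0.4, -2.4], [-1.8, -0.3], [2.3, -0.9], [0.9, -1.9], [2.9, -1.6]]
[[ 0.5242 -0.2952  0.    ]
 [ 0.5331 -0.3666  0.    ]]
```

```bash
python3 ov.py w16 '[.5286,-.3309,.1235]' '(235,145,155,140,5)'
```

```text
(no output)
```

View pics/w16o.png

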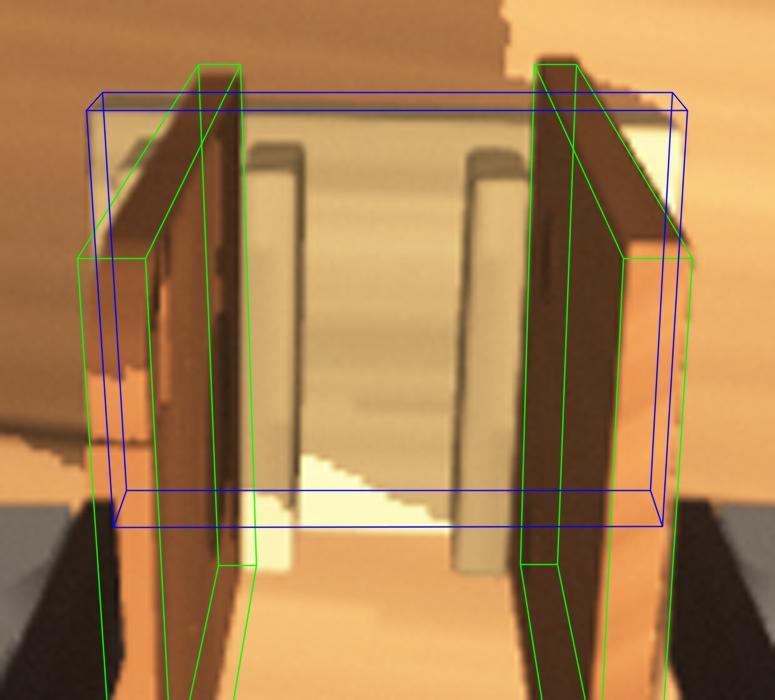

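```bash
python3 - <<'E'
from h import *
c=wcal(cal("w16")); off=np.array([235,145]); s=5; m=1e-3
U=lambda l:(np.array(l,float)+.5)/s-.5+off
pts=[(-60,31.5,20,537,60),(-60,40.5,20,580,60),(-60,31.5,160,628,241),(-60,40.5,160,690,243)]
uv=U([p[3:] for p in pts]); P=np.array([p[:3] for p in pts])*m
for yaw in (.08,.093,.11):
    f=lambda q:(proj(c,place([*q,yaw],P))-uv).ravel()
    q=least_squares(f,[.53,-.33]); print(yaw,q.x.round(4),q.cost,f(q.x).reshape(-1,2).round(1).tolist(), place([*q.x,yaw],np.array([[0,36,0],[0,-36,0]])*m).round(4).tolist())
E
python3 ov.py w16 '[.5295,-.3322,.093]' '(235,145,155,140,5)'
```

```text
0.08 [ 0.5255 -0.3336] 1.7665951544228484 [[-0.3, -1.1], [-0.5, -0.7], [-0.4, 0.5], [0.9, 0.7]] [[0.5226, -0.2977, 0.0], [0.5283, -0.3695, 0.0]]
0.093 [ 0.5259 -0.3328] 1.7521377961979216 [[-0.3, -1.0], [-0.5, -0.8], [-0.4, 0.6], [0.9, 0.6]] [[0.5225, -0.297, 0.0], [0.5292, -0.3686, 0.0]]
0.11 [ 0.5264 -0.3317] 1.762298441664464 [[-0.3, -0.9], [-0.5, -0.8], [-0.4, 0.7], [0.9, 0.5]] [[0.5224, -0.2959, 0.0], [0.5303, -0.3675, 0.0]]
```

View pics/w16o.png

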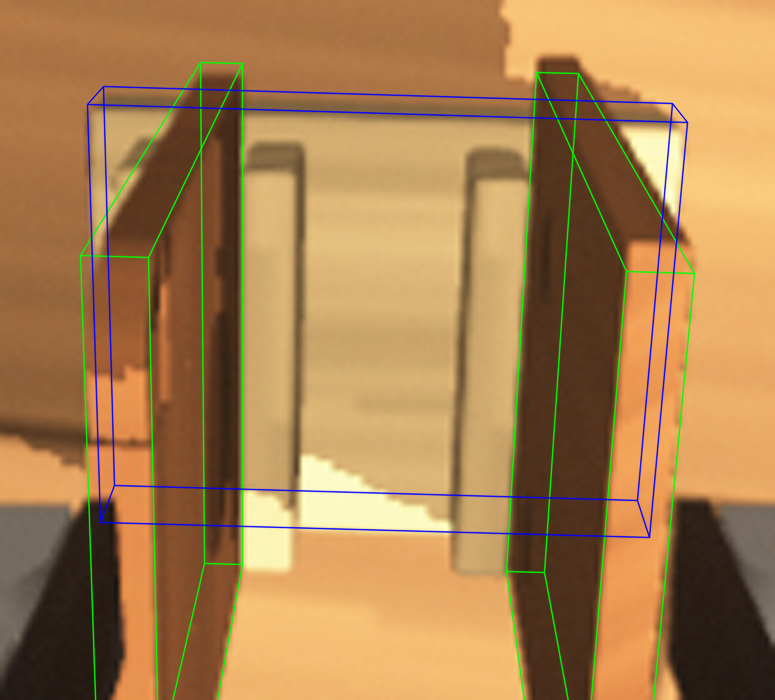

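```bash
python3 - <<'E'
from h import *
from rig import r
goto(r,[.5225,-.297,.118],[0,0,0])
E
```

```text
t 29.9 tcp [ 0.4927 -0.332   0.2057] psi 97.12 tilt [0.0214 0.0052] F [-0.2 -0.  -0.9] w 0.0599 q6 [-0.27  0.23 -0.21 -0.01 -1.11 -1.17]
shift [0.032  0.0885 0.0308]
```

Request:
jog_arm(targets=[[[0.032,0,0.031],0.031,0.05]])

```text
time: 30.0
eef_pos: [0.5193, -0.2995, 0.2077]
eef_rot: [0.708, -0.705, -0.039, 0.023]
force: [0.8, 0.3, 0.6]
grip_width: 0.0563
```

```bash
python3 st2.py 5|tail -1; python3 - <<'E'
from h import *
from rig import r
snap(r,"wrist","w17")
goto(r,[.5225,-.297,.118],[0,0,0])
E
python3 ov.py w17 '[.5259,-.3328,.093]' '(200,140,190,150,4)'
```

```text
30.25 [ 0.5209 -0.2972  0.2072] tilt [0.0225 0.0049] q235 [ 0.2388 -0.1985 -1.1124] v [-0.   -0.01  0.  ] phi 1.5498
t 30.3 tcp [ 0.5206 -0.2975  0.2071] psi 95.36 tilt [0.0222 0.005 ] F [-0.4 -0.  -0.6] w 0.0502 q6 [-0.2   0.24 -0.2  -0.01 -1.11 -1.27]
shift [-0.      0.0891  0.0001]
```

View pics/w17o.png

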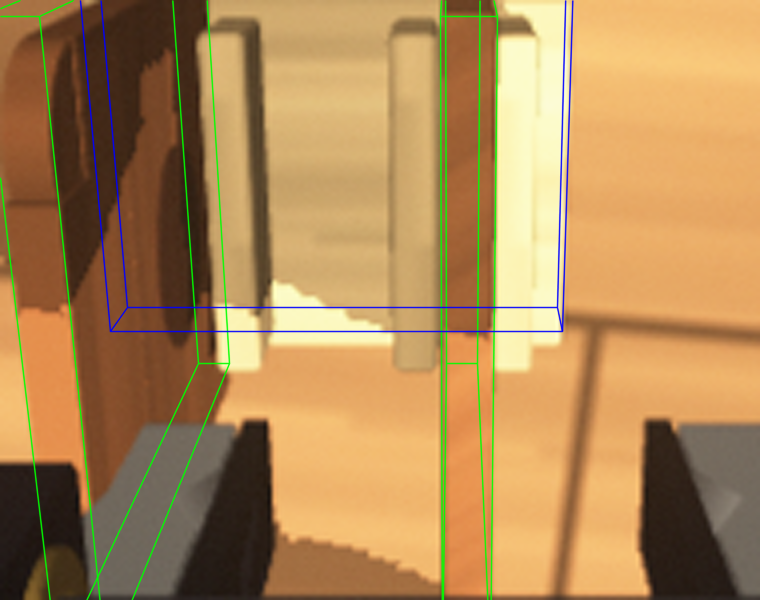

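Request:
jog_arm(targets=[[[0,0.05,0],0,0.05]])

```text
time: 30.4
eef_pos: [0.5259, -0.2995, 0.1635]
eef_rot: [-0.706, 0.707, 0.046, -0.021]
force: [1.5, -0.5, -0.1]
grip_width: 0.0501
```

```bash
python3 st2.py 5|tail -1; python3 - <<'E'
from h import *
from rig import r
goto(r,[.5225,-.297,.118],[0,0,0])
E
```

```text
30.65 [ 0.5219 -0.2981  0.1584] tilt [0.0224 0.004 ] q235 [ 0.2802 -0.2613 -1.0082] v [-0.02  0.02  0.01] phi 1.5496
t 30.65 tcp [ 0.5219 -0.2981  0.1584] psi 95.36 tilt [0.0224 0.004 ] F [ 0.4 -0.1  0.6] w 0.05 q6 [-0.2   0.28 -0.26 -0.01 -1.01 -1.27]
shift [-0.0002  0.0405  0.001 ]
```

Request:
jog_arm(targets=[[[0,0.04,0.001],0,0.05]])

```text
time: 30.75
eef_pos: [0.5274, -0.2992, 0.1254]
eef_rot: [-0.705, 0.707, 0.046, -0.021]
force: [0.7, 0.6, -0.8]
grip_width: 0.0501
```

```bash
python3 st2.py 5|tail -1
```

```text
31.0 [ 0.5236 -0.2975  0.1205] tilt [0.0239 0.003 ] q235 [ 0.3172 -0.3056 -0.9251] v [-0.01  0.01  0.01] phi 1.5479
```

Request:
jog_arm(targets=[[[0,0,0],0,0.0],[[0,0,0],0,0.0],[[0,0,0],0,0.0],[[0,0,0],0,0.0],[[0,0,0],0,0.0],[[0,0,0],0,0.0],[[0,0,0],0,0.0]])

```text
time: 31.7
eef_pos: [0.5263, -0.2976, 0.1269]
eef_rot: [0.706, -0.706, -0.045, 0.022]
force: [-0.6, 4.2, 3.2]
grip_width: 0.0088
```

```bash
python3 st2.py 0;python3 - <<'E'
from h import *
from rig import r
goto(r,[.5225,-.297,.118],[0,0,0])
E
```

```text
31.7 [ 0.5263 -0.2976  0.1269] tilt [0.0318 0.0018] q235 [ 0.3103 -0.2991 -0.9305] v [-0.  0. -0.] phi 1.54
t 31.7 tcp [ 0.5263 -0.2976  0.1269] psi 95.41 tilt [0.0318 0.0018] F [-0.6  4.2  3.2] w 0.0088 q6 [-0.2   0.31 -0.3  -0.01 -0.93 -1.27]
shift [-0.0041  0.0088  0.001 ]
```

Request:
jog_arm(targets=[[[0,-0.02,0],0,0]])

```text
time: 31.8
eef_pos: [0.5239, -0.2967, 0.1442]
eef_rot: [0.707, -0.705, -0.043, 0.024]
force: [-0.4, -0.2, -1.1]
grip_width: 0.009
```

```bash
python3 st2.py 3|tail -1; python3 st.py
```

```text
31.95 [ 0.5259 -0.2972  0.1473] tilt [0.0328 0.0023] q235 [ 0.2893 -0.2765 -0.9733] v [ 0.02 -0.02  0.03] phi 1.5391
t 31.95 tcp [ 0.5259 -0.2972  0.1473] psi 95.4 tilt [0.0328 0.0023] F [-0.2  3.4  0.2] w 0.0086 q6 [-0.2   0.29 -0.28 -0.01 -0.97 -1.27]
```

Request:
jog_arm(targets=[[[0,-0.05,0],0,0]])

```text
time: 32.05
eef_pos: [0.5205, -0.2957, 0.1901]
eef_rot: [0.708, -0.704, -0.04, 0.025]
force: [0.3, -0.4, -1.8]
grip_width: 0.0087
```

```bash
python3 st2.py 4|tail -1
```

```text
32.25 [ 0.525  -0.2977  0.1977] tilt [0.0355 0.0015] q235 [ 0.2442 -0.2149 -1.0772] v [ 0.02 -0.04  0.  ] phi 1.5363
```

Request:
jog_arm(targets=[[[0,-0.05,0],0,0]])

```text
time: 32.35
eef_pos: [0.5194, -0.296, 0.2393]
eef_rot: [0.708, -0.704, -0.041, 0.025]
force: [1.9, -0.5, -1.3]
grip_width: 0.0088
```

```bash
python3 st2.py 5|tail -1; python3 st.py; python3 - <<'E'
from h import *
from rig import r
snap(r,"wrist","w18")
E
```

```text
32.6 [ 0.5228 -0.2976  0.2457] tilt [0.0346 0.0021] q235 [ 0.2092 -0.1478 -1.1803] v [ 0.02 -0.02 -0.  ] phi 1.5373
t 32.6 tcp [ 0.5228 -0.2976  0.2457] psi 95.38 tilt [0.0346 0.0021] F [-0.6 -0.3 -2. ] w 0.009 q6 [-0.2   0.21 -0.15 -0.01 -1.18 -1.27]
```

View pics/w18.png

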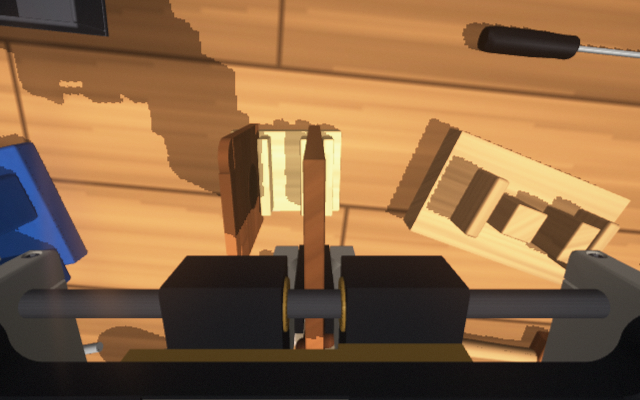

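Request:
jog_arm(targets=[[[0.005,0,0.015],0,0],[[0.009,0,0.03],0,0],[[0.01,0,0.038],0,0],[[0.01,0,0.038],0,0],[[0.01,0,0.038],0,0],[[0.01,0,0.038],0,0],[[0.01,0,0.038],0,0],[[0.009,0,0.03],0,0],[[0.004,0,0.015],0,0],[[0,0,0],0.09,0],[[0,0,0],0.12,0],[[0,0,0],0.1,0],[[0,0,0],0.05,0]])

```text
time: 33.95
eef_pos: [0.5669, 0.0082, 0.2283]
eef_rot: [0.701, -0.7, 0.096, -0.1]
force: [0.3, -0.3, -1.3]
grip_width: 0.0084
```

```bash
cat >> h.py <<'E'
SA=place(RACK,np.array([[0,.0555,.035]]))[0]; SB=place(RACK,np.array([[0,-.0555,.035]]))[0]
E
python3 st2.py 4|tail -1;  python3 - <<'E'
from h import *
from rig import r
goto(r,SA,[-.0071,.1068,0])
snap(r,"wrist","w19")
E
```

```text
34.15 [0.5673 0.0077 0.229 ] tilt [0.0071 0.001 ] q235 [ 0.1764 -0.2326 -1.1548] v [-0.    0.01 -0.  ] phi 1.5638
t 34.15 tcp [0.5673 0.0077 0.229 ] psi 74.35 tilt [0.0071 0.001 ] F [-0.3  0.  -1.4] w 0.0085 q6 [ 0.36  0.18 -0.23  0.   -1.15 -2.2 ]
shift [0.0075 0.0872 0.0013]
```

View pics/w19.png

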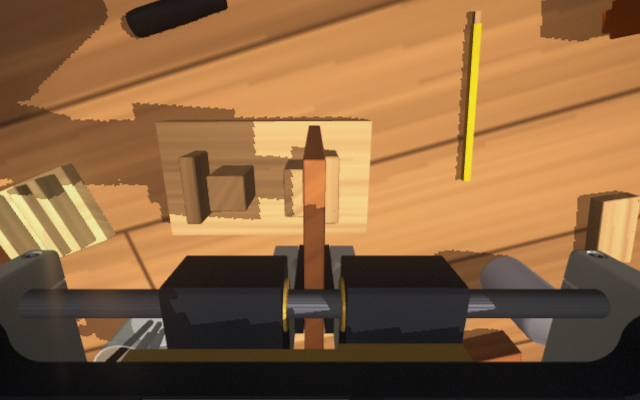

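Request:
jog_arm(targets=[[[0.0075,0.02,0.0013],-0.007,0]])

```text
time: 34.3
eef_pos: [0.5764, 0.0072, 0.2118]
eef_rot: [0.702, -0.7, 0.089, -0.097]
force: [0.5, 0.9, 0.2]
grip_width: 0.0089
```

```bash
python3 st2.py 6|tail -1;  python3 - <<'E'
from h import *
from rig import r
goto(r,SA,[-.0071,.1068,0])
c,o,im=snap(r,"wrist","w20"); p,M=tool(o); c=wcal(c)
ox,oy,s=250,90,5
cr=cv2.resize(im[oy:oy+150,ox:ox+150],None,fx=s,fy=s,interpolation=2)
wire(cr,c,place(RACK,box(.07,.016,.035,.08)+[0,.07,0]),sc=s,off=(ox,oy))
wire(cr,c,place(RACK,box(.048,.024,.035,.09)+[0,.037,0]),sc=s,off=(ox,oy))
wire(cr,c,place(RACK,box(.12,.009,.035,.035)+[0,.0555,0]),(0,0,255),sc=s,off=(ox,oy))
# board in hand, rotated in-plane ignored
b=box(.009,.12,0,.14); wire(cr,c,inhand(p,M,b,[-.0071,.1068,0]),(255,255,0),sc=s,off=(ox,oy))
cv2.imwrite("pics/w20o.png",cr)
E
```

```text
34.6 [0.5752 0.0068 0.21  ] tilt [0.0081 0.0011] q235 [ 0.2024 -0.2447 -1.1157] v [-0.01  0.    0.  ] phi 1.5628
t 34.6 tcp [0.5752 0.0068 0.21  ] psi 74.75 tilt [0.0081 0.0011] F [-0.2  0.5 -1.1] w 0.0091 q6 [ 0.35  0.2  -0.24  0.   -1.12 -2.19]
shift [-0.0005  0.0682  0.0001]
```

View pics/w20o.png

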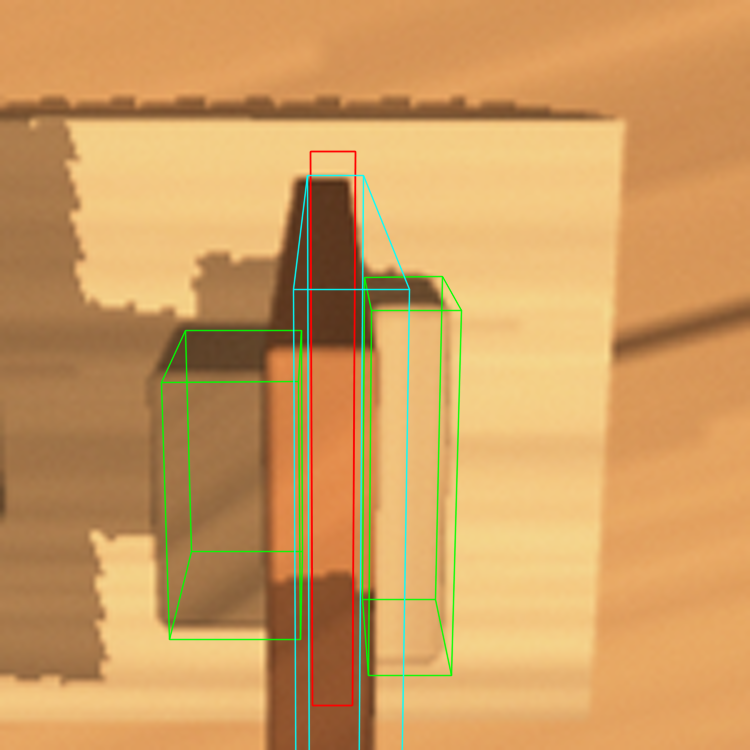

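```bash
python3 - <<'E'
from h import *
from rig import r
c=r.calibration("wrist"); o=r.get_obs(); p,M=tool(o); T=np.array(c["pose"])
print((M.T@(T[:3,3]-p)).round(4),(M.T@T[:3,:3]).round(4).tolist())
print((T[:3,3]),np.array(cal("w20")["pose"])[:3,3],p)
print(proj(c,p),proj(wcal(c),p))
E
```

```text
[-0.0834 -0.158  -0.0009] [[0.0003, -0.9533, -0.3019], [-0.0001, 0.3019, -0.9533], [1.0, 0.0003, -0.0]]
[0.49330075 0.02779245 0.3674826 ] [0.49329933 0.02776851 0.36738396] [0.57534035 0.00689109 0.21013826]
[[315.37382722 262.91902404]] [[318.11179027 262.91902404]]
```

```bash
cat >> h.py <<'E'
def wcal(c):
    T=np.array(c["pose"]).copy(); T[:3,3]+=[.0014,.00055,0]; d=dict(c); d["pose"]=T; return d
RACK=[.5547,-.0437,-.2659]
SA=place(RACK,np.array([[0,.0555,.035]]))[0]; SB=place(RACK,np.array([[0,-.0555,.035]]))[0]
def slotview(name,o,im,off,sgn,tag,win=(250,90,150,150,5),tilt=0):
    c=wcal(cal(name)); p,M=tool(o); ox,oy,w,h,s=win
    cr=cv2.resize(im[oy:oy+h,ox:ox+w],None,fx=s,fy=s,interpolation=2)
    wire(cr,c,place(RACK,box(.07,.016,.035,.08)+[0,sgn*.07,0]),sc=s,off=(ox,oy))
    wire(cr,c,place(RACK,(box(.048,.024,.035,.09)+[0,.037,0]) if sgn>0 else (box(.036,.036,.035,.09)-[0,.031,0])),sc=s,off=(ox,oy))
    wire(cr,c,place(RACK,box(.12,.009,.035,.035)+[0,sgn*.0555,0]),(0,0,255),sc=s,off=(ox,oy))
    wire(cr,c,inhand(p,M,box(.009,.12,0,.14),off),(255,255,0),sc=s,off=(ox,oy))
    cv2.imwrite(f"pics/{tag}.png",cr)
E
python3 - <<'E'
from h import *
from rig import r
o=r.get_obs(); slotview("w20",o,cv2.imread("pics/w20.png"),[-.0059,.1068,0],1,"w20p")
goto(r,SA,[-.0059,.1068,0])
E
```

```text
t 34.65 tcp [0.5753 0.0069 0.2101] psi 74.75 tilt [0.0086 0.0013] F [-0.  -0.4 -1.2] w 0.0089 q6 [ 0.35  0.2  -0.24  0.   -1.12 -2.19]
shift [-0.0021  0.0683  0.0006]
```

View pics/w20p.png

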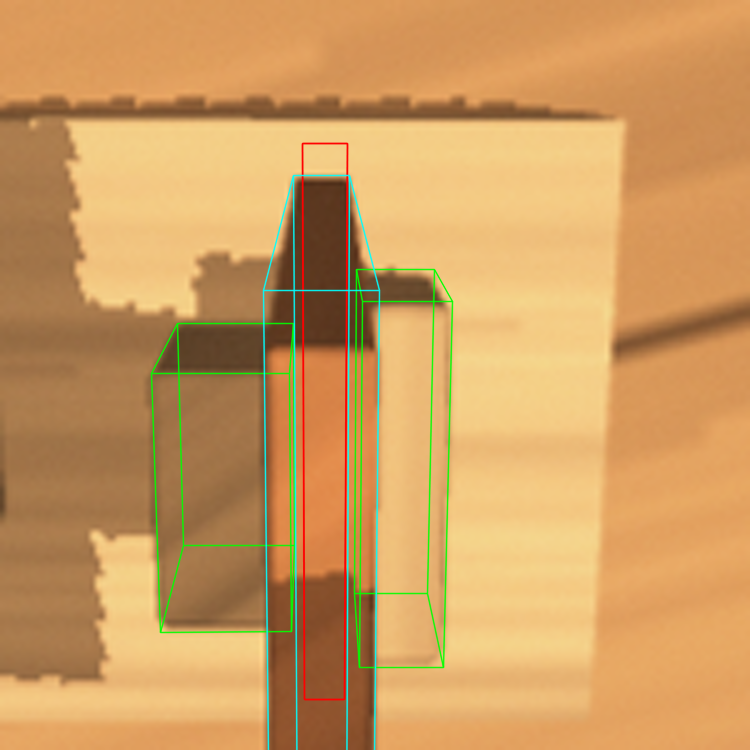

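Request:
jog_arm(targets=[[[-0.002,0.006,0.0006],0,0],[[0,0.012,0],0,0],[[0,0.006,0],0,0],[[0,0,0],0,0],[[0,0,0],0,0]])

```text
time: 35.15
eef_pos: [0.5734, 0.0082, 0.1851]
eef_rot: [0.702, -0.7, 0.09, -0.097]
force: [-0.4, 1.2, -0.9]
grip_width: 0.0085
```

```bash
python3 - <<'E'
from h import *
from rig import r
goto(r,SA,[-.0059,.1068,0])
c,o,im=snap(r,"wrist","w21"); slotview("w21",o,im,[-.0059,.1068,0],1,"w21p")
E
```

```text
t 35.15 tcp [0.5734 0.0082 0.1851] psi 74.76 tilt [0.01   0.0019] F [-0.4  1.2 -0.9] w 0.0085 q6 [ 0.36  0.22 -0.28  0.   -1.06 -2.19]
shift [ 0.0001  0.0433 -0.0001]
```

View pics/w21p.png

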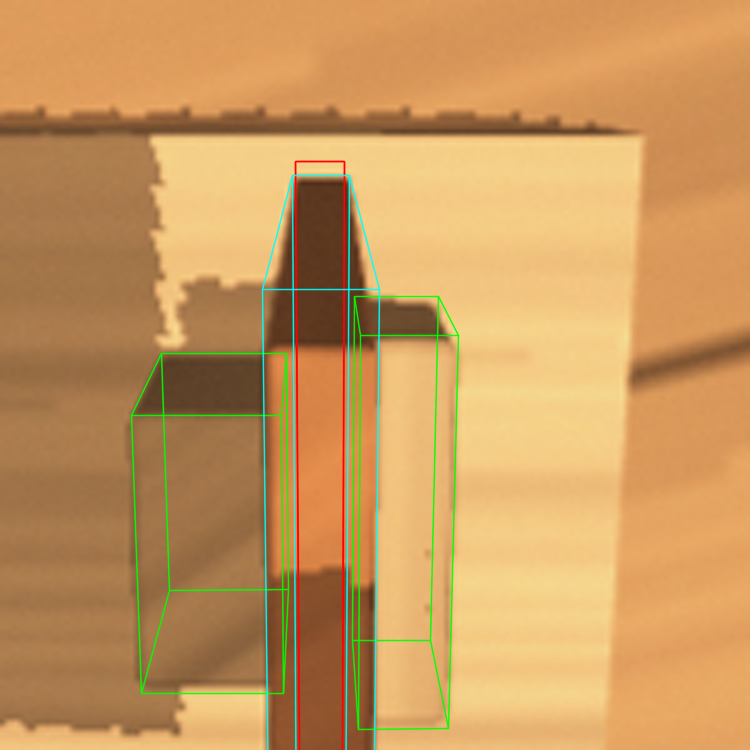

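Request:
jog_arm(targets=[[[0,0.006,0],0,0],[[0,0.01,0],0,0],[[0,0.008,0],0,0],[[0,0.004,0],0,0]])

```text
time: 35.6
eef_pos: [0.5743, 0.0084, 0.1556]
eef_rot: [0.702, -0.699, 0.09, -0.098]
force: [-0.0, 0.2, -1.1]
grip_width: 0.0085
```

```bash
python3 st2.py 2|tail -1; python3 - <<'E'
from h import *
from rig import r
goto(r,SA,[-.0059,.1068,0])
E
```

```text
35.7 [0.5741 0.0083 0.1557] tilt [0.0109 0.0022] q235 [ 0.2445 -0.3228 -0.9925] v [-0.01  0.02 -0.02] phi 1.5598
t 35.7 tcp [0.5741 0.0083 0.1557] psi 74.75 tilt [0.0109 0.0022] F [-0.3 -0.2 -1.6] w 0.0088 q6 [ 0.36  0.24 -0.32  0.   -0.99 -2.19]
shift [-0.0004  0.0138 -0.0004]
```

Request:
jog_arm(targets=[[[0,0.004,-0.0004],0,0],[[0,0.004,0],0,0],[[0,0.002,0],0,0],[[0,0.001,0],0,0]])

```text
time: 36.1
eef_pos: [0.5747, 0.008, 0.1444]
eef_rot: [0.702, -0.699, 0.09, -0.098]
force: [-0.1, 0.5, -0.4]
grip_width: 0.0088
```

```bash
python3 - <<'E'
from h import *
from rig import r
goto(r,SA,[-.0059,.1068,0])
E
```

```text
t 36.1 tcp [0.5747 0.008  0.1444] psi 74.76 tilt [0.012  0.0023] F [-0.1  0.5 -0.4] w 0.0088 q6 [ 0.36  0.26 -0.34  0.   -0.97 -2.19]
shift [-0.001   0.0025 -0.0002]
```

Request:
jog_arm(targets=[[[0,0.001,0],0,0],[[0,0.001,0],0,0]])

```text
time: 36.3
eef_pos: [0.5749, 0.008, 0.1428]
eef_rot: [0.702, -0.7, 0.089, -0.098]
force: [-3.9, 1.8, 9.3]
grip_width: 0.0091
```

```bash
python3 - <<'E'
from h import *
from rig import r
goto(r,SA,[-.0059,.1068,0])
c,o,im=snap(r,"wrist","w22"); slotview("w22",o,im,[-.0059,.1068,0],1,"w22p")
E
```

```text
t 36.3 tcp [0.5749 0.008  0.1428] psi 74.77 tilt [0.0124 0.0021] F [-3.9  1.8  9.3] w 0.0091 q6 [ 0.36  0.26 -0.34  0.   -0.96 -2.19]
shift [-0.0012  0.0009 -0.0002]
```

View pics/w22p.png

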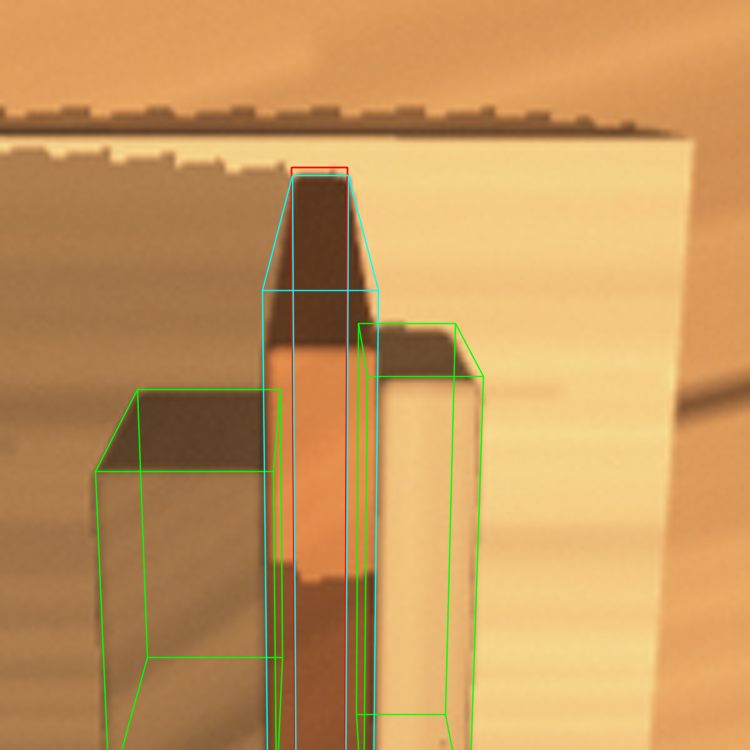

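Request:
jog_arm(targets=[[[0,0,0],0,0.03],[[0,0,0],0,0.03],[[0,0,0],0,0.03],[[0,-0.005,0],0,0.03],[[0,-0.015,0],0,0.03],[[0,-0.03,0],0,0.03]])

```text
time: 36.95
eef_pos: [0.5724, 0.0075, 0.1912]
eef_rot: [0.701, -0.7, 0.092, -0.096]
force: [0.8, -0.3, -0.3]
grip_width: 0.0297
```

```bash
python3 st2.py 4|tail -1; python3 - <<'E'
from h import *
from rig import r
c,o,im=snap(r,"wrist","w23"); state(r)
E
```

```text
37.15 [0.5741 0.008  0.1934] tilt [0.0125 0.0024] q235 [ 0.2107 -0.2743 -1.0733] v [ 0.02 -0.03  0.01] phi 1.5582
t 37.2 tcp [0.5736 0.0078 0.1925] psi 74.76 tilt [0.0109 0.002 ] F [-0.2  0.5 -0. ] w 0.0298 q6 [ 0.36  0.21 -0.28  0.   -1.07 -2.19]
```

View pics/w23.png

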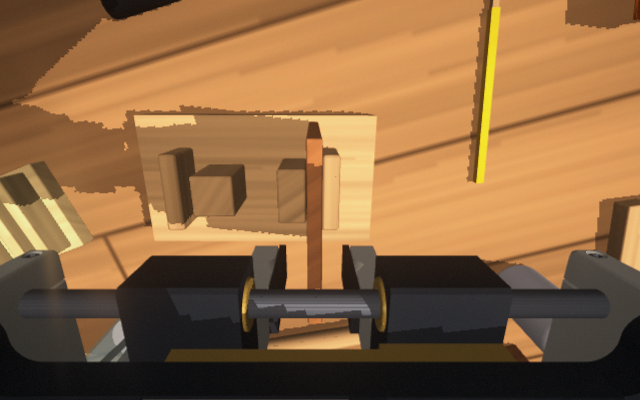

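Request:
jog_arm(targets=[[[0,-0.04,0],0,0.05],[[0,0,0],-0.09,0.05],[[0,0,0],-0.12,0.05],[[0,0,0],-0.1,0.05],[[-0.003,0,-0.015],-0.05,0.05],[[-0.007,0,-0.03],0,0.05],[[-0.008,0,-0.04],0,0.05],[[-0.008,0,-0.04],0,0.05],[[-0.008,0,-0.04],0,0.05],[[-0.008,0,-0.04],0,0.05],[[-0.008,0,-0.04],0,0.05],[[-0.008,0,-0.04],0,0.05],[[-0.008,0,-0.04],0,0.05],[[-0.006,0,-0.03],0,0.05],[[-0.002,0,-0.01],0,0.05]])

```text
time: 38.7
eef_pos: [0.5309, -0.3746, 0.2179]
eef_rot: [0.707, -0.704, -0.036, 0.045]
force: [-1.6, 0.8, -0.9]
grip_width: 0.0502
```

```bash
python3 st2.py 5|tail -1; python3 - <<'E'
from h import *
from rig import r
c,o,im=snap(r,"wrist","w24"); goto(r,[.5304,-.3666,.118],[0,0,0])
E
sed -i 's/^c=/c=/' ov.py; python3 ov.py w24 '[.5271,-.3308,.093]' '(235,130,190,150,4)'
```

```text
38.95 [ 0.5321 -0.3712  0.2192] tilt [-0.0114  0.0034] q235 [ 0.3274 -0.0509 -1.2043] v [-0.01  0.   -0.  ] phi 1.5827
t 39.0 tcp [ 0.5323 -0.371   0.2195] psi 96.75 tilt [-0.0111  0.0032] F [0.6 0.4 0.6] w 0.0502 q6 [-0.31  0.33 -0.05  0.   -1.2  -1.14]
shift [-0.0003  0.1015  0.0041]
```

View pics/w24o.png

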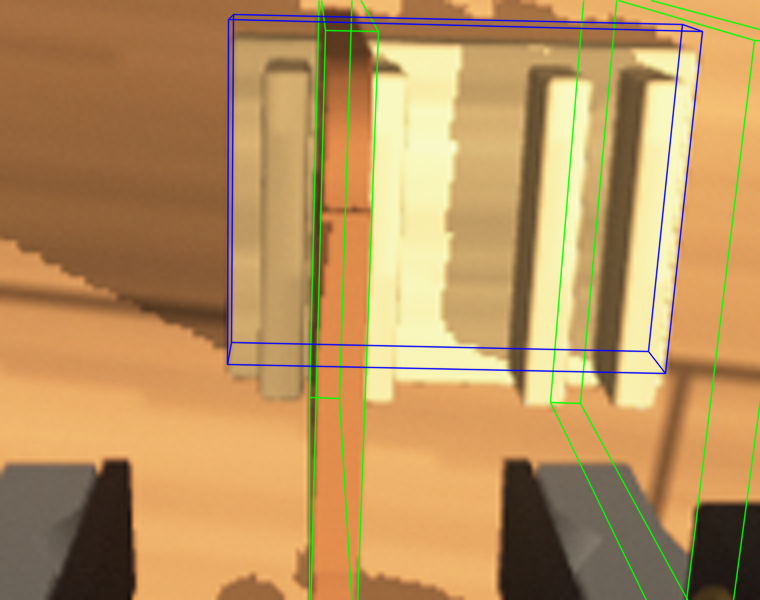

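Request:
jog_arm(targets=[[[0,0.03,0.0042],0.025,0.05]])

```text
time: 39.1
eef_pos: [0.5343, -0.3672, 0.1937]
eef_rot: [-0.706, 0.706, 0.032, -0.035]
force: [0.5, 0.5, 0.3]
grip_width: 0.0499
```

```bash
python3 st2.py 5|tail -1; python3 - <<'E'
from h import *
from rig import r
c,o,im=snap(r,"wrist","w25"); goto(r,[.5304,-.3666,.118],[0,0,0])
E
python3 ov.py w25 '[.5271,-.3308,.093]' '(235,130,160,150,5)'
```

```text
39.35 [ 0.5321 -0.3664  0.1907] tilt [-0.0105  0.0024] q235 [ 0.3411 -0.0982 -1.1422] v [-0.01  0.01  0.  ] phi 1.5815
t 39.4 tcp [ 0.5323 -0.3667  0.191 ] psi 95.4 tilt [-0.0096  0.0022] F [-0.  -0.5  0.8] w 0.05 q6 [-0.3   0.34 -0.1   0.   -1.14 -1.18]
shift [-0.0012  0.073   0.0001]
```

View pics/w25o.png

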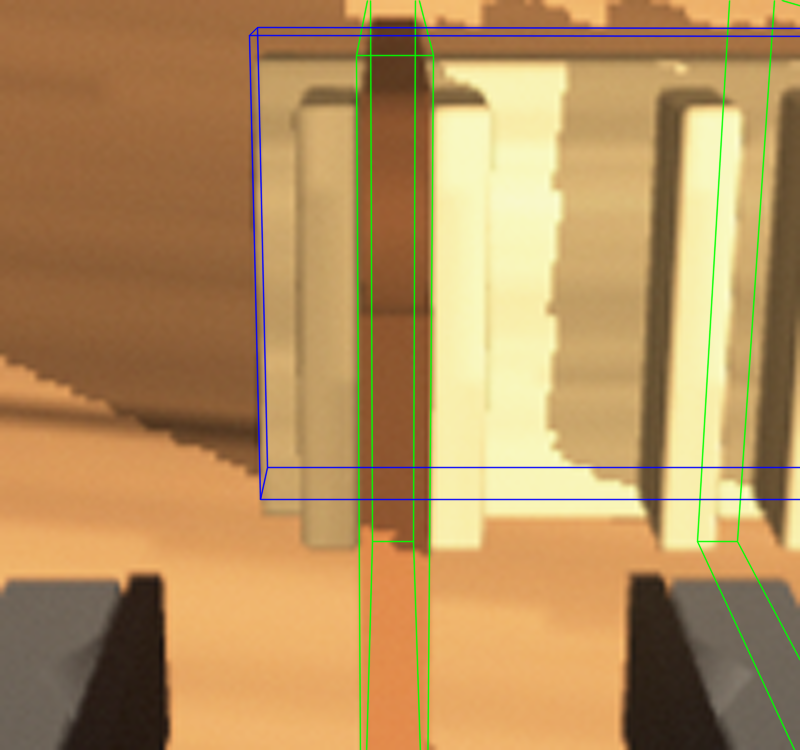

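Request:
jog_arm(targets=[[[0,0.05,0],0,0.05]])

```text
time: 39.5
eef_pos: [0.5371, -0.369, 0.1488]
eef_rot: [-0.705, 0.708, 0.035, -0.033]
force: [2.0, -0.2, 0.2]
grip_width: 0.0499
```

```bash
python3 st2.py 5|tail -1; python3 st.py
```

```text
39.75 [ 0.5327 -0.3672  0.143 ] tilt [-0.0086  0.0008] q235 [ 0.3785 -0.1583 -1.0424] v [-0.01  0.01  0.01] phi 1.5792
t 39.75 tcp [ 0.5327 -0.3672  0.143 ] psi 95.44 tilt [-0.0086  0.0008] F [0.5 0.  0.6] w 0.0501 q6 [-0.3   0.38 -0.16  0.   -1.04 -1.18]
```

Request:
jog_arm(targets=[[[0,0.026,0],0,0.05]])

```text
time: 39.85
eef_pos: [0.536, -0.3691, 0.1229]
eef_rot: [-0.705, 0.708, 0.034, -0.034]
force: [0.5, -0.8, -1.2]
grip_width: 0.0499
```

```bash
python3 st2.py 6|tail -1; python3 st.py
```

```text
40.15 [ 0.5333 -0.3678  0.119 ] tilt [-0.0065 -0.0003] q235 [ 0.4    -0.1858 -0.9911] v [-0.   -0.01  0.01] phi 1.5769
t 40.15 tcp [ 0.5333 -0.3678  0.119 ] psi 95.46 tilt [-0.0065 -0.0003] F [-0.4  0.6 -0.2] w 0.05 q6 [-0.3   0.4  -0.19  0.   -0.99 -1.18]
```

Request:
jog_arm(targets=[[[0,0,0],0,0.0],[[0,0,0],0,0.0],[[0,0,0],0,0.0],[[0,0,0],0,0.0],[[0,0,0],0,0.0],[[0,0,0],0,0.0],[[0,0,0],0,0.0]])

```text
time: 40.85
eef_pos: [0.5348, -0.3682, 0.1226]
eef_rot: [-0.706, 0.707, 0.033, -0.035]
force: [0.3, 0.5, 0.6]
grip_width: 0.0091
```

```bash
python3 st2.py 0;python3 - <<'E'
from h import *
from rig import r
goto(r,[.5325,-.3666,.02],[0,0,0])
c,o,im=snap(r,"wrist","w26")
E
```

```text
40.85 [ 0.5348 -0.3682  0.1226] tilt [-0.0025 -0.0019] q235 [ 0.3964 -0.1823 -0.9939] v [ 0.  0. -0.] phi 1.5726
t 40.85 tcp [ 0.5348 -0.3682  0.1226] psi 95.47 tilt [-0.0025 -0.0019] F [0.3 0.5 0.6] w 0.0091 q6 [-0.3   0.4  -0.18  0.   -0.99 -1.18]
shift [-0.0019  0.1026  0.002 ]
```

View pics/w26.png

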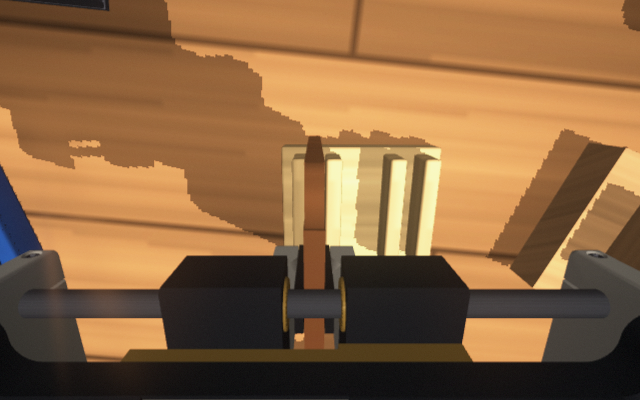

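```bash
python3 - <<'E'
from h import *
from rig import r
o=r.get_obs(); p,M=tool(o); c=wcal(cal("w26"))
im=cv2.imread("pics/w26.png")
cv2.imwrite("pics/w26c.png",cv2.resize(im[120:240,270:370],None,fx=6,fy=6,interpolation=2))
for off in (-.006,-.004,-.002,0,.002): print(off,proj(c,[p+M@[off-.06,.1026,0],p+M@[off-.06,-.0374+.02,0]]).round(1).tolist())
E
```

```text
-0.006 [[313.6, 124.7], [313.6, 142.4]]
-0.004 [[313.6, 127.3], [313.6, 147.1]]
-0.002 [[313.6, 129.9], [313.6, 151.7]]
0 [[313.6, 132.5], [313.6, 156.3]]
0.002 [[313.6, 135.1], [313.6, 160.8]]
```

View pics/w26c.png

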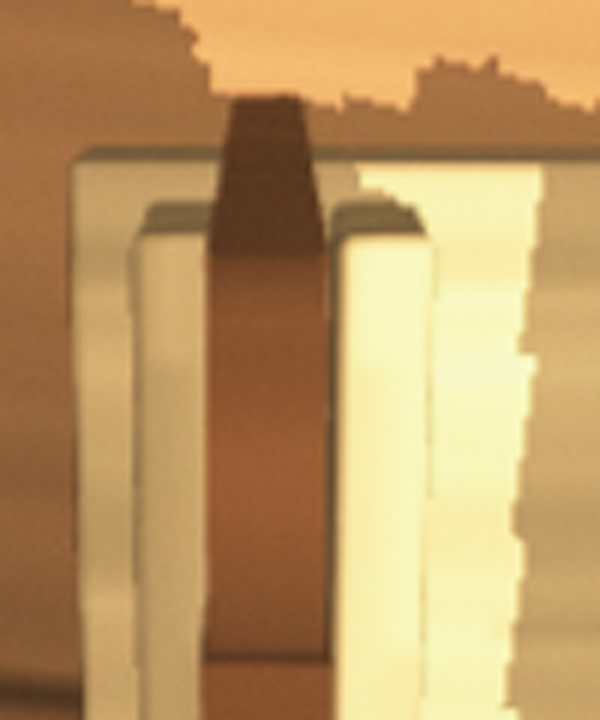

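Request:
jog_arm(targets=[[[0,-0.02,0],0,0]])

```text
time: 41.0
eef_pos: [0.5331, -0.3672, 0.1399]
eef_rot: [0.707, -0.706, -0.031, 0.036]
force: [-0.4, -0.1, -0.4]
grip_width: 0.009
```

```bash
python3 st2.py 3|tail -1
```

```text
41.15 [ 0.5352 -0.368   0.1433] tilt [-0.0013 -0.002 ] q235 [ 0.3777 -0.1591 -1.0346] v [ 0.01 -0.02  0.03] phi 1.5714
```

Request:
jog_arm(targets=[[[0,-0.05,0],0,0]])

```text
time: 41.25
eef_pos: [0.5315, -0.3658, 0.1855]
eef_rot: [0.708, -0.705, -0.029, 0.038]
force: [1.2, -0.0, -1.2]
grip_width: 0.0086
```

```bash
python3 st2.py 5|tail -1
```

```text
41.5 [ 0.5351 -0.3678  0.1923] tilt [-0.0008 -0.0018] q235 [ 0.339 -0.098 -1.134] v [ 0.02 -0.02 -0.  ] phi 1.5711
```

Request:
jog_arm(targets=[[[0,-0.05,0],0,0]])

```text
time: 41.6
eef_pos: [0.5314, -0.3654, 0.234]
eef_rot: [0.708, -0.704, -0.029, 0.038]
force: [1.3, -1.2, -1.8]
grip_width: 0.0092
```

```bash
python3 st2.py 6|tail -1; python3 - <<'E'
from h import *
from rig import r
goto(r,SB,[.0024,.1026,0]); print(SB)
E
```

```text
41.9 [ 0.5345 -0.3674  0.2406] tilt [-0.0028 -0.0006] q235 [ 0.3088 -0.0289 -1.2356] v [ 0.01 -0.01 -0.  ] phi 1.5733
t 41.9 tcp [ 0.5345 -0.3674  0.2406] psi 95.45 tilt [-0.0028 -0.0006] F [ 0.7 -0.5 -1. ] w 0.0089 q6 [-0.3   0.31 -0.03  0.   -1.24 -1.18]
shift [0.0294 0.1028 0.2684]
[ 0.54011584 -0.09724953  0.035     ]
```

Request:
jog_arm(targets=[[[0.002,0,0.012],0,0],[[0.003,0,0.026],0,0],[[0.004,0,0.036],0,0],[[0.004,0,0.036],0,0],[[0.004,0,0.036],0,0],[[0.004,0,0.036],0,0],[[0.004,0,0.034],0,0],[[0.002,0,0.025],0,0],[[0.001,0,0.012],0,0],[[0,0,0],0.09,0],[[0,0,0],0.12,0],[[0,0,0],0.1,0],[[0,0,0],0.05,0]])

```text
time: 43.2
eef_pos: [0.5299, -0.0974, 0.2242]
eef_rot: [-0.7, 0.701, -0.108, 0.088]
force: [0.4, -0.3, -0.7]
grip_width: 0.0086
```

```bash
python3 st2.py 5|tail -1; python3 - <<'E'
from h import *
from rig import r
goto(r,SB,[.0024,.1026,0])
c,o,im=snap(r,"wrist","w27")
E
```

```text
43.45 [ 0.5302 -0.0976  0.2248] tilt [-0.0272  0.003 ] q235 [ 0.154  -0.2663 -1.1768] v [-0.  0. -0.] phi 1.5971
t 43.45 tcp [ 0.5302 -0.0976  0.2248] psi 74.36 tilt [-0.0272  0.003 ] F [-0.1  0.5 -1.2] w 0.0093 q6 [ 0.18  0.15 -0.27 -0.01 -1.18 -2.02]
shift [0.0122 0.0868 0.0038]
```

View pics/w27.png

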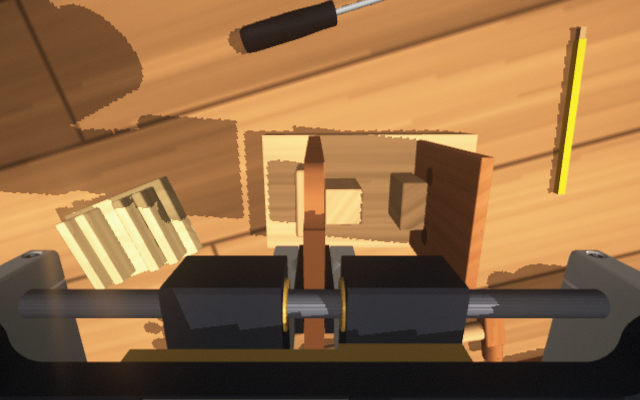

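Request:
jog_arm(targets=[[[0.008,-0.045,0.0038],-0.007,0]])

```text
time: 43.6
eef_pos: [0.536, -0.0961, 0.2643]
eef_rot: [-0.7, 0.701, -0.108, 0.08]
force: [1.7, 0.7, -0.7]
grip_width: 0.0089
```

```bash
python3 st2.py 1|tail -1
```

```text
43.65 [ 0.5427 -0.0971  0.2759] tilt [-0.0228  0.0006] q235 [ 0.1404 -0.1659 -1.2868] v [-0.04  0.01  0.15] phi 1.5932
```

Request:
jog_arm(targets=[[[0,0,0],0,0]])

```text
time: 43.75
eef_pos: [0.544, -0.0971, 0.2778]
eef_rot: [-0.7, 0.702, -0.099, 0.086]
force: [-0.4, 0.4, -1.6]
grip_width: 0.0087
```

```bash
python3 st2.py 5|tail -1
```

```text
44.0 [ 0.542  -0.097   0.2748] tilt [-0.0244  0.0008] q235 [ 0.1408 -0.1676 -1.2863] v [ 0.  0. -0.] phi 1.5947
```

Request:
jog_arm(targets=[[[0,0.045,0],0,0],[[0,0.015,0],0,0]])

```text
time: 44.2
eef_pos: [0.541, -0.097, 0.2143]
eef_rot: [-0.7, 0.702, -0.1, 0.085]
force: [-0.3, 1.1, -1.7]
grip_width: 0.009
```

```bash
python3 st2.py 6|tail -1; python3 - <<'E'
from h import *
from rig import r
goto(r,SB,[.0024,.1026,0])
E
```

```text
44.5 [ 0.5446 -0.0973  0.2201] tilt [-0.0132  0.0002] q235 [ 0.1718 -0.2574 -1.1545] v [-0.  0.  0.] phi 1.5838
t 44.5 tcp [ 0.5446 -0.0973  0.2201] psi 74.96 tilt [-0.0132  0.0002] F [ 0.2 -0.1  0.1] w 0.0093 q6 [ 0.18  0.17 -0.26 -0.   -1.15 -2.01]
shift [-0.0044  0.0826 -0.0005]
```

Request:
jog_arm(targets=[[[-0.0044,0.022,-0.0005],0.003,0]])

```text
time: 44.6
eef_pos: [0.5427, -0.0966, 0.2015]
eef_rot: [-0.701, 0.701, -0.096, 0.091]
force: [-0.7, -0.1, -0.7]
grip_width: 0.0087
```

```bash
python3 st2.py 6|tail -1; python3 - <<'E'
from h import *
from rig import r
goto(r,SB,[.0024,.1026,0])
c,o,im=snap(r,"wrist","w28"); slotview("w28",o,im,[.0024,.1026,0],-1,"w28p",win=(240,90,150,150,5))
E
```

```text
44.9 [ 0.5407 -0.0967  0.1994] tilt [-0.0116 -0.    ] q235 [ 0.18   -0.297  -1.1052] v [-0.   -0.    0.01] phi 1.5822
t 44.9 tcp [ 0.5407 -0.0967  0.1994] psi 74.81 tilt [-0.0116 -0.    ] F [ 0.3 -0.1 -0.7] w 0.009 q6 [ 0.18  0.18 -0.3  -0.   -1.11 -2.01]
shift [-0.001   0.0618 -0.0002]
```

View pics/w28p.png

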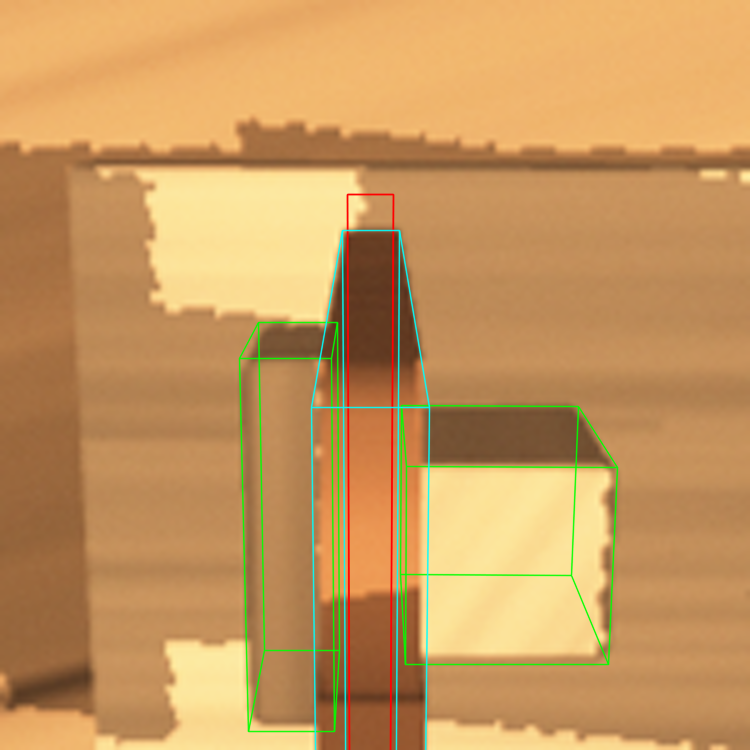

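Request:
jog_arm(targets=[[[-0.001,0.006,-0.0002],0,0],[[0,0.012,0],0,0],[[0,0.006,0],0,0],[[0,0,0],0,0],[[0,0,0],0,0]])

```text
time: 45.45
eef_pos: [0.5398, -0.0966, 0.1741]
eef_rot: [-0.7, 0.701, -0.097, 0.09]
force: [0.3, 0.6, -0.3]
grip_width: 0.0084
```

```bash
python3 - <<'E'
from h import *
from rig import r
goto(r,SB,[.0024,.1026,0])
c,o,im=snap(r,"wrist","w29"); slotview("w29",o,im,[.0024,.1026,0],-1,"w29p",win=(240,90,150,150,5))
E
```

```text
t 45.45 tcp [ 0.5398 -0.0966  0.1741] psi 74.81 tilt [-0.0105  0.0002] F [ 0.3  0.6 -0.3] w 0.0084 q6 [ 0.18  0.2  -0.33 -0.   -1.05 -2.01]
shift [-0.0005  0.0365 -0.0002]
```

View pics/w29p.png

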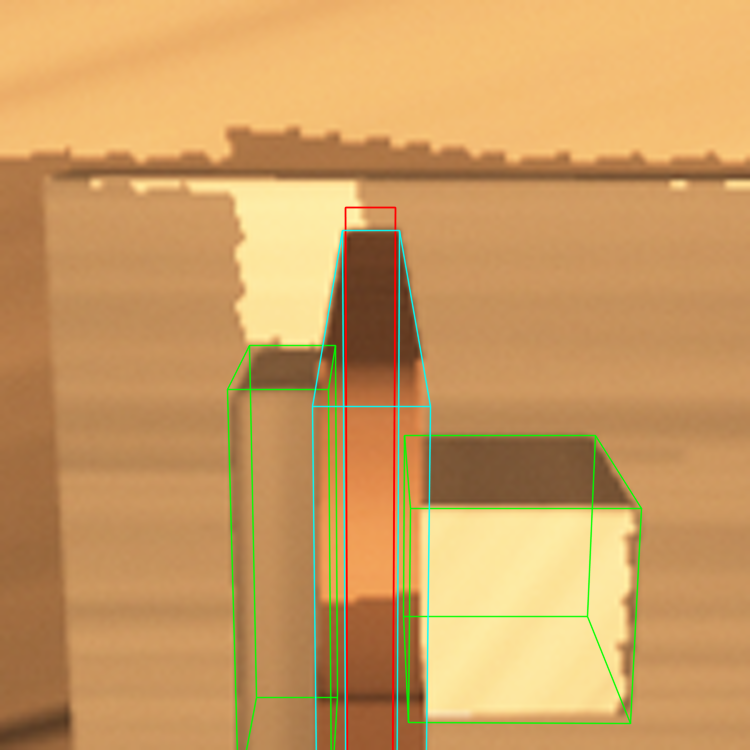

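Aligned within about half a millimetre and already between the faces; continuing down.

Request:
jog_arm(targets=[[[-0.0005,0.006,-0.0002],0,0],[[0,0.01,0],0,0],[[0,0.006,0],0,0],[[0,0.002,0],0,0]])

```text
time: 45.9
eef_pos: [0.5393, -0.0966, 0.1485]
eef_rot: [-0.701, 0.701, -0.097, 0.09]
force: [0.4, 0.1, -0.9]
grip_width: 0.0087
```

```bash
python3 st2.py 2|tail -1; python3 - <<'E'
from h import *
from rig import r
goto(r,SB,[.0024,.1026,0])
E
```

```text
46.0 [ 0.5394 -0.0966  0.1489] tilt [-0.0095  0.0003] q235 [ 0.2219 -0.3692 -0.989 ] v [-0.01  0.01 -0.01] phi 1.5801
t 46.0 tcp [ 0.5394 -0.0966  0.1489] psi 74.81 tilt [-0.0095  0.0003] F [ 0.2  0.2 -0.9] w 0.0091 q6 [ 0.18  0.22 -0.37 -0.   -0.99 -2.01]
shift [-0.0004  0.0113 -0.0002]
```

Request:
jog_arm(targets=[[[-0.0004,0.004,-0.0002],0,0],[[0,0.003,0],0,0],[[0,0.002,0],0,0],[[0,0.001,0],0,0]])

```text
time: 46.4
eef_pos: [0.5393, -0.0967, 0.1387]
eef_rot: [-0.701, 0.701, -0.096, 0.09]
force: [0.2, 0.7, -0.9]
grip_width: 0.0091
```

```bash
python3 - <<'E'
from h import *
from rig import r
goto(r,SB,[.0024,.1026,0])
E
```

```text
t 46.4 tcp [ 0.5393 -0.0967  0.1387] psi 74.82 tilt [-0.0082  0.0003] F [ 0.2  0.7 -0.9] w 0.0091 q6 [ 0.18  0.23 -0.38 -0.   -0.96 -2.01]
shift [-0.0007  0.0011 -0.0001]
```

Request:
jog_arm(targets=[[[0,0.001,0],0,0],[[0,0.001,0],0,0]])

```text
time: 46.6
eef_pos: [0.5394, -0.0968, 0.1377]
eef_rot: [-0.701, 0.701, -0.096, 0.09]
force: [-6.6, 2.8, 15.0]
grip_width: 0.009
```

```bash
python3 - <<'E'
from h import *
from rig import r
goto(r,SB,[.0024,.1026,0])
E
```

```text
t 46.6 tcp [ 0.5394 -0.0968  0.1377] psi 74.85 tilt [-0.0079 -0.0001] F [-6.6  2.8 15. ] w 0.009 q6 [ 0.18  0.23 -0.38 -0.   -0.96 -2.01]
shift [-0.0008  0.0001 -0.    ]
```

Request:
jog_arm(targets=[[[0,0,0],0,0.03],[[0,0,0],0,0.03],[[0,0,0],0,0.03],[[0,-0.005,0],0,0.03],[[0,-0.015,0],0,0.03],[[0,-0.03,0],0,0.03],[[0,-0.04,0],0,0.03],[[0,-0.03,0],0,0.03]])

```text
time: 47.4
eef_pos: [0.538, -0.0971, 0.2584]
eef_rot: [-0.7, 0.702, -0.099, 0.088]
force: [1.2, 1.2, -0.1]
grip_width: 0.0298
```

```bash
python3 st2.py 5|tail -1; python3 - <<'E'
from h import *
from rig import r
for n in("wrist","top","scene"): c,o,im=snap(r,n,n+"30")
state(r)
cv2.imwrite("pics/s30c.png",cv2.resize(cv2.imread("pics/scene30.png")[110:240,200:360],None,fx=4.5,fy=4.5,interpolation=2))
E
```

```text
47.65 [ 0.5374 -0.0968  0.2556] tilt [-0.018  -0.0004] q235 [ 0.1394 -0.2139 -1.2352] v [ 0.01 -0.02  0.  ] phi 1.5886
t 47.8 tcp [ 0.5372 -0.0969  0.2548] psi 74.81 tilt [-0.0197 -0.0009] F [-0.3 -0.2  0.3] w 0.0303 q6 [ 0.18  0.14 -0.21 -0.   -1.24 -2.01]
```

View pics/wrist30.png

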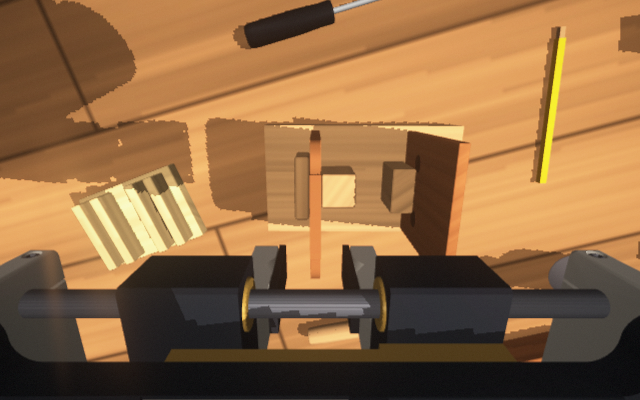

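View pics/scene30.png

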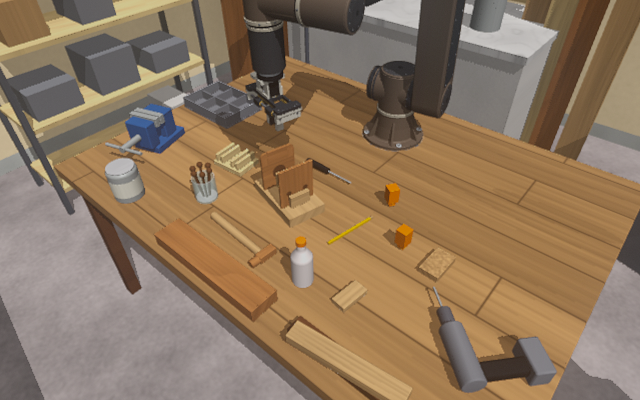

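View pics/top30.png

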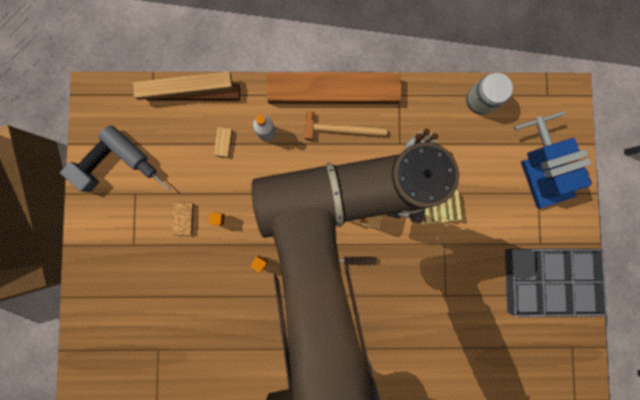

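```bash
python3 - <<'E'
from h import *
c=wcal(cal("wrist30")); im=cv2.imread("pics/wrist30.png")
ox,oy,s=255,110,3.3
cr=cv2.resize(im[oy:oy+175,ox:ox+225],None,fx=s,fy=s,interpolation=2)
for y in(.0555,-.0555): wire(cr,c,place(RACK,box(.12,.009,.035,.175)+[0,y,0]),sc=s,off=(ox,oy))
wire(cr,c,place(RACK,box(.048,.024,.035,.09)+[0,.037,0]),(255,255,0),sc=s,off=(ox,oy))
wire(cr,c,place(RACK,box(.036,.036,.035,.09)-[0,.031,0]),(255,255,0),sc=s,off=(ox,oy))
cv2.imwrite("pics/w30o.png",cr)
E
```

```text
(no output)
```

View pics/w30o.png

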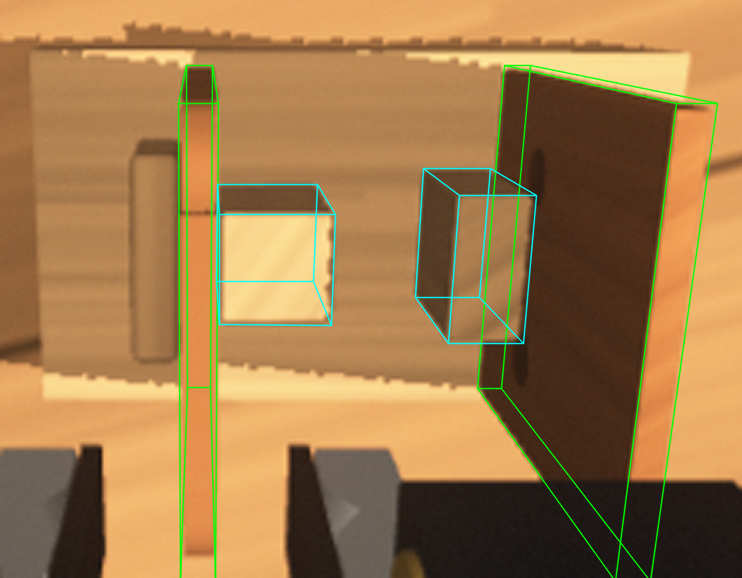

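View pics/s30c.png

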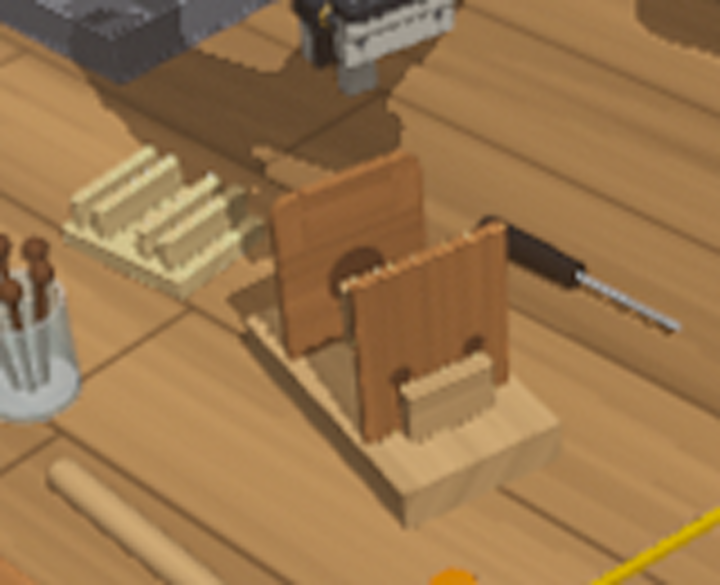

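```bash
python3 - <<'E'
from rig import r
print(r.close_job())
E
```

```text
the job is handed in; nothing more can be done
None
```

The drying rack is made up and handed in at about 48 s of the 72 s allowed. The oblong post went in first, then the square post. The square-cornered board then went into slot_a and the round board into slot_b.

**Last checks**
- **Posts:** the pose readings put both tenons about 20 mm deep. Each stopped against the base, at about 20 N for the oblong and 40 N for the square.
- **Boards:** in the last wrist picture both boards line up with the ideal upright poses to about 1–2 mm, judged by eye. The near end of the slot_a board sat about 1 mm off along the slot when it touched down.
- **Surroundings:** the scene and top pictures show the bystanders where they were; the arm hides part of the top view. The open gripper was well clear above the boards, touching nothing.

**What disagreed along the way**
- The wrist camera's calibration was about 1.5 mm off the tool pose. I corrected for it.
- The tool picked up 0.5–2.4° of tilt as it moved. I reduced it partway through, and the boards were let go leaning about 0.3–1° in their own plane, levelling on release.

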